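# Load the drying box tray using its release pin

### The arm

A 6-joint arm with a two-finger parallel gripper is mounted at the origin on the work surface. World frame = base frame: x ahead of the robot, y to its left, z up, the work surface at z = 0. Lengths are in m, angles in rad, forces in N, time in s.
With the tool pointing down it reaches from about 0.225 to 0.725 m from the base axis. Payload 3.1 kg.
Tool frame: the origin (TCP) lies on the centre line of the jaws, within the pads' length; the fingertips stand 14 mm ahead of it and the grasp point (between the pads) lies 5 mm behind it; z points along the fingers, y is the direction in which the jaws open and shut (so a half turn about z gives the same grasp; the last joint's range is limited). The gripper opens to 85 mm and grips with 20 to 120 N. Pads are 22 mm wide; open, the fingers measure 114 mm over their backs; the gripper's body (76 mm by 85 mm) begins 54 mm behind the grasp point. The pads swing forward as they close: fully open they stand 13 mm farther back than shut.
Start: joints at [-1.301, 0.048, 0.099, 1.622, 0, 1.443], TCP at [0.203, -0.484, 0.245] pointing down, gripper open.
Joint ranges: [-2.91, 2.91], [-0.99, 1.94], [-1.21, 1.42], [-2.12, 2.29], [-1.49, 1.47], [-3.14, 3.14]. Speed limits (rad/s): [2.79, 2.79, 3.14, 3.14, 3.14, 3.14].

### API

Orientations are given as a unit quaternion [w, x, y, z].
In Python, from plant import bot gives the robot as it stands.
- The arm moves only by the tool move_arm, never from a script. Its argument "motion" is a list of rows, each a list of 3 entries, a list of its own where there are three numbers: the shift along the tool's x, y, z as a fraction of full scale, then the turn, a rotation vector about the tool's x, y, z as a fraction of full scale, then the gripper command: -1 is fully open, 1 is shut, values between are in proportion. In form: [[[tx, ty, tz], [wx, wy, wz], claw], ...]. A call has 1 to 12 rows; each row is the pose to reach, as a shift and turn from the pose measured when the call began, along the tool's axes at that moment; what a row does not reach only later rows make up. Full scale, the value 1, is 50 cm for a shift and 0.5 rad for a turn. A row lasts 1/10 s, in which the tool goes at most 50 mm and 8.59 degrees, less where a joint would pass 70% of its speed; a pose out of reach is approached as far as the arm can. A call with a number of a shift or a turn outside -1 to 1 is refused whole. A call with a gripper value outside its range is refused whole. The fingers move at their own pace and stop on an object; "squeeze" is the grip in N (left out, the last holds). Time passes only in rows, so rows that repeat a pose let the fingers close. It gives the time, the measured TCP pose, the force and the opening at its end, in the units of the state.
- bot.get_state(): the state, without advancing time (a new reading comes with each control period).
- bot.snapshot(name): name is "scene" or "top" or "wrist"; returns a dict with "color" (400x640x3 uint8, red, green, blue), "range_z" (400x640 float32, m along the optical axis (not along the pixel's ray), 0 where there is no reading), "fovy" (degrees; the focal length in pixels is half the picture's height over the tangent of half this angle, whatever the lens; pixels are square), "cx", "cy" (the principal point, pixels), "k1" (the pictures are not rectified: a ray, as slopes to the right and down, at radius r is drawn at 1 + k1 r^2 times it, then the intrinsics apply), "R" (3x3) and "t" (3): a world point X has camera coordinates R X + t. Camera axes: x right, y down, z forward; pixel columns grow to the right and rows downward; lengths in m; the calibration is good to about 2 mm. A picture is of the moment at which its call begins.
- bot.finish_job(): hands the job in, once; it reports no verdict.
Trained networks look in a picture, given as the dict that the camera call returned (one of the last four; its "shot" number tells which), for a name from the list of things; names that differ only in an ending like _2 or _b are one class to them, and where a whole thing is asked for, a point or a joint stands for the part that bears it (a point fixed in the world has none). Each returns a list of dicts, best first, with "p" (0 to 1); they miss things now and then, are a little off and sometimes report something else, mostly with a low value. They report only what shows in the picture. A call takes as long as a camera call. They do not tell look-alikes from the thing itself.
- bot.cut_out(picture, query): "mask" (400x640 bool, what is visible of it) and "box" ([left, top, right, bottom] in pixels, round what is visible of it).
The state is a dict: "time_s": time; "joints": joint angles; "joint_vel": joint speeds; "joint_torque": joint torques, N m; "position": TCP position; "ee_rot": TCP orientation; "wrist_force": force on the tool from outside, world axes, zero at the start; "ft_torque": the same for the moment, N m; "finger_gap": finger opening in m.
Only numpy, scipy, OpenCV 4.12 (cv2) and the standard library are available. Lean on these libraries where they do the work, as an engineer would, in place of code of your own. Each camera call takes 0.05 s, during which the arm holds its last target.

### The job

Take the red-handled pin from its wooden stand, hold the recessed red release button of the drying box down with it while pushing the tray fully out, then drop the pin through the eyelet of the yellow bracket to lock the tray. Stand every small grey cup upright in the tray (not the big cups on the side board); then pull the pin out of the bracket, hold the button down with it again to slide the tray fully home until the button springs up and latches, and put the pin back in its stand. Leave the plates, jar and brush alone.

Things in the scene. Friction and masses are not known exactly. Their poses are not given: they have to be found in the camera images.
- box: drying box, fixed: green hood 180 x 145 mm and 84 mm high with a clear roof, open on its -y side; origin on the table under the hood's centre. The tray slides out of it along its own -y
- tray (a joint): how far the aluminium tray is out: 0 fully home, 0.150 m fully out, growing along the box's -y; about 1.5 N friction. It is latched (about 2 mm of play) at home, fully out and at teeth about every 15 mm between, unless the button is held down at least 5 mm; let the button up on the way and it catches again
- button (a joint): how far the red release button is down: 0 up, 0.007 m fully down; spring of 2 N (up) to 5 N (down)
- recess (a point): centre of the mouth, at the top face, of the 14 x 14 mm square recess in the black latch block (50 x 45 mm, top 48 mm above the table) on the tray's front; moves with the tray; axes as the box's. The button, 12.4 mm across, lies 8 mm below the mouth and goes 7 mm deeper; while down, the recess wall can be pushed sideways with the pin to slide the tray. At home the recess is 28 mm outside the hood
- tray_in (a point): centre of the tray's inner floor (150 mm along x, 125 mm along y, 14 mm above the table); its walls rise 14 mm above this floor, 4 mm thick; axes as the box's; moves with the tray, all of it outside the hood when fully out. Room for four cups, two by two. Hood headroom above this floor: 66 mm
- eyelet (a point): centre of the top mouth of the 12 mm round hole through the 10 mm thick yellow bracket beside the tray's path, 50 mm above the table, hole upright; fixed to the box. With the tray fully out a 16 x 24 mm slot in the tray's steel ear lies right below it, so the pin passes through both until its collar rests on the bracket
- stand_hole (a point): centre of the top mouth of the 12 mm upright hole through the fixed wooden stand (60 x 60 x 55 mm), 55 mm above the table
- pin_grip (a point): pin tool, centre of its red round handle (16 mm across, 60 mm long). It stands upright in the stand at the start. From the tip up: steel shaft 8 mm across and 42 mm long with a tapered end, brass collar 22 mm across and 5 mm thick, handle. This point is 77 mm above the tip and 35 mm above the collar's underside; z points from tip to handle; 80 g
- pin_tip (a point): the tip of the pin tool's steel shaft; z points from tip to handle
- cup0_mid (a point): one of up to four small tapered cups, grey outside and cream inside: 46 mm tall, 44 mm across the rim, 32 mm across the foot, wall 3.5 mm, about 60 g; stands upright at the start. This point is its centre, half-way up; z is the cup's axis. None also if this cup is absent in this run
- cup1_mid (a point): one of up to four small tapered cups, grey outside and cream inside: 46 mm tall, 44 mm across the rim, 32 mm across the foot, wall 3.5 mm, about 60 g; stands upright at the start. This point is its centre, half-way up; z is the cup's axis. None also if this cup is absent in this run
- cup2_mid (a point): one of up to four small tapered cups, grey outside and cream inside: 46 mm tall, 44 mm across the rim, 32 mm across the foot, wall 3.5 mm, about 60 g; stands upright at the start. This point is its centre, half-way up; z is the cup's axis. None also if this cup is absent in this run
- cup3_mid (a point): one of up to four small tapered cups, grey outside and cream inside: 46 mm tall, 44 mm across the rim, 32 mm across the foot, wall 3.5 mm, about 60 g; stands upright at the start. This point is its centre, half-way up; z is the cup's axis. None also if this cup is absent in this run
- plates: bystander: two stacked grey plates, 150 mm across, 25 mm high; origin under the centre
- jar: bystander: amber glaze jar, 68 mm across, 90 mm high; origin under the centre
- brush: bystander: glaze brush lying on the table
There are look-alikes about, which are no part of the job. Of the things that look like the part that bears stand_hole, take the one that is nearest to the robot's base at the start.

How it is judged:
By the outcome, as a careful person would: the job done as asked, in the order asked, and still so for the second after the job is handed in, with the robot touching nothing.
Of cup0, cup1, cup2, cup3 only 2 to 4 are there at a start; the rules pass over those that are not, and their reading is None.
At some moment in a run one of cup0, cup1, cup2, cup3 may be knocked a few centimetres aside while the robot is not near it.
It also fails if it takes over 210 s, if anything falls off the work surface, if the arm or the gripper's body presses on something with over 40 N, if the wrist force passes 120 N, or if a joint passes its speed limit or range.

## Working session

There is one attempt and no reset: what is moved stays moved. The work goes in short steps, Python scripts to look and compute and a tool call to move; the robot and the scene stay as the last step left them, time stands still between calls to the robot, and variables do not carry over. Pictures are saved under pics/ and viewed, and the job is handed in when it is done.

Besides the shell and the picture viewer there is one more tool, called after "Call:" as name([rows], argument=value, ...), one row to a line, values as JSON. move_arm: Moves the arm, as the interface text tells. Its arguments: {"type":"object","properties":{"motion":{"type":"array","items":{"type":"array"}},"squeeze":{"type":"number"}},"required":["motion"]}

```bash
ls; mkdir -p pics; cat > h.py <<'E'
import numpy as np, cv2
from plant import bot
from scipy.spatial.transform import Rotation as Ro
def f(p): return 200/np.tan(np.radians(p['fovy'])/2)
def save(p,name,crop=None,scale=1):
    im=p['color'][:,:,::-1]
    if crop: im=im[crop[1]:crop[3],crop[0]:crop[2]]
    im=cv2.resize(im,None,fx=scale,fy=scale,interpolation=cv2.INTER_CUBIC)
    cv2.imwrite('pics/'+name,im)
def K(p): return np.array([[f(p),0,p['cx']],[0,f(p),p['cy']],[0,0,1]])
def undist(p,uv):
    # slopes
    d=(np.asarray(uv,float).reshape(-1,2)-[p['cx'],p['cy']])/f(p)
    s=d.copy()
    for _ in range(20):
        r2=(s**2).sum(1,keepdims=True); s=d/(1+p['k1']*r2)
    return s
def cloud(p):
    v,u=np.mgrid[0:400,0:640]
    s=undist(p,np.stack([u,v],-1).reshape(-1,2))
    z=p['range_z'].reshape(-1,1)
    X=np.hstack([s*z,z])
    W=(X-p['t'])@p['R']
    W[z[:,0]==0]=np.nan
    return W.reshape(400,640,3)
def atz(p,uv,z):
    s=undist(p,uv); d=np.hstack([s,np.ones((len(s),1))])@p['R']; c=-p['R'].T@p['t']
    k=(z-c[2])/d[:,2:3]
    return c+k*d
def proj(p,X):
    X=np.asarray(X,float).reshape(-1,3)@p['R'].T+p['t']
    s=X[:,:2]/X[:,2:]; r2=(s**2).sum(1,keepdims=True)
    return s*(1+p['k1']*r2)*f(p)+[p['cx'],p['cy']]
E
python3 - <<'E'
from h import *
print(bot.get_state())
for n in ['scene','top','wrist']:
    p=bot.snapshot(n); save(p,n+'0.png'); np.save('pics/%s0.npy'%n,p,allow_pickle=True)
    print(n,p['fovy'],p['k1'],-p['R'].T@p['t'],p['R'].round(2).tolist())
E
```

```text
pics
{'time_s': 0.0, 'joints': array([-1.30081050e+00,  4.87098621e-02,  9.75903049e-02,  1.62195447e+00,
       -7.09393409e-06,  1.44300248e+00]), 'joint_vel': array([ 0.00059428, -0.00144027,  0.00066304, -0.00078304, -0.00020802,
        0.0005664 ]), 'joint_torque': array([ 5.76528528e-04, -3.38781917e+01,  3.20015252e+01,  2.02710810e-02,
       -2.22642980e-04,  2.43429746e-06]), 'position': array([ 0.20320874, -0.48346824,  0.24413457]), 'ee_rot': array([-1.13571868e-03,  9.80285893e-01,  1.97581051e-01, -8.44373129e-05]), 'wrist_force': array([ 0.36702427,  0.33053331, -0.13338976]), 'ft_torque': array([-0.01756634,  0.04407273,  0.04644627]), 'finger_gap': 0.08546721318646201}
scene 49.95010419121065 -0.11297596069613251 [ 1.15576814 -0.68164935  0.78314987] [[0.8, 0.6, -0.01], [0.36, -0.5, -0.79], [-0.47, 0.63, -0.61]]
top 42.946221221828445 -0.15650152216685392 [0.51088956 0.07275388 1.39857925] [[0.0, -1.0, 0.01], [-1.0, -0.0, -0.08], [0.08, -0.01, -1.0]]
wrist 68.12498859216439 -0.012747162100183751 [ 0.28081284 -0.45253817  0.37304442] [[0.39, -0.92, -0.0], [-0.87, -0.37, 0.32], [-0.3, -0.12, -0.95]]
```

View pics/scene0.png

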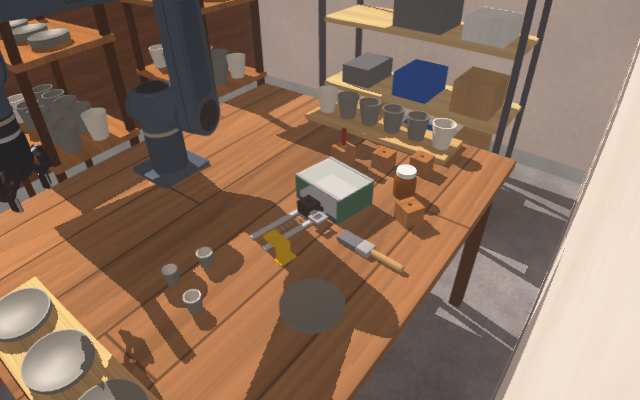

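View pics/top0.png

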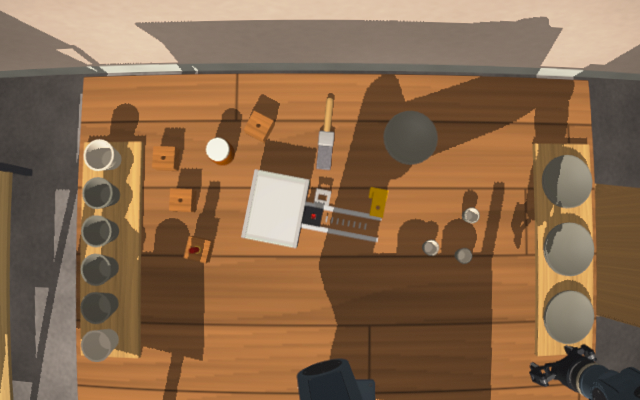

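View pics/wrist0.png

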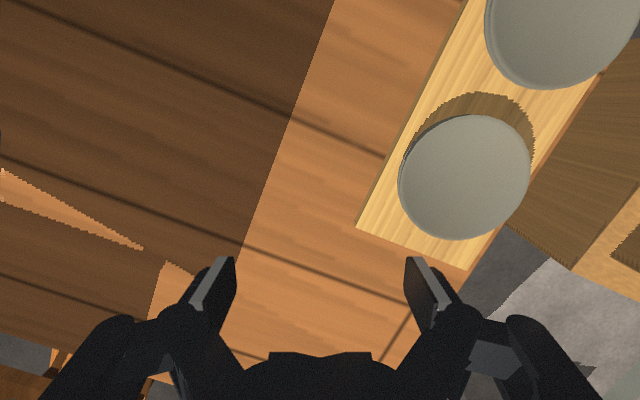

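The top picture shows the box at (276,208), the latch block with its red button at (313,216), and the yellow bracket at (378,203). Three small cups stand at (472,215), (432,247) and (464,256). There are four stand-like blocks, and the one at (197,249) holds the pin. I'll measure these next.

```bash
python3 - <<'E'
from h import *
p=bot.snapshot('top'); W=cloud(p)
save(p,'t1.png',(140,100,340,270),4); save(p,'t2.png',(290,170,490,280),4)
for q in ['stand_hole','pin_grip','box','recess','eyelet','cup0_mid','tray','button','tray_in','plates','jar','brush']:
    for r in bot.cut_out(p,q)[:6]:
        m=r['mask']; X=W[m]; X=X[~np.isnan(X[:,0])]
        if len(X): print(q,round(r['p'],2),np.round(r['box']),'med',np.median(X,0).round(3),'zmax',np.percentile(X[:,2],95).round(3))
s=bot.snapshot('scene'); W=cloud(s)
save(s,'s1.png',(230,110,450,280),3.6)
for q in ['stand_hole','pin_grip','cup0_mid','eyelet']:
    for r in bot.cut_out(s,q)[:6]:
        m=r['mask']; X=W[m]; X=X[~np.isnan(X[:,0])]
        if len(X): print(q,round(r['p'],2),np.round(r['box']),'med',np.median(X,0).round(3),'zmax',np.percentile(X[:,2],95).round(3))
E
```

```text
stand_hole 0.86 [169. 185. 198. 210.] med [0.585 0.422 0.053] zmax 0.058
stand_hole 0.66 [153. 145. 180. 170.] med [0.698 0.469 0.052] zmax 0.057
stand_hole 0.65 [245. 109. 273. 141.] med [0.783 0.217 0.053] zmax 0.058
stand_hole 0.61 [208. 136. 235. 164.] med [0.713 0.315 0.086] zmax 0.093
stand_hole 0.56 [186. 237. 209. 262.] med [0.457 0.368 0.053] zmax 0.058
stand_hole 0.52 [191. 245. 203. 254.] med [0.454 0.376 0.092] zmax 0.12
pin_grip 0.63 [190. 250. 202. 254.] med [0.454 0.374 0.11 ] zmax 0.12
box 0.67 [244. 172. 388. 246.] med [0.56  0.141 0.082] zmax 0.088
recess 0.85 [303. 190. 329. 226.] med [0.559 0.063 0.043] zmax 0.051
eyelet 0.65 [241. 170. 388. 247.] med [0.56  0.138 0.082] zmax 0.087
tray 0.87 [302. 189. 333. 225.] med [0.559 0.063 0.043] zmax 0.051
button 0.55 [461. 207. 482. 221.] med [ 0.547 -0.364  0.031] zmax 0.048
tray_in 0.89 [302. 190. 331. 226.] med [0.559 0.063 0.041] zmax 0.051
plates 0.59 [382. 110. 438. 163.] med [ 0.763 -0.198  0.016] zmax 0.025
jar 0.8 [209. 137. 235. 164.] med [0.711 0.315 0.086] zmax 0.092
brush 0.57 [317.  99. 333. 171.] med [0.747 0.036 0.017] zmax 0.023
stand_hole 0.93 [394. 197. 427. 229.] med [0.798 0.207 0.044] zmax 0.057
stand_hole 0.92 [373. 147. 398. 173.] med [0.595 0.406 0.043] zmax 0.058
stand_hole 0.6 [329. 143. 358. 167.] med [0.473 0.366 0.043] zmax 0.059
stand_hole 0.58 [412. 152. 435. 179.] med [0.713 0.458 0.047] zmax 0.058
pin_grip 0.67 [343. 130. 347. 145.] med [0.457 0.377 0.09 ] zmax 0.117
cup0_mid 0.16 [181. 287. 201. 316.] med [ 0.552 -0.356  0.034] zmax 0.048
eyelet 0.8 [252. 159. 375. 270.] med [0.574 0.12  0.049] zmax 0.087
```

View pics/t1.png

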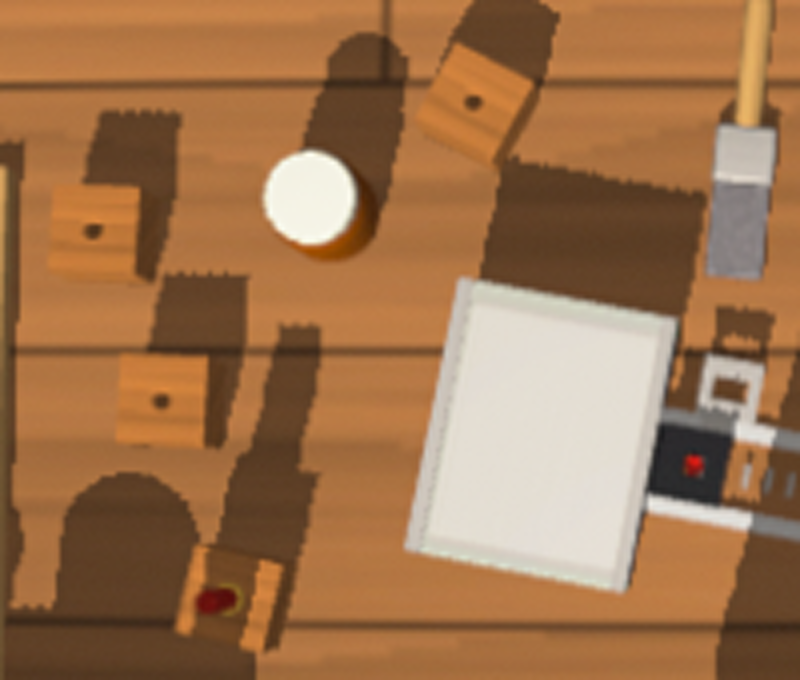

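View pics/t2.png

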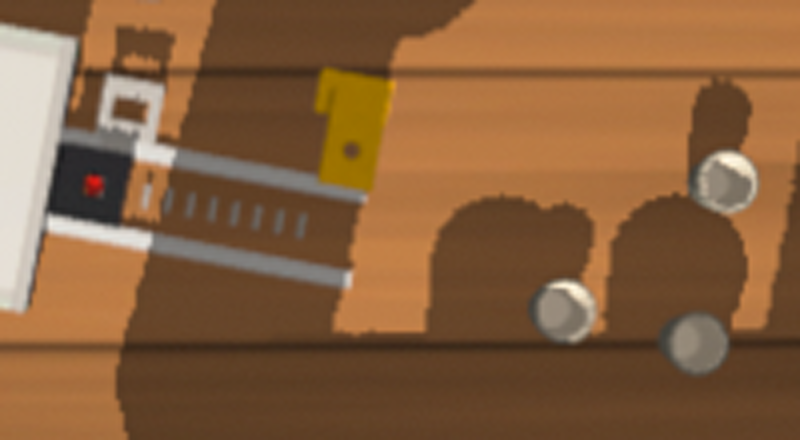

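View pics/s1.png

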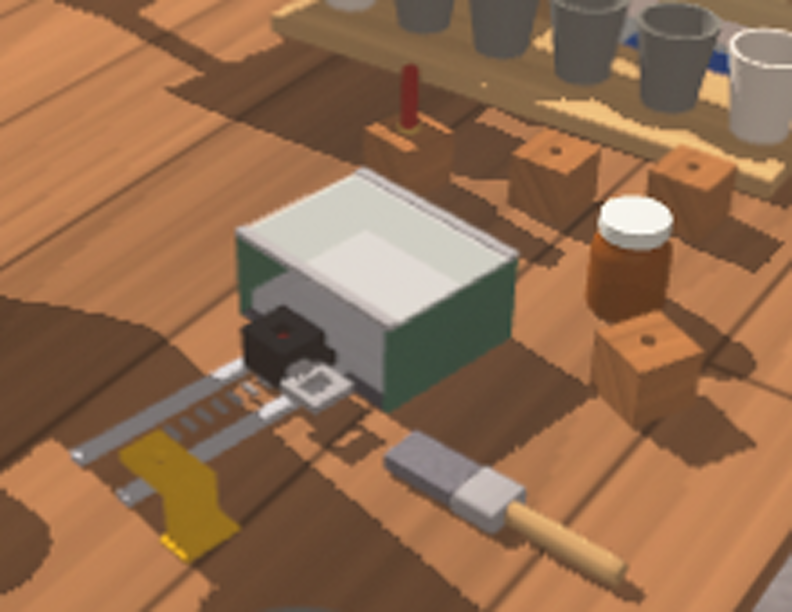

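There are four stand-like blocks: (197,249) with the pin, (180,200), (163,157) and (258,125). Their distances from the base are about 0.59, 0.72, 0.84 and 0.81 m. The nearest is (197,249), which holds the red-handled pin, and the enlarged crop confirms it. Next come precise estimates.

```bash
cat > m.py <<'E'
from h import *
def est(p,tag):
    W=cloud(p); c=p['color'].astype(int); r,g,b=c[...,0],c[...,1],c[...,2]
    hsv=cv2.cvtColor(p['color'],cv2.COLOR_RGB2HSV).astype(int)
    x,y,z=W[...,0],W[...,1],W[...,2]
    # pin handle
    m=(np.hypot(x-.456,y-.372)<.05)&(z>.066)
    print(tag,'pin pts',m.sum(),np.nanmedian(W[m],0).round(4)); 
    t=m&(z>.116); print('  top',t.sum(),W[t].mean(0).round(4))
    # button red
    m=(np.hypot(x-.56,y-.063)<.03)&(r>120)&(g<70)
    if m.any():
        v,u=np.nonzero(m); uv=np.array([[u.mean(),v.mean()]]); print('  button',m.sum(),uv,atz(p,uv,.040),W[m][:,2].mean())
    # black block
    m=(np.hypot(x-.56,y-.063)<.06)&(z>.044)&(z<.054)&(c.max(-1)<75)
    print('  block',m.sum(),np.nanmean(W[m],0).round(4), cv2.minAreaRect(W[m][:,:2].astype(np.float32)*1000))
    m=(np.hypot(x-.57,y-.15)<.14)&(z>.080)&(z<.095)
    print('  hood',cv2.minAreaRect(W[m][:,:2].astype(np.float32)*1000),np.median(W[m][:,2]))
    m=(np.hypot(x-.57,y+.09)<.09)&(hsv[...,0]>18)&(hsv[...,0]<32)&(hsv[...,1]>180)&(z>.043)
    print('  bracket',m.sum(),np.nanmedian(W[m],0).round(4),cv2.minAreaRect(W[m][:,:2].astype(np.float32)*1000) if m.sum()>3 else '')
    return W
E
python3 - <<'E'
from m import *
p=bot.snapshot('top');est(p,'top')
s=bot.snapshot('scene');est(s,'scene')
E
```

```text
top pin pts 59 [0.4538 0.3761 0.1143]
  top 26 [0.4534 0.3795 0.1189]
  button 14 [[313.28571429 215.5       ]] [[0.5447612  0.07016028 0.04      ]] 0.039515500725808436
  block 223 [0.5445 0.0718 0.048 ] ((544.163330078125, 71.56857299804688), (43.31150436401367, 46.395538330078125), 78.83072662353516)
  hood ((563.2785034179688, 169.887939453125), (145.94955444335938, 180.76251220703125), 79.26143646240234) 0.08369129912985374
  bracket 313 [ 0.5781 -0.1022  0.0495] ((575.5861206054688, -102.78419494628906), (36.2720947265625, 64.79660034179688), 79.0805435180664)
scene pin pts 80 [0.4577 0.3766 0.0961]
  top 12 [0.4557 0.3795 0.1204]
  block 180 [0.5463 0.0711 0.0482] ((544.3329467773438, 72.47369384765625), (48.036216735839844, 51.196319580078125), 80.80149841308594)
  hood ((561.8088989257812, 172.1821746826172), (149.7191162109375, 185.7909698486328), 79.65859985351562) 0.08489144696304375
  bracket 274 [ 0.579  -0.1028  0.0501] ((575.3380737304688, -100.16813659667969), (39.41006851196289, 66.85765838623047), 79.38128662109375)
```

```bash
cat >> h.py <<'E'
def Rt(phi): # tool down, tool x at angle phi
    c,s=np.cos(phi),np.sin(phi); return np.array([[c,s,0],[s,-c,0],[0,0,-1.]])
def cur():
    s=bot.get_state(); q=s['ee_rot']; return s,Ro.from_quat([q[1],q[2],q[3],q[0]]).as_matrix()
def go(pos,phi=None,R=None):
    s,R0=cur(); d=R0.T@(np.array(pos)-s['position'])/0.5
    if R is None and phi is not None: R=Rt(phi)
    w=np.zeros(3) if R is None else Ro.from_matrix(R0.T@R).as_rotvec()/0.5
    print('shift',d.round(4).tolist(),'turn',w.round(3).tolist(),'phi',round(float(np.arctan2(R0[1,0],R0[0,0])),4),'dist',round(float(np.linalg.norm(d)*.5),3))
def st():
    s,R0=cur(); print('t',round(s['time_s'],2),'pos',s['position'].round(4),'phi',round(float(np.arctan2(R0[1,0],R0[0,0])),4),'tilt',R0[:2,2].round(4),'F',s['wrist_force'].round(2),'M',s['ft_torque'].round(3),'gap',round(s['finger_gap'],4),'j',s['joints'].round(2))
E
python3 - <<'E'
from h import *
st()
go([0.30,-0.25,0.26],0.898)
# eyelet hole estimate
p=bot.snapshot('top'); print(atz(p,[[377.75,207.5]],.05))
E
```

```text
t 1.15 pos [ 0.2034 -0.484   0.2453] phi 0.3978 tilt [-0. -0.] F [0.8  0.22 0.06] M [-0.044  0.062  0.032] gap 0.0853 j [-1.3   0.05  0.1   1.62 -0.    1.44]
shift [0.3595, -0.3566, -0.0294] turn [0.0, 0.0, -1.0] phi 0.3978 dist 0.254
[[ 0.56619193 -0.1013504   0.05      ]]
```

Call:
move_arm([
  [[0.36,-0.36,-0.03],[0,0,-1],-1],
  [[0.36,-0.36,-0.03],[0,0,-1],-1],
  [[0.36,-0.36,-0.03],[0,0,-1],-1],
  [[0.36,-0.36,-0.03],[0,0,-1],-1],
  [[0.36,-0.36,-0.03],[0,0,-1],-1],
  [[0.36,-0.36,-0.03],[0,0,-1],-1],
])

```text
time_s: 1.8
position: [0.301, -0.2442, 0.2615]
ee_rot: [0.0, 0.899, 0.437, 0.001]
wrist_force: [-0.4, -0.3, 0.7]
finger_gap: 0.0852
```

```bash
python3 - <<'E'
from h import *
st()
go([0.40,-0.05,0.26],1.398)
E
```

```text
t 1.8 pos [ 0.301  -0.2442  0.2615] phi 0.9044 tilt [0.0022 0.0004] F [-0.37 -0.25  0.72] M [-0.04   0.073 -0.009] gap 0.0852 j [-0.86 -0.3  -0.19  1.69  0.    1.38]
shift [0.4277, -0.0844, 0.0036] turn [0.004, -0.003, -0.987] phi 0.9044 dist 0.218
```

Call:
move_arm([
  [[0.43,-0.08,0],[0,0,-1],-1],
  [[0.43,-0.08,0],[0,0,-1],-1],
  [[0.43,-0.08,0],[0,0,-1],-1],
  [[0.43,-0.08,0],[0,0,-1],-1],
  [[0.43,-0.08,0],[0,0,-1],-1],
])

```text
time_s: 2.3
position: [0.4036, -0.0479, 0.2619]
ee_rot: [0.001, 0.762, 0.648, 0.002]
wrist_force: [-0.5, -0.5, 0.8]
finger_gap: 0.0853
```

```bash
python3 - <<'E'
from h import *
st()
go([0.43,0.15,0.26],1.9)
E
```

```text
t 2.3 pos [ 0.4036 -0.0479  0.2619] phi 1.4087 tilt [0.0033 0.001 ] F [-0.47 -0.51  0.83] M [-0.061 -0.018  0.042] gap 0.0853 j [-0.28 -0.26 -0.15  1.68  0.    1.45]
shift [0.3991, -0.0118, 0.0043] turn [0.007, -0.002, -0.983] phi 1.4087 dist 0.2
```

Call:
move_arm([
  [[0.4,-0.01,0],[0,0,-1],-1],
  [[0.4,-0.01,0],[0,0,-1],-1],
  [[0.4,-0.01,0],[0,0,-1],-1],
  [[0.4,-0.01,0],[0,0,-1],-1],
  [[0.4,-0.01,0],[0,0,-1],-1],
])

```text
time_s: 2.8
position: [0.4312, 0.1549, 0.2617]
ee_rot: [0.0, 0.575, 0.818, 0.002]
wrist_force: [-0.0, -0.2, -1.0]
finger_gap: 0.085
```

```bash
python3 - <<'E'
from h import *
st()
go([0.44,0.28,0.25],2.4)
E
```

```text
t 2.8 pos [0.4312 0.1549 0.2617] phi 1.9168 tilt [0.0031 0.0031] F [-0.05 -0.16 -1.  ] M [-0.025  0.018 -0.049] gap 0.085 j [ 0.2  -0.12 -0.04  1.66  0.    1.42]
shift [0.2294, 0.1014, 0.0242] turn [0.009, -0.002, -0.966] phi 1.9168 dist 0.126
```

Call:
move_arm([
  [[0.23,0.1,0.02],[0,0,-1],-1],
  [[0.23,0.1,0.02],[0,0,-1],-1],
  [[0.23,0.1,0.02],[0,0,-1],-1],
  [[0.23,0.1,0.02],[0,0,-1],-1],
])

```text
time_s: 3.2
position: [0.4395, 0.2822, 0.2507]
ee_rot: [0.0, 0.351, 0.936, 0.002]
wrist_force: [-0.4, -1.0, 0.1]
finger_gap: 0.0855
```

```bash
python3 - <<'E'
from h import *
st()
go([0.45,0.34,0.24],2.9)
E
```

```text
t 3.2 pos [0.4395 0.2822 0.2507] phi 2.4238 tilt [0.0017 0.0032] F [-0.42 -1.01  0.08] M [-0.074 -0.03   0.016] gap 0.0855 j [0.44 0.04 0.1  1.63 0.   1.16]
shift [0.0601, 0.1009, 0.0217] turn [0.007, 0.0, -0.952] phi 2.4238 dist 0.06
```

Call:
move_arm([
  [[0.06,0.1,0.02],[0,0,-1],-1],
  [[0.06,0.1,0.02],[0,0,-1],-1],
  [[0.06,0.1,0.02],[0,0,-1],-1],
  [[0.06,0.1,0.02],[0,0,-1],-1],
  [[0.06,0.1,0.02],[0,0,-1],-1],
])

```text
time_s: 3.7
position: [0.4506, 0.3386, 0.2405]
ee_rot: [0.001, 0.109, 0.994, 0.001]
wrist_force: [1.3, 0.1, 0.4]
finger_gap: 0.0854
```

```bash
python3 - <<'E'
from h import *
st()
p=bot.snapshot('wrist'); save(p,'w1.png'); W=cloud(p)
x,y,z=W[...,0],W[...,1],W[...,2]
m=(np.hypot(x-.455,y-.376)<.04)&(z>.07)&(z<.13)
t=m&(z>.115)
v,u=np.nonzero(t); print(t.sum(),W[t].mean(0) if t.any() else '',u.mean(),v.mean(), (W[t].min(0),W[t].max(0)))
E
```

```text
t 3.7 pos [0.4506 0.3386 0.2405] phi 2.9222 tilt [0.0014 0.0023] F [1.3  0.06 0.41] M [ 0.048 -0.025 -0.015] gap 0.0854 j [0.52 0.15 0.19 1.62 0.   0.74]
248 [0.45385247 0.38059835 0.11979551] 367.6290322580645 188.70967741935485 (array([0.44683339, 0.3730975 , 0.11505928]), array([0.46179259, 0.38841877, 0.12181425]))
```

View pics/w1.png

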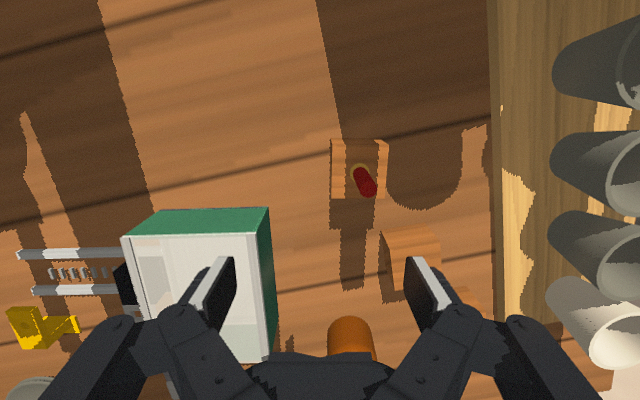

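```bash
python3 - <<'E'
from h import *
go([0.454,0.3805,0.15],np.pi-0.188)
go([0.454,0.3805,0.096],np.pi-0.188)
E
```

```text
shift [0.0116, 0.0827, 0.1814] turn [0.006, 0.002, -0.065] phi 2.921 dist 0.1
shift [0.0117, 0.0824, 0.2894] turn [0.006, 0.002, -0.065] phi 2.921 dist 0.151
```

Call:
move_arm([
  [[0.012,0.0825,0.18],[0.006,0.002,-0.065],-1],
  [[0.012,0.0825,0.18],[0.006,0.002,-0.065],-1],
  [[0.012,0.0825,0.2],[0.006,0.002,-0.065],-1],
  [[0.012,0.0825,0.24],[0.006,0.002,-0.065],-1],
  [[0.012,0.0825,0.289],[0.006,0.002,-0.065],-1],
  [[0.012,0.0825,0.289],[0.006,0.002,-0.065],-1],
])

```text
time_s: 4.35
position: [0.4522, 0.3782, 0.0932]
ee_rot: [-0.002, 0.095, 0.995, -0.002]
wrist_force: [-0.5, -0.1, -1.1]
finger_gap: 0.0853
```

```bash
python3 - <<'E'
from h import *
st()
p=bot.snapshot('wrist'); save(p,'w2.png')
E
```

```text
t 4.35 pos [0.4522 0.3782 0.0932] phi 2.9517 tilt [-0.0054 -0.0044] F [-0.47 -0.11 -1.09] M [-0.013  0.026 -0.002] gap 0.0853 j [ 0.58  0.24  0.01  1.35 -0.    0.77]
```

View pics/w2.png

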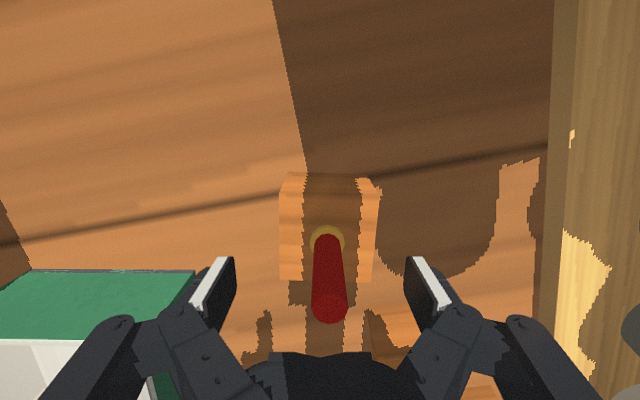

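Call:
move_arm([
  [[-0.003,0.005,-0.005],[-0.012,0.006,0],-1],
  [[-0.003,0.005,-0.005],[-0.012,0.006,0],1],
  [[-0.003,0.005,-0.005],[-0.012,0.006,0],1],
  [[-0.003,0.005,-0.005],[-0.012,0.006,0],1],
  [[-0.003,0.005,-0.005],[-0.012,0.006,0],1],
  [[-0.003,0.005,-0.005],[-0.012,0.006,0],1],
  [[-0.003,0.005,-0.005],[-0.012,0.006,0],1],
  [[-0.003,0.005,-0.005],[-0.012,0.006,0],1],
], squeeze=60)

```text
time_s: 5.2
position: [0.4551, 0.3813, 0.0981]
ee_rot: [-0.002, 0.095, 0.996, 0.002]
wrist_force: [0.2, 0.5, 2.4]
finger_gap: 0.0145
```

```bash
python3 - <<'E'
from h import *
st()
p=bot.snapshot('wrist'); save(p,'w3.png')
go([0.454,0.3805,0.17],np.pi-0.188)
E
```

```text
t 5.2 pos [0.4551 0.3813 0.0981] phi 2.952 tilt [-0.0043  0.0041] F [0.18 0.51 2.42] M [-0.035  0.105  0.046] gap 0.0145 j [0.58 0.24 0.02 1.35 0.01 0.77]
shift [0.0027, -0.0015, -0.1439] turn [0.006, -0.01, -0.003] phi 2.952 dist 0.072
```

View pics/w3.png

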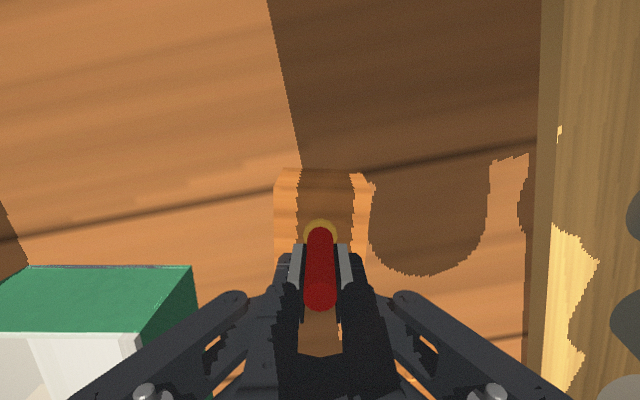

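Call:
move_arm([
  [[0.002,-0.002,-0.05],[0.006,-0.01,0],1],
  [[0.002,-0.002,-0.1],[0.006,-0.01,0],1],
  [[0.002,-0.002,-0.15],[0.006,-0.01,0],1],
  [[0.002,-0.002,-0.19],[0.006,-0.01,0],1],
  [[0.002,-0.002,-0.19],[0.006,-0.01,0],1],
])

```text
time_s: 5.75
position: [0.4559, 0.3811, 0.1964]
ee_rot: [0.002, 0.095, 0.996, 0.002]
wrist_force: [0.4, 0.7, -1.1]
finger_gap: 0.014
```

```bash
python3 - <<'E'
from h import *
st()
p=bot.snapshot('wrist'); save(p,'w4.png',(200,100,440,340),3)
t=bot.snapshot('top'); save(t,'t4.png',(160,200,260,290),6)
s=bot.snapshot('scene'); save(s,'s4.png',(290,80,410,180),6)
E
```

```text
t 5.75 pos [0.4559 0.3811 0.1964] phi 2.952 tilt [0.0051 0.0036] F [ 0.41  0.7  -1.06] M [ 0.005 -0.041 -0.008] gap 0.014 j [0.58 0.22 0.19 1.54 0.   0.77]
```

View pics/w4.png

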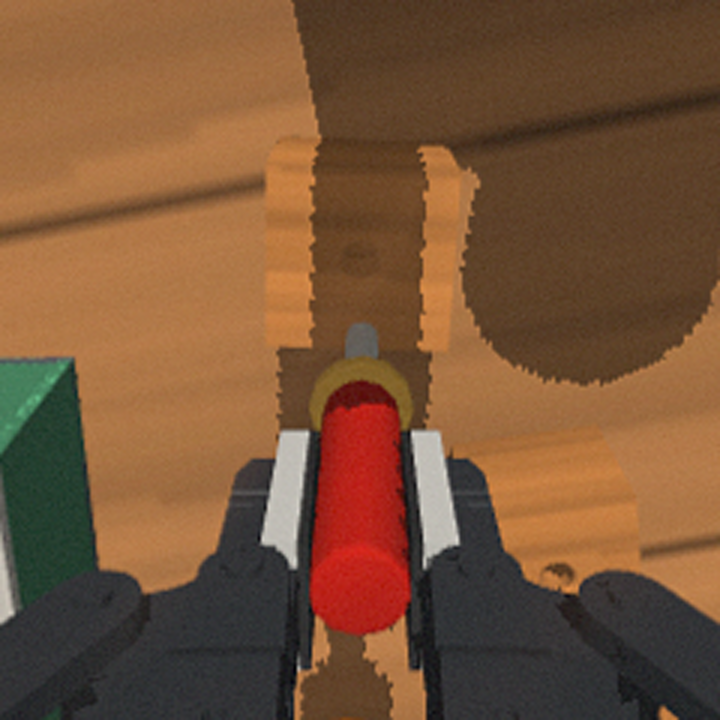

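View pics/s4.png

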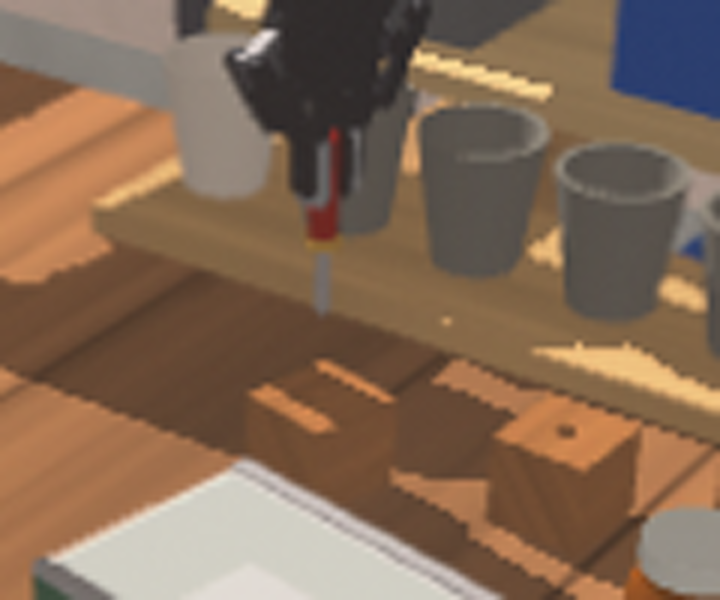

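View pics/t4.png

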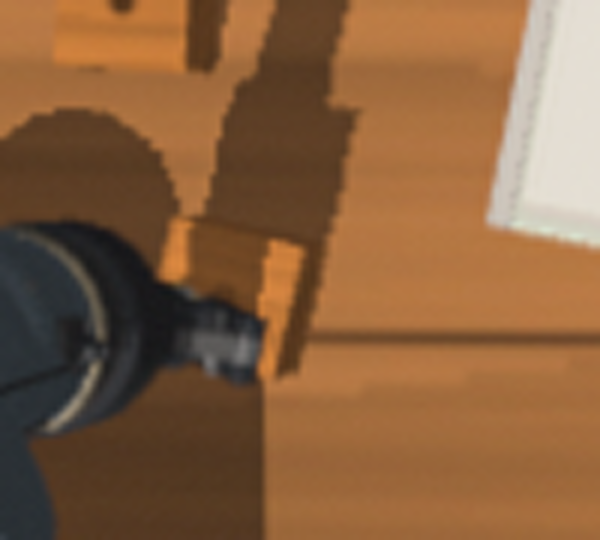

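```bash
cat >> h.py <<'E'
def tool(p_world,s=None):
    s,R0=cur(); return R0.T@(np.asarray(p_world).reshape(-1,3)-s['position']).T
E
python3 - <<'E'
from h import *
p=bot.snapshot('wrist'); s,R0=cur()
z0=s['position'][2]
print('hole',atz(p,[[319.3,186]],.055))
print('top ',tool(atz(p,[[320,296.0]],z0+.022)).T)
print('tip ',tool(atz(p,[[320.3,209.5]],z0-.085)).T)
W=cloud(p); c=p['color']; 
T=np.einsum('ij,uvj->uvi',R0.T,W-s['position'])
m=(c[...,0]>150)&(c[...,1]<60)&(np.abs(T[...,0])<.03)&(np.abs(T[...,1])<.03)
X=T[m]; print('handle',X.min(0),X.max(0),np.median(X,0)); 
tp=X[X[:,2]<np.percentile(X[:,2],30)]; print(np.median(tp,0), tp.min(0),tp.max(0))
m=(np.abs(T[...,0])<.03)&(np.abs(T[...,1])<.02)&(T[...,2]>.045)&(T[...,2]<.1)
X=T[m]; print('shaft',X.min(0),X.max(0),np.median(X,0),len(X))
E
```

```text
hole [[0.4494764  0.37906194 0.055     ]]
top  [[ 0.00077846 -0.00054652 -0.02199692]]
tip  [[-0.00035063 -0.00013969  0.0849999 ]]
handle [-0.00726392 -0.0075222  -0.02414333] [0.00887769 0.00635656 0.02192745] [ 0.00600223 -0.00054897 -0.01781285]
[ 0.00085931 -0.00054843 -0.02278638] [-0.00602089 -0.00747845 -0.02414333] [ 0.00814192  0.0063187  -0.02226552]
shaft [ 0.00030749 -0.00413236  0.05817222] [0.00411097 0.00340958 0.08037719] [ 0.00296121 -0.00039644  0.06839146] 113
```

```bash
python3 - <<'E'
from h import *
st()
p=bot.snapshot('wrist'); save(p,'w5.png',(270,130,370,230),6)
W=cloud(p); x,y,z=W[...,0],W[...,1],W[...,2]
m=(np.hypot(x-.454,y-.38)<.05)&(z>.052)&(z<.06)
r=cv2.minAreaRect(W[m][:,:2].astype(np.float32)*1000); print(r)
st()
E
```

```text
t 5.95 pos [0.4535 0.3795 0.1908] phi 2.952 tilt [-0.0029 -0.0017] F [-0.12 -0.76 -0.92] M [-0.01  -0.01  -0.009] gap 0.0149 j [0.58 0.22 0.18 1.53 0.   0.77]
((454.99444580078125, 380.9383850097656), (59.866336822509766, 60.764766693115234), 77.17025756835938)
t 6.0 pos [0.4535 0.3795 0.1907] phi 2.952 tilt [-0.0033 -0.0019] F [-0.45 -1.14 -1.61] M [ 0.017  0.078 -0.049] gap 0.0145 j [0.58 0.22 0.18 1.53 0.   0.77]
```

View pics/w5.png

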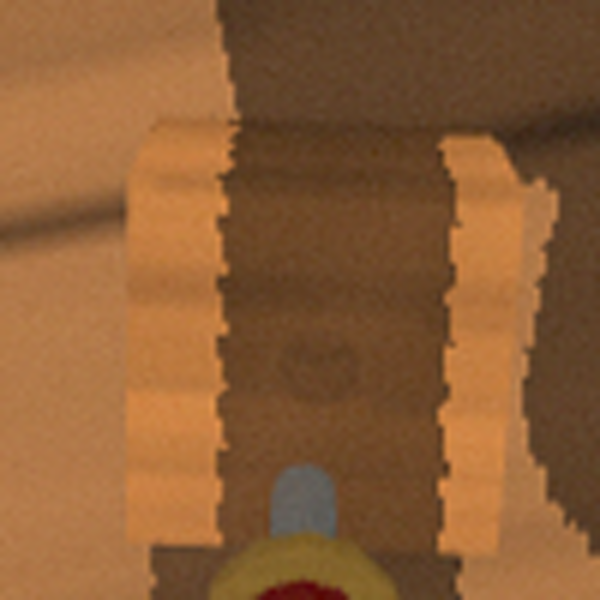

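```bash
python3 - <<'E'
from h import *
go([0.455,0.381,0.22],np.pi-0.188)
go([0.545,0.070,0.21],np.pi-0.188)
E
```

```text
shift [-0.0023, 0.0034, -0.0586] turn [-0.005, -0.006, -0.003] phi 2.952 dist 0.029
shift [-0.2963, -0.5735, -0.038] turn [-0.005, -0.006, -0.003] phi 2.952 dist 0.323
```

Call:
move_arm([
  [[0,0,-0.06],[-0.005,-0.006,-0.003],1],
  [[-0.05,-0.1,-0.06],[-0.005,-0.006,-0.003],1],
  [[-0.1,-0.19,-0.06],[-0.005,-0.006,-0.003],1],
  [[-0.15,-0.28,-0.06],[-0.005,-0.006,-0.003],1],
  [[-0.2,-0.37,-0.06],[-0.005,-0.006,-0.003],1],
  [[-0.24,-0.46,-0.05],[-0.005,-0.006,-0.003],1],
  [[-0.28,-0.53,-0.04],[-0.005,-0.006,-0.003],1],
  [[-0.296,-0.573,-0.038],[-0.005,-0.006,-0.003],1],
  [[-0.296,-0.573,-0.038],[-0.005,-0.006,-0.003],1],
  [[-0.296,-0.573,-0.038],[-0.005,-0.006,-0.003],1],
])

```text
time_s: 7.0
position: [0.5442, 0.07, 0.2086]
ee_rot: [-0.001, 0.095, 0.996, 0.0]
wrist_force: [0.3, 0.4, -0.3]
finger_gap: 0.0145
```

```bash
python3 - <<'E'
from h import *
p=bot.snapshot('wrist');st()
p=bot.snapshot('wrist'); save(p,'w6.png',(240,100,400,220),5);st()
s=bot.snapshot('scene'); save(s,'s6.png',(260,130,380,220),6)
W=cloud(p); c=p['color'].astype(int); x,y,z=W[...,0],W[...,1],W[...,2]
m=(np.hypot(x-.545,y-.07)<.05)&(z>.044)&(z<.052)&(c.max(-1)<80)
print(cv2.minAreaRect(W[m][:,:2].astype(np.float32)*1000),m.sum())
m=(np.hypot(x-.545,y-.07)<.015)&(c[...,0]>100)&(c[...,1]<50)&(z<.06)
v,u=np.nonzero(m); print(m.sum(),u.mean(),v.mean(),atz(p,[[u.mean(),v.mean()]],.04),W[m].mean(0))
E
```

```text
t 7.05 pos [0.5442 0.0708 0.209 ] phi 2.9536 tilt [-0.0019  0.0007] F [-0.13  0.61 -0.59] M [ 0.009 -0.022 -0.01 ] gap 0.0143 j [0.01 0.11 0.09 1.56 0.   0.19]
t 7.1 pos [0.5443 0.0713 0.2094] phi 2.9547 tilt [-0.0011  0.0006] F [-0.01 -0.5  -1.37] M [ 0.006 -0.043 -0.04 ] gap 0.0144 j [0.01 0.11 0.09 1.56 0.   0.19]
((544.4391479492188, 72.44757080078125), (44.826576232910156, 50.29361343383789), 79.64358520507812) 1956
77 322.12987012987014 180.64935064935065 [[0.54411637 0.07252295 0.04      ]] [0.54406001 0.072533   0.04022673]
```

View pics/w6.png

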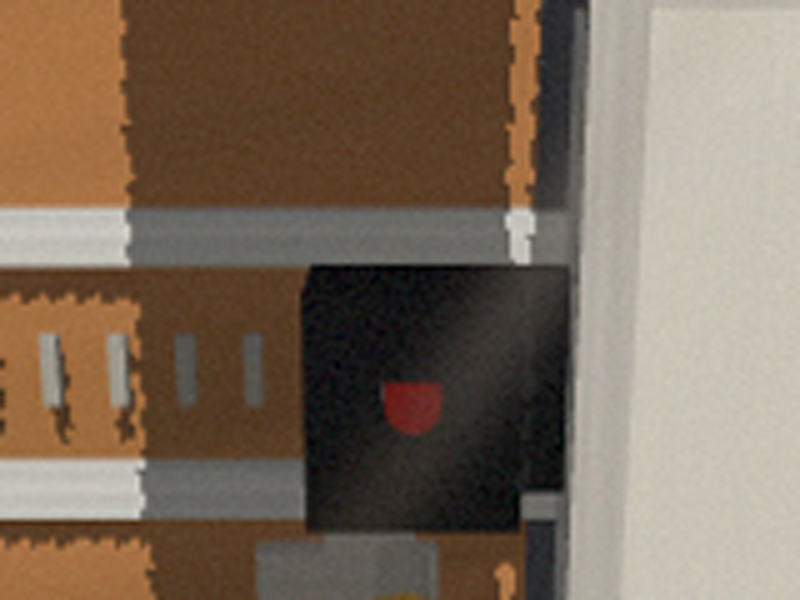

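View pics/s6.png

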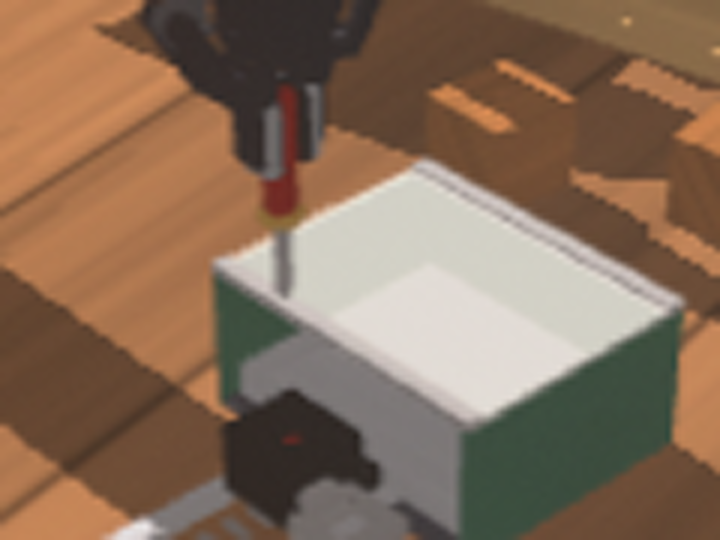

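```bash
python3 - <<'E'
from h import *
st()
go([0.5445,0.0725,0.126],np.pi-0.188)
E
```

```text
t 7.15 pos [0.5444 0.0715 0.2096] phi 2.9553 tilt [-0.0007  0.0004] F [-0.48  0.21  0.05] M [0.001 0.018 0.022] gap 0.0143 j [0.01 0.11 0.09 1.56 0.   0.19]
shift [0.0001, 0.0019, 0.1672] turn [0.001, -0.001, 0.003] phi 2.9553 dist 0.084
```

Call:
move_arm([
  [[0,0.002,0.05],[0,0,0.003],1],
  [[0,0.002,0.09],[0,0,0.003],1],
  [[0,0.002,0.12],[0,0,0.003],1],
  [[0,0.002,0.14],[0,0,0.003],1],
  [[0,0.002,0.155],[0,0,0.003],1],
  [[0,0.002,0.165],[0,0,0.003],1],
  [[0,0.002,0.167],[0,0,0.003],1],
])

```text
time_s: 7.85
position: [0.5445, 0.0726, 0.126]
ee_rot: [-0.0, 0.094, 0.996, 0.0]
wrist_force: [0.1, 0.6, -0.8]
finger_gap: 0.0145
```

```bash
python3 - <<'E'
from h import *
st()
p=bot.snapshot('wrist'); save(p,'w7.png',(240,140,400,300),4)
s=bot.snapshot('scene'); save(s,'s7.png',(270,150,370,230),6)
st()
E
```

```text
t 7.85 pos [0.5445 0.0726 0.126 ] phi 2.9539 tilt [-0.0007  0.0005] F [ 0.12  0.64 -0.79] M [-0.026  0.005  0.037] gap 0.0145 j [ 0.01  0.12 -0.06  1.39  0.    0.2 ]
t 7.95 pos [0.5449 0.0725 0.1266] phi 2.9537 tilt [0.0003 0.0004] F [-1.05 -0.43 -0.32] M [-0.04   0.037 -0.026] gap 0.0148 j [ 0.01  0.12 -0.06  1.39  0.    0.2 ]
```

View pics/w7.png

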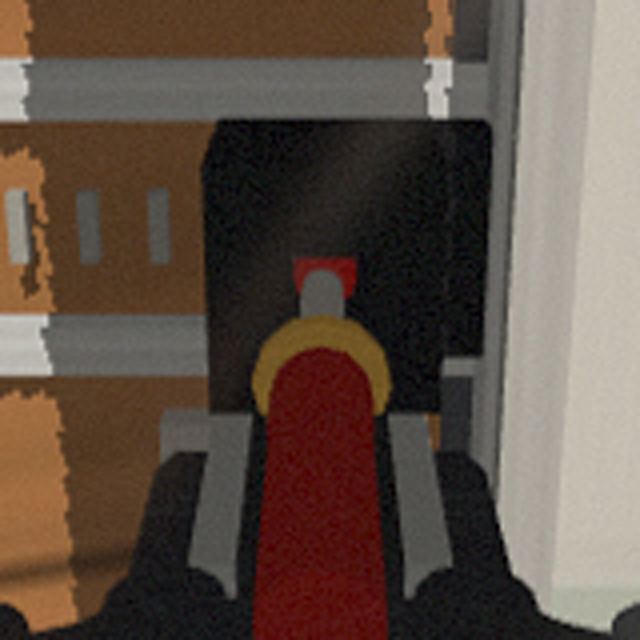

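View pics/s7.png

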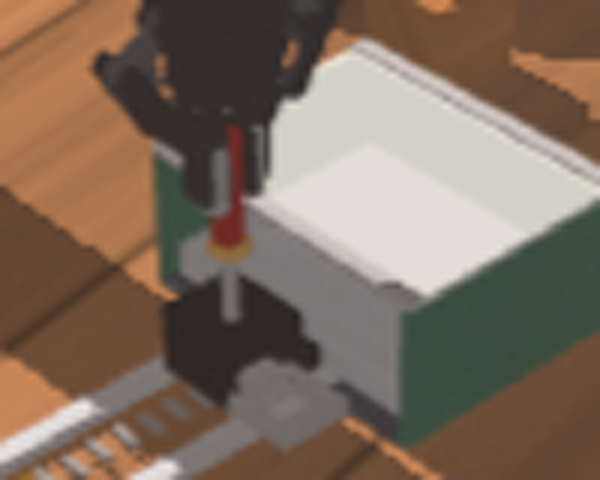

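The wrist view shows the tip inside the recess over the red button at crop (322,275). Now I'll press.

Call:
move_arm([
  [[0,0,0.006],[0,0,0],1],
  [[0,0,0.011],[0,0,0],1],
  [[0,0,0.016],[0,0,0],1],
  [[0,0,0.018],[0,0,0],1],
  [[0,0,0.018],[0,0,0],1],
])

```text
time_s: 8.45
position: [0.5456, 0.0725, 0.1184]
ee_rot: [0.001, 0.094, 0.996, 0.0]
wrist_force: [0.8, 0.6, 3.2]
finger_gap: 0.0145
```

```bash
python3 - <<'E'
from h import *
bot.snapshot('wrist'); st(); bot.snapshot('wrist'); st()
E
```

```text
t 8.5 pos [0.5456 0.0725 0.1185] phi 2.9537 tilt [0.0022 0.0004] F [-0.17 -0.37  3.3 ] M [-0.024 -0.127 -0.012] gap 0.0145 j [ 0.01  0.12 -0.08  1.37  0.    0.2 ]
t 8.55 pos [0.5456 0.0725 0.1184] phi 2.9537 tilt [0.0021 0.0004] F [ 0.48 -0.4   3.5 ] M [ 0.015 -0.192  0.002] gap 0.0147 j [ 0.01  0.12 -0.08  1.37  0.    0.2 ]
```

Call:
move_arm([
  [[0,0,0.005],[0,0,0],1],
  [[0,0,0.009],[0,0,0],1],
  [[0,0,0.009],[0,0,0],1],
])

```text
time_s: 8.85
position: [0.5464, 0.0725, 0.1172]
ee_rot: [0.003, 0.094, 0.996, 0.0]
wrist_force: [-2.4, -0.1, 14.2]
finger_gap: 0.0144
```

```bash
python3 - <<'E'
from h import *
bot.snapshot('wrist'); st(); p=bot.snapshot('scene'); save(p,'s8.png',(260,130,380,220),6); st()
E
```

```text
t 8.9 pos [0.5464 0.0725 0.1172] phi 2.9537 tilt [0.0054 0.0002] F [-3.24 -0.29 13.59] M [-0.025  0.866 -0.031] gap 0.0145 j [ 0.01  0.12 -0.08  1.37  0.    0.2 ]
t 8.95 pos [0.5464 0.0725 0.1172] phi 2.9537 tilt [0.0054 0.0002] F [-3.2   0.22 14.1 ] M [-0.1    0.832  0.012] gap 0.0146 j [ 0.01  0.12 -0.08  1.37  0.    0.2 ]
```

Call:
move_arm([
  [[0.002,-0.005,0.006],[0,0.008,0],1],
  [[0.003,-0.02,0.006],[0,0.01,0],1],
  [[0.003,-0.04,0.006],[0,0.01,0],1],
  [[0.003,-0.06,0.006],[0,0.01,0],1],
  [[0.003,-0.08,0.006],[0,0.01,0],1],
  [[0.003,-0.1,0.006],[0,0.01,0],1],
  [[0.003,-0.12,0.006],[0,0.01,0],1],
  [[0.003,-0.14,0.006],[0,0.01,0],1],
  [[0.003,-0.15,0.006],[0,0.01,0],1],
])

```text
time_s: 9.85
position: [0.5323, -0.0009, 0.1173]
ee_rot: [0.002, 0.094, 0.996, 0.001]
wrist_force: [-0.5, 3.3, 13.2]
finger_gap: 0.0147
```

```bash
python3 - <<'E'
from h import *
st(); p=bot.snapshot('scene'); save(p,'s9.png',(230,130,400,260),4.5); st()
go([0.544-.188*.156,0.072-.982*.156,0.115],np.pi-.188)
E
```

```text
t 9.85 pos [ 0.5323 -0.0009  0.1173] phi 2.9536 tilt [0.005  0.0024] F [-0.5   3.33 13.22] M [0.627 0.417 0.029] gap 0.0147 j [-0.13  0.07 -0.13  1.36  0.    0.06]
t 9.9 pos [ 0.5321 -0.0016  0.1173] phi 2.953 tilt [0.0047 0.0014] F [-1.96  0.79 12.37] M [0.287 0.51  0.005] gap 0.0142 j [-0.13  0.07 -0.13  1.36  0.    0.06]
shift [0.0045, -0.1629, 0.0043] turn [0.004, 0.009, -0.001] phi 2.953 dist 0.082
```

View pics/s9.png

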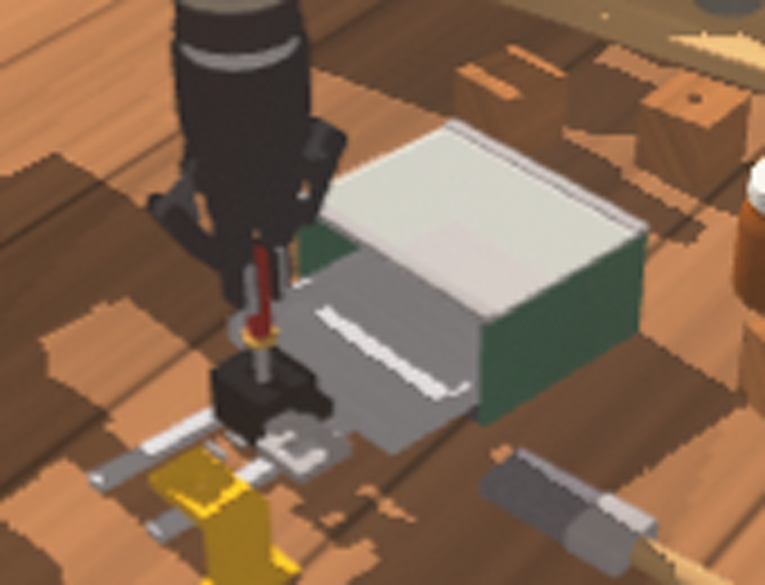

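The tray is sliding out with the pin, so I'll continue to the stop.

Call:
move_arm([
  [[0.004,-0.02,0.006],[0.004,0.01,0],1],
  [[0.004,-0.04,0.006],[0.004,0.01,0],1],
  [[0.004,-0.06,0.006],[0.004,0.01,0],1],
  [[0.004,-0.08,0.006],[0.004,0.01,0],1],
  [[0.004,-0.1,0.006],[0.004,0.01,0],1],
  [[0.004,-0.12,0.006],[0.004,0.01,0],1],
  [[0.004,-0.14,0.006],[0.004,0.01,0],1],
  [[0.004,-0.155,0.006],[0.004,0.01,0],1],
  [[0.004,-0.164,0.006],[0.004,0.01,0],1],
  [[0.004,-0.17,0.006],[0.004,0.01,0],1],
  [[0.004,-0.17,0.006],[0.004,0.01,0],1],
])

```text
time_s: 11.0
position: [0.5169, -0.08, 0.1173]
ee_rot: [0.003, 0.093, 0.996, 0.007]
wrist_force: [1.0, 10.2, 12.2]
finger_gap: 0.0142
```

```bash
python3 - <<'E'
from h import *
st(); p=bot.snapshot('scene'); save(p,'s10.png',(230,130,400,260),4.5); st()
E
```

```text
t 11.0 pos [ 0.5169 -0.08    0.1173] phi 2.9551 tilt [0.0074 0.0124] F [ 0.97 10.19 12.25] M [ 3.021 -0.362  0.007] gap 0.0142 j [-0.29  0.05 -0.16  1.36  0.01 -0.1 ]
t 11.05 pos [ 0.5169 -0.08    0.1173] phi 2.9553 tilt [0.0074 0.012 ] F [ 1.34 11.09 12.54] M [ 2.996 -0.4   -0.008] gap 0.0146 j [-0.29  0.05 -0.16  1.36  0.01 -0.1 ]
```

View pics/s10.png

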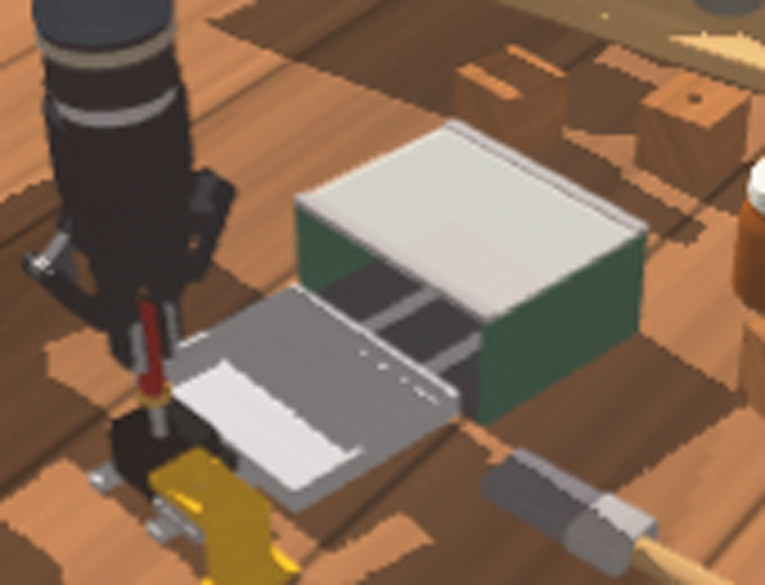

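Call:
move_arm([
  [[0,0.003,0],[0.02,0.01,0],1],
  [[0,0.004,-0.02],[0.024,0.015,0],1],
  [[0,0.004,-0.05],[0.024,0.015,0],1],
  [[0,0.004,-0.09],[0.024,0.015,0],1],
  [[0,0.004,-0.12],[0.024,0.015,0],1],
  [[0,0.004,-0.13],[0.024,0.015,0],1],
  [[0,0.004,-0.13],[0.024,0.015,0],1],
])

```text
time_s: 11.75
position: [0.5172, -0.0793, 0.1833]
ee_rot: [-0.0, 0.093, 0.996, 0.0]
wrist_force: [-0.5, 0.7, -1.0]
finger_gap: 0.0145
```

```bash
python3 - <<'E'
from h import *
bot.snapshot('wrist'); st(); p=bot.snapshot('wrist'); s,R0=cur(); st(); save(p,'w11.png',(220,100,420,300),4)
t=bot.snapshot('top'); save(t,'t11.png',(290,180,410,270),6)
q=bot.snapshot('scene'); save(q,'s11.png',(230,130,400,260),4.5)
W=cloud(p)
T=np.einsum('ij,uvj->uvi',R0.T,W-s['position'])
m=(np.abs(T[...,0])<.03)&(np.abs(T[...,1])<.02)&(T[...,2]>.055)&(T[...,2]<.1)
X=T[m]; print('shaft',X.min(0),X.max(0),np.median(X,0),len(X))
c=p['color']
m=(c[...,0]>100)&(c[...,1]<50)&(np.abs(T[...,0])<.03)&(np.abs(T[...,1])<.03)
X=T[m];tp=X[X[:,2]<-.02]; print(np.median(tp,0), tp.min(0),tp.max(0))
x,y,z=W[...,0],W[...,1],W[...,2]
hsv=cv2.cvtColor(p['color'],cv2.COLOR_RGB2HSV).astype(int)
for P,WW in ((p,W),(t,cloud(t)),(q,cloud(q))):
    hsv=cv2.cvtColor(P['color'],cv2.COLOR_RGB2HSV).astype(int)
    x,y,z=WW[...,0],WW[...,1],WW[...,2]
    m=(np.hypot(x-.57,y+.09)<.09)&(hsv[...,0]>18)&(hsv[...,0]<32)&(hsv[...,1]>180)&(z>.045)&(z<.056)
    print(m.sum(),cv2.minAreaRect(WW[m][:,:2].astype(np.float32)*1000))
E
```

```text
t 11.8 pos [ 0.5167 -0.0791  0.1822] phi 2.9551 tilt [-0.0025  0.0015] F [ 0.4  -0.47 -1.54] M [ 0.031  0.007 -0.006] gap 0.0149 j [-0.28  0.04 -0.03  1.5   0.   -0.09]
t 11.85 pos [ 0.5163 -0.0788  0.1816] phi 2.9551 tilt [-0.0036  0.0019] F [-0.07 -0.16 -1.11] M [-0.023  0.005  0.019] gap 0.0144 j [-0.28  0.04 -0.04  1.5   0.   -0.09]
shaft [-4.85583967e-05 -4.62765695e-03  5.85068119e-02] [0.00373203 0.00291038 0.08058387] [ 0.00261891 -0.00085923  0.06862679] 113
[ 0.00169929 -0.0013356  -0.02270162] [-0.00720231 -0.00790231 -0.024337  ] [ 0.00874789  0.00561943 -0.02008892]
336 ((557.3160400390625, -97.70775604248047), (35.6751823425293, 29.255159378051758), 78.4814682006836)
173 ((576.5902099609375, -101.96231079101562), (35.11869812011719, 63.88819122314453), 77.03207397460938)
267 ((575.4342651367188, -100.51217651367188), (38.287811279296875, 66.89642333984375), 80.6624755859375)
```

View pics/w11.png

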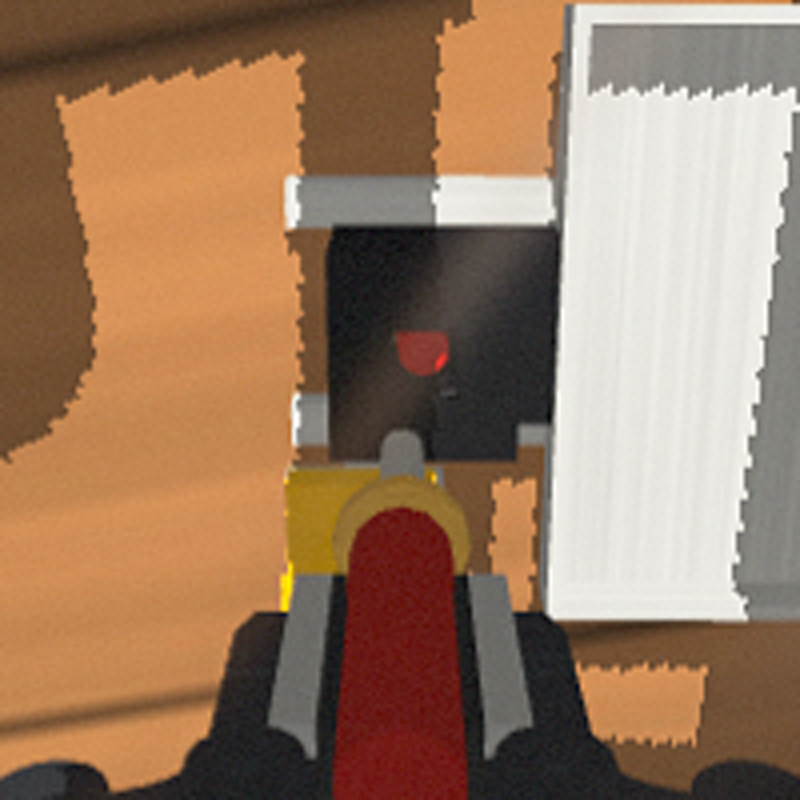

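View pics/t11.png

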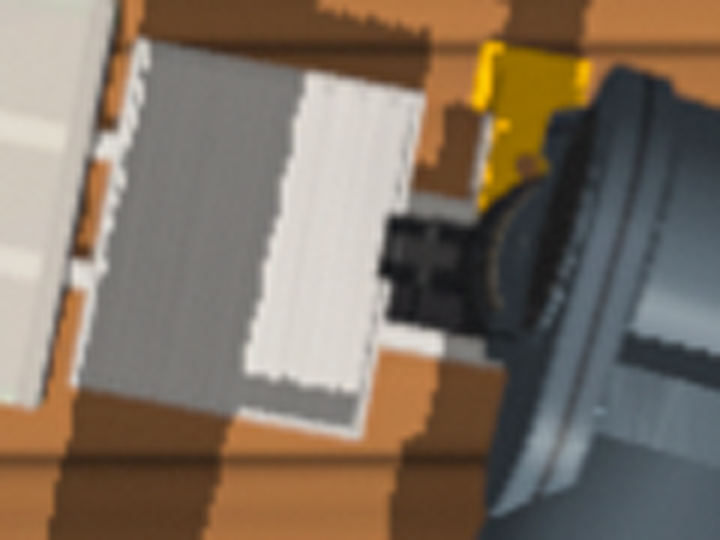

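View pics/s11.png

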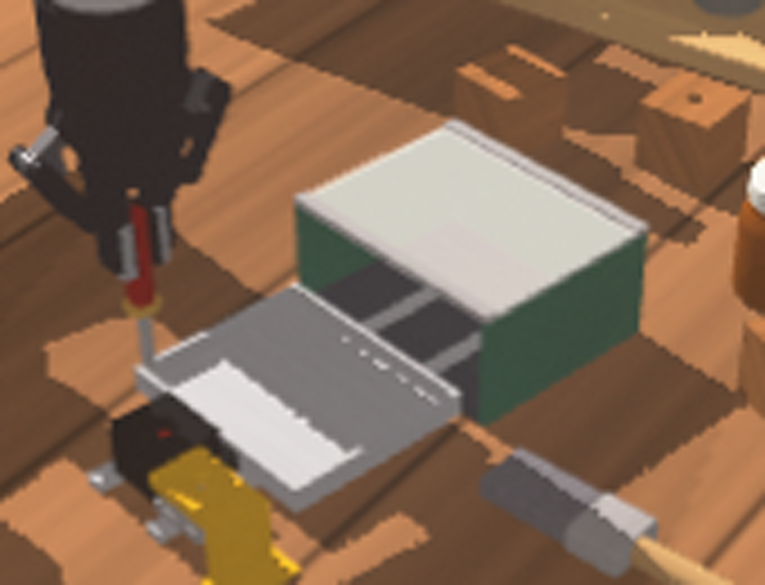

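```bash
python3 - <<'E'
from h import *
go([0.566,-0.101,0.19],np.pi-0.188)
E
```

```text
shift [-0.1064, -0.0253, -0.0185] turn [0.003, -0.01, 0.003] phi 2.9553 dist 0.055
```

Call:
move_arm([
  [[-0.04,-0.01,-0.018],[0.003,-0.01,0.003],1],
  [[-0.08,-0.02,-0.018],[0.003,-0.01,0.003],1],
  [[-0.1,-0.025,-0.018],[0.003,-0.01,0.003],1],
  [[-0.106,-0.025,-0.018],[0.003,-0.01,0.003],1],
  [[-0.106,-0.025,-0.018],[0.003,-0.01,0.003],1],
  [[-0.106,-0.025,-0.018],[0.003,-0.01,0.003],1],
])

```text
time_s: 12.55
position: [0.5651, -0.1004, 0.1893]
ee_rot: [-0.001, 0.094, 0.996, 0.0]
wrist_force: [-0.5, 0.3, -0.1]
finger_gap: 0.0145
```

```bash
python3 - <<'E'
from h import *
bot.snapshot('wrist'); st(); p=bot.snapshot('wrist'); s,R0=cur(); st(); save(p,'w12.png',(260,140,380,230),6)
np.save('pics/w12.npy',p,allow_pickle=True)
W=cloud(p)
T=np.einsum('ij,uvj->uvi',R0.T,W-s['position'])
m=(np.abs(T[...,0])<.03)&(np.abs(T[...,1])<.02)&(T[...,2]>.055)&(T[...,2]<.1)
X=T[m]; print('shaft',X.min(0),X.max(0),np.median(X,0),len(X))
c=p['color']
m=(c[...,0]>100)&(c[...,1]<50)&(np.abs(T[...,0])<.03)&(np.abs(T[...,1])<.03)
X=T[m];tp=X[X[:,2]<-.02]; print(np.median(tp,0), tp.min(0),tp.max(0))
E
```

```text
t 12.6 pos [ 0.5651 -0.1004  0.1896] phi 2.954 tilt [-0.001   0.0002] F [ 0.2  -0.56 -1.94] M [ 0.042  0.004 -0.02 ] gap 0.0145 j [-0.29  0.17  0.12  1.52 -0.   -0.11]
t 12.65 pos [ 0.5653 -0.1004  0.1897] phi 2.954 tilt [-0.0005  0.    ] F [-0.18  0.46 -1.74] M [-0.002  0.022 -0.081] gap 0.0145 j [-0.29  0.17  0.12  1.52 -0.   -0.11]
shaft [ 0.00058482 -0.00446034  0.05921827] [0.00432771 0.00309127 0.08083705] [ 0.00333014 -0.00069422  0.0695568 ] 111
[ 0.00160943 -0.00119603 -0.02192012] [-0.00651173 -0.00779384 -0.02327457] [ 0.00866536  0.00577588 -0.02014764]
```

View pics/w12.png

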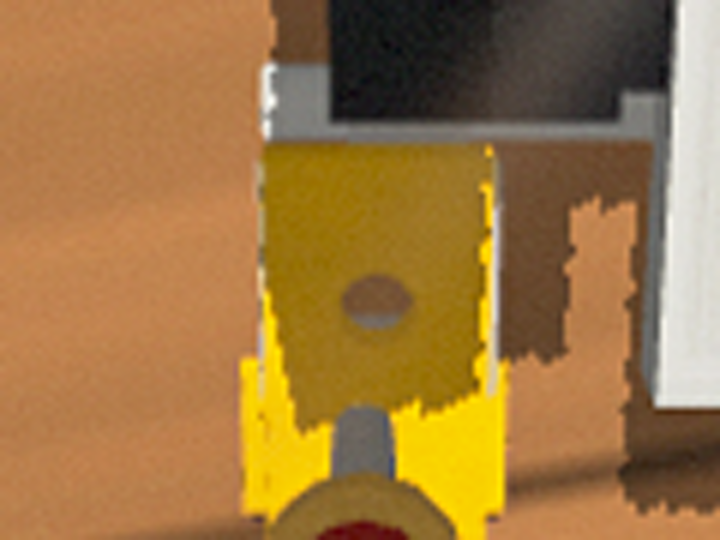

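```bash
python3 - <<'E'
from h import *
p=np.load('pics/w12.npy',allow_pickle=True).item()
pos=np.array([.5652,-.1004,.1897]); 
print('hole',atz(p,[[322.67,190.3]],.05))
# tip: project a model of the tip ring under hypothesised tip offset, and compare
for a in (-.001,0,.001,.002):
    for L in (.0835,.085):
        X=pos+(Rt(np.pi-.188)@np.array([[a,-.0006,L]]).T).T
        uv=proj(p,X); print(a,L,((uv-[260,140])*6).round(0))
X=pos+(Rt(np.pi-.188)@np.array([[0.001,-.0006,.043+c] for c in (0,.01,.02,.03)]).T).T
print(((proj(p,X)-[260,140])*6).round(0))
# bracket fit
W=cloud(p);x,y,z=W[...,0],W[...,1],W[...,2]
hsv=cv2.cvtColor(p['color'],cv2.COLOR_RGB2HSV).astype(int)
m=(np.hypot(x-.57,y+.09)<.09)&(hsv[...,0]>18)&(hsv[...,0]<32)&(hsv[...,1]>180)&(z>.045)&(z<.056)
print(m.sum(),cv2.minAreaRect(W[m][:,:2].astype(np.float32)*1000),np.median(z[m]))
E
```

```text
hole [[ 0.56662865 -0.09877729  0.05      ]]
-0.001 0.0835 [[361. 431.]]
-0.001 0.085 [[361. 427.]]
0 0.0835 [[361. 424.]]
0 0.085 [[361. 420.]]
0.001 0.0835 [[361. 416.]]
0.001 0.085 [[361. 412.]]
0.002 0.0835 [[361. 409.]]
0.002 0.085 [[361. 405.]]
[[361. 553.]
 [361. 514.]
 [361. 479.]
 [361. 447.]]
1936 ((575.1442260742188, -100.43368530273438), (35.92026138305664, 65.20986938476562), 78.40530395507812) 0.05025923323951627
```

```bash
python3 - <<'E'
from h import *
go([0.5677,-0.0983,0.142],np.pi-0.188)
E
```

```text
shift [-0.004, 0.0051, 0.0955] turn [-0.0, -0.001, 0.001] phi 2.954 dist 0.048
```

Call:
move_arm([
  [[-0.004,0.005,0.03],[0,0,0],1],
  [[-0.004,0.005,0.06],[0,0,0],1],
  [[-0.004,0.005,0.08],[0,0,0],1],
  [[-0.004,0.005,0.09],[0,0,0],1],
  [[-0.004,0.005,0.095],[0,0,0],1],
  [[-0.004,0.005,0.095],[0,0,0],1],
  [[-0.004,0.005,0.095],[0,0,0],1],
])

```text
time_s: 13.35
position: [0.568, -0.0985, 0.1428]
ee_rot: [0.0, 0.094, 0.996, -0.0]
wrist_force: [-0.6, -0.0, -0.7]
finger_gap: 0.0144
```

```bash
python3 - <<'E'
from h import *
bot.snapshot('wrist'); st(); p=bot.snapshot('wrist'); s,R0=cur(); st(); save(p,'w13.png',(260,150,380,240),6)
q=bot.snapshot('scene'); save(q,'s13.png',(230,190,320,270),7)
E
```

```text
t 13.4 pos [ 0.5681 -0.0985  0.143 ] phi 2.954 tilt [ 0.0008 -0.0004] F [ 1.04  0.64 -0.44] M [0.003 0.027 0.007] gap 0.0144 j [-0.29  0.18  0.04  1.43 -0.   -0.1 ]
t 13.45 pos [ 0.5682 -0.0985  0.1431] phi 2.954 tilt [ 0.0009 -0.0004] F [ 0.2   0.17 -0.5 ] M [-0.029 -0.018  0.039] gap 0.0146 j [-0.29  0.18  0.04  1.43 -0.   -0.1 ]
```

View pics/w13.png

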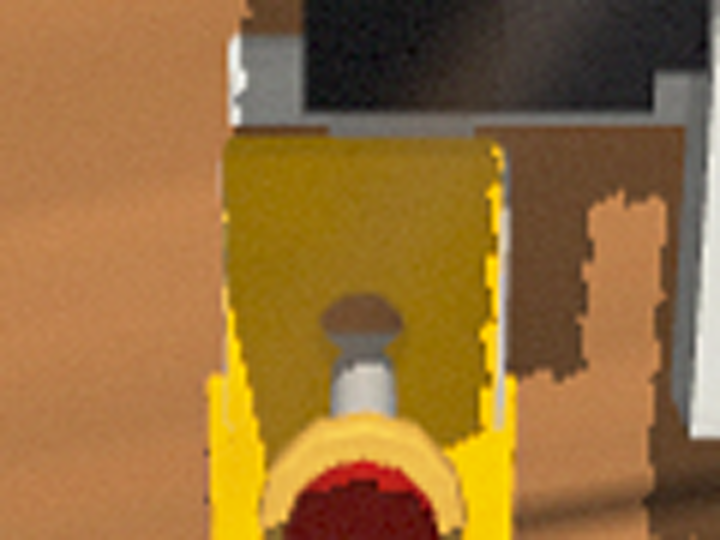

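View pics/s13.png

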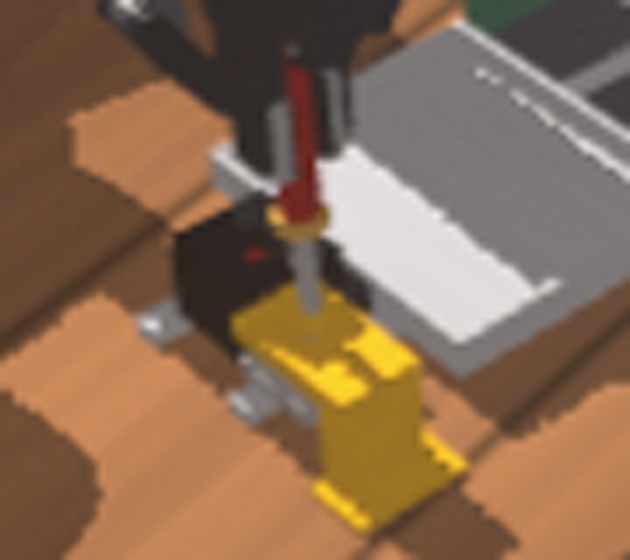

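```bash
python3 - <<'E'
from h import *
p=bot.snapshot('wrist'); s,R0=cur(); st(); save(p,'w14.png',(290,170,350,220),12)
pos=s['position']
f2=lambda X:((proj(p,X)-[260,150])*6).round(0)
print('hole c',f2([.5666,-.0988,.05]), 'rim near/far', f2([.5666+.0059,-.0988-.0011,.05]),f2([.5666-.0059,-.0988+.0011,.05]))
print('tip',f2(pos+R0@[.0007,-.0006,.0848]),'axis at mouth',f2(pos+R0@[.0007,-.0006,pos[2]-.05]))
E
```

```text
t 13.55 pos [ 0.5681 -0.0985  0.143 ] phi 2.954 tilt [ 0.0007 -0.0004] F [-0.87  0.1  -0.87] M [ 0.059  0.052 -0.001] gap 0.0143 j [-0.29  0.18  0.04  1.43 -0.   -0.1 ]
hole c [[361. 326.]] rim near/far [[361. 368.]] [[361. 283.]]
tip [[361. 353.]] axis at mouth [[361. 331.]]
```

View pics/w14.png

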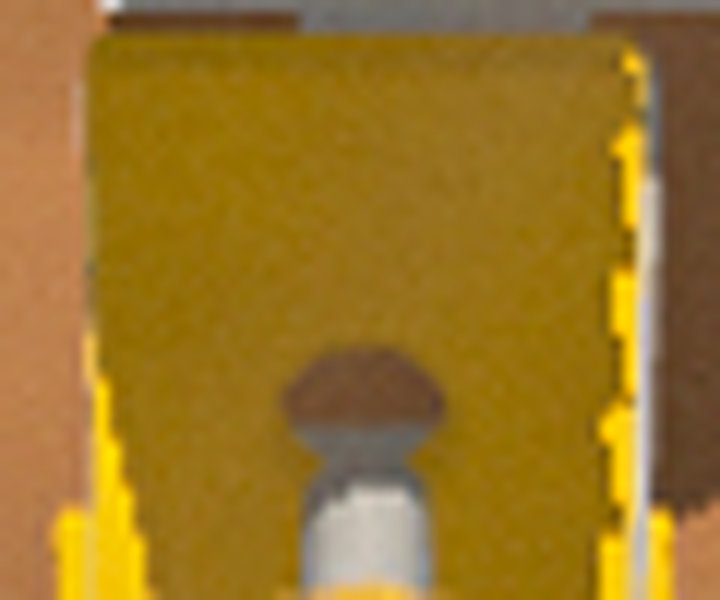

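Call:
move_arm([
  [[0,0,0.01],[0,0,0],1],
  [[0,0,0.02],[0,0,0],1],
  [[0,0,0.03],[0,0,0],1],
  [[0,0,0.036],[0,0,0],1],
  [[0,0,0.036],[0,0,0],1],
])

```text
time_s: 14.05
position: [0.5674, -0.0983, 0.1238]
ee_rot: [-0.001, 0.094, 0.996, 0.0]
wrist_force: [0.2, 0.1, -1.3]
finger_gap: 0.0146
```

```bash
python3 - <<'E'
from h import *
bot.snapshot('wrist'); st(); p=bot.snapshot('wrist'); st(); save(p,'w15.png',(260,150,380,240),6)
E
```

```text
t 14.1 pos [ 0.5677 -0.0984  0.1243] phi 2.954 tilt [-0.0004 -0.    ] F [ 0.32  1.32 -1.43] M [-0.06   0.019  0.012] gap 0.0142 j [-0.29  0.19  0.01  1.39 -0.   -0.1 ]
t 14.15 pos [ 0.5679 -0.0985  0.1247] phi 2.954 tilt [ 0.0003 -0.0002] F [ 0.33 -0.67 -0.47] M [ 0.019 -0.024  0.043] gap 0.0141 j [-0.29  0.19  0.01  1.39 -0.   -0.1 ]
```

View pics/w15.png

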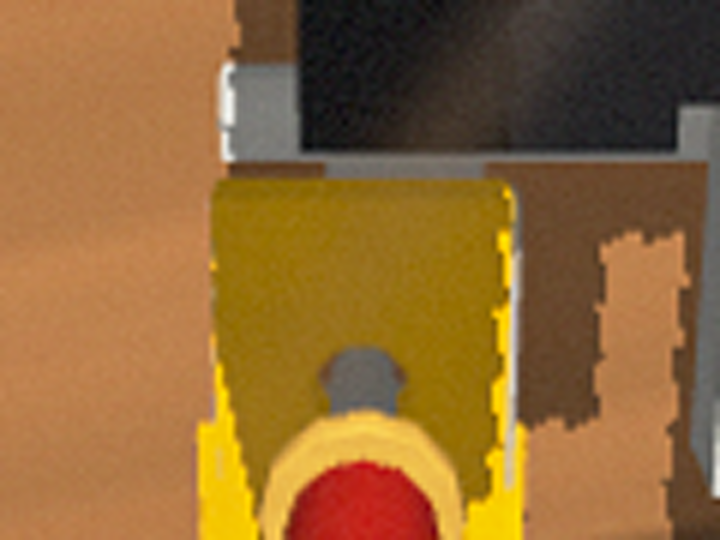

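Call:
move_arm([
  [[-0.001,0,0.01],[0,0,0],1],
  [[-0.001,0,0.02],[0,0,0],1],
  [[-0.001,0,0.03],[0,0,0],1],
  [[-0.001,0,0.04],[0,0,0],1],
  [[-0.001,0,0.05],[0,0,0],1],
  [[-0.001,0,0.058],[0,0,0],1],
  [[-0.001,0,0.06],[0,0,0],1],
  [[-0.001,0,0.06],[0,0,0],1],
])

```text
time_s: 14.95
position: [0.5682, -0.0985, 0.0944]
ee_rot: [-0.0, 0.094, 0.996, -0.0]
wrist_force: [0.8, -0.3, -0.4]
finger_gap: 0.0145
```

```bash
python3 - <<'E'
from h import *
bot.snapshot('wrist'); st(); q=bot.snapshot('scene'); save(q,'s15.png',(230,190,320,270),7); st()
E
```

```text
t 15.0 pos [ 0.5685 -0.0986  0.0947] phi 2.954 tilt [ 0.0004 -0.0003] F [ 0.46  0.73 -1.11] M [ 0.027  0.028 -0.027] gap 0.0145 j [-0.29  0.2  -0.03  1.34 -0.   -0.1 ]
t 15.05 pos [ 0.5686 -0.0986  0.0949] phi 2.954 tilt [ 0.0006 -0.0004] F [ 0.   -0.16 -1.15] M [-0.001 -0.007  0.051] gap 0.0145 j [-0.29  0.2  -0.03  1.34 -0.   -0.1 ]
```

View pics/s15.png

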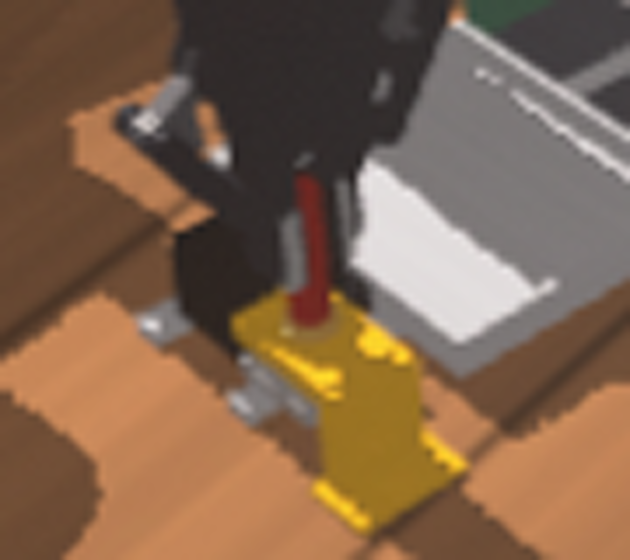

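Call:
move_arm([
  [[0,0,0.003],[0,0,0],1],
  [[0,0,0.003],[0,0,0],1],
  [[0,0,0.003],[0,0,0],0],
  [[0,0,0.003],[0,0,0],0],
  [[0,0,0.003],[0,0,0],0],
  [[0,0,0.003],[0,0,0],0],
  [[0,0,-0.02],[0,0,0],0],
  [[0,0,-0.08],[0,0,0],0],
  [[0,0,-0.16],[0,0,0],0],
  [[0,0,-0.24],[0,0,0],0],
  [[0,0,-0.24],[0,0,0],0],
])

```text
time_s: 16.15
position: [0.572, -0.0996, 0.2239]
ee_rot: [0.007, 0.094, 0.996, -0.002]
wrist_force: [-0.7, 0.2, 1.0]
finger_gap: 0.0424
```

```bash
python3 - <<'E'
from h import *
bot.snapshot('wrist'); st(); q=bot.snapshot('scene'); save(q,'s16.png',(130,170,330,330),4); st()
p=bot.snapshot('wrist'); save(p,'w16.png')
E
```

```text
t 16.2 pos [ 0.571  -0.0993  0.2206] phi 2.9541 tilt [ 0.0101 -0.0032] F [-0.26  0.54 -0.52] M [ 0.052 -0.077  0.035] gap 0.0428 j [-0.29  0.18  0.19  1.57 -0.   -0.1 ]
t 16.25 pos [ 0.5698 -0.099   0.2177] phi 2.954 tilt [ 0.0055 -0.0018] F [-1.29 -0.01 -0.18] M [-0.003 -0.016 -0.025] gap 0.0428 j [-0.29  0.18  0.18  1.57 -0.   -0.1 ]
```

View pics/s16.png

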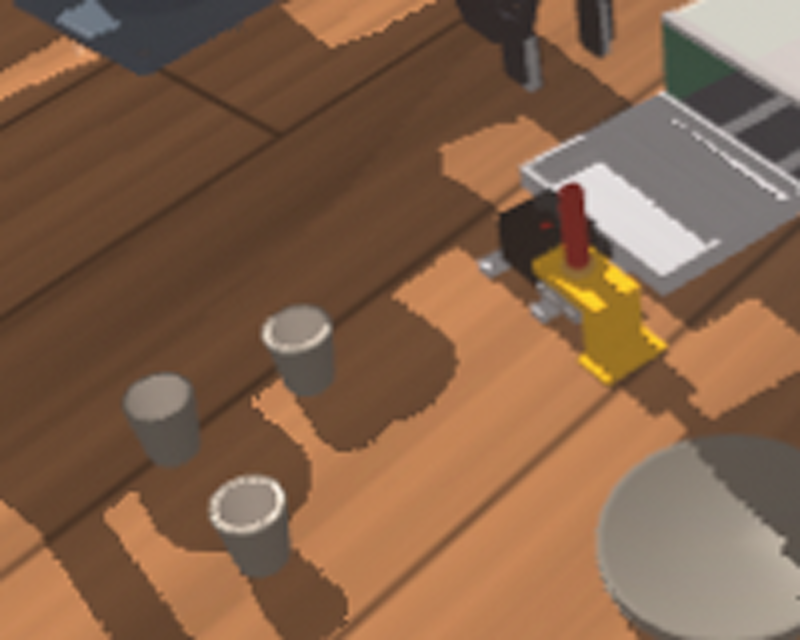

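View pics/w16.png

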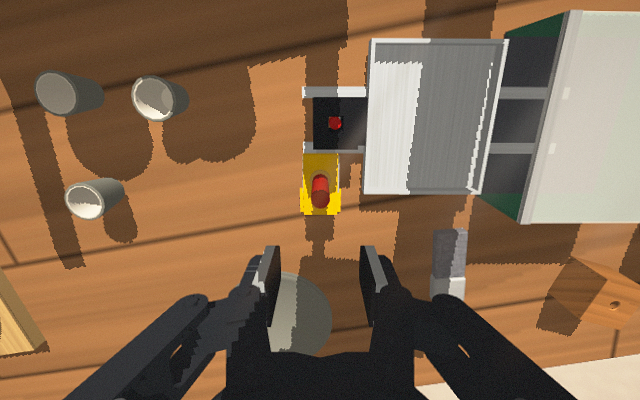

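The pin is seated in the bracket at crop (575,230), and three cups stand at crop (297,350), (163,415) and (250,520). Now I'll measure the cups and tray.

```bash
cat > cups.py <<'E'
from h import *
from scipy.optimize import least_squares
from scipy import ndimage
def cups(p,x0=.3,x1=.85,y0=-.5,y1=-.14):
    W=cloud(p); x,y,z=W[...,0],W[...,1],W[...,2]
    m=(x>x0)&(x<x1)&(y>y0)&(y<y1)&(z>.028)&(z<.06)
    l,n=ndimage.label(m,np.ones((3,3)))
    out=[]
    for i in range(1,n+1):
        k=(l==i)
        if k.sum()<25: continue
        X=W[k]; t=X[X[:,2]>np.percentile(X[:,2],95)-.007]
        # rim ring outer circle fit: robust using hull
        h=cv2.convexHull((t[:,:2]*1000).astype(np.float32)); (c,r)=cv2.minEnclosingCircle(h)
        out.append((np.array(c)/1000,r)); print('cup',(np.array(c)/1000).round(4),'r',round(r,1),'n',k.sum(),'ztop',np.percentile(X[:,2],95).round(3),'zlo',X[:,2].min().round(3))
    return out
E
python3 - <<'E'
from cups import *
for n in ('top','scene','wrist'):
    p=bot.snapshot(n); print(n); cups(p)
    if n!='top': continue
    save(p,'t17.png',(220,160,500,290),2.8)
t=bot.snapshot('top')
for P in (t,bot.snapshot('wrist')):
    W=cloud(P); x,y,z=W[...,0],W[...,1],W[...,2]
    b=np.stack([(x-.563)*.982-(y-.171)*.188,(x-.563)*.188+(y-.171)*.982],-1)
    m=(abs(b[...,0])<.11)&(b[...,1]<-.076)&(b[...,1]>-.232)&(z>.006)&(z<.035)
    r=cv2.minAreaRect(W[m][:,:2].astype(np.float32)*1000); print(r)
    mm=m&(z>.022); print('wall',mm.sum(),b[mm].min(0),b[mm].max(0),np.percentile(b[mm],[2,98],axis=0)); fl=m&(z<.02); print('floor',fl.sum(),np.percentile(b[fl],[1,99],axis=0),np.median(z[fl]))
st()
E
```

```text
top
cup [ 0.5463 -0.3577] r 21.9 n 125 ztop 0.049 zlo 0.028
cup [ 0.4377 -0.336 ] r 21.4 n 115 ztop 0.05 zlo 0.029
scene
cup [ 0.459  -0.2429] r 23.1 n 214 ztop 0.049 zlo 0.028
cup [ 0.4381 -0.3349] r 24.0 n 234 ztop 0.048 zlo 0.028
cup [ 0.5472 -0.3559] r 22.1 n 246 ztop 0.048 zlo 0.028
wrist
cup [ 0.4376 -0.3342] r 23.0 n 1695 ztop 0.047 zlo 0.028
cup [ 0.4602 -0.243 ] r 22.2 n 1306 ztop 0.047 zlo 0.028
cup [ 0.5459 -0.3558] r 22.4 n 1263 ztop 0.047 zlo 0.028
((534.3966064453125, 19.78173065185547), (156.639892578125, 209.34033203125), 80.5025405883789)
wall 372 [-0.07813639 -0.22984783] [ 0.0806582  -0.08458334] [[-0.077527   -0.22786797]
 [ 0.07983354 -0.08489941]]
floor 2592 [[-0.07301748 -0.22546472]
 [ 0.07546823 -0.08892281]] 0.013389932230981044
((534.101318359375, 16.990257263183594), (149.78518676757812, 157.90187072753906), 79.07569885253906)
wall 3250 [-0.07838495 -0.23151311] [ 0.07942416 -0.08168467] [[-0.07785115 -0.22222544]
 [ 0.07879747 -0.08314106]]
floor 17216 [[-0.07407661 -0.21979977]
 [ 0.0754323  -0.08643222]] 0.014207375995206308
t 16.55 pos [ 0.5677 -0.0983  0.2132] phi 2.954 tilt [-0.0024  0.0006] F [ 0.   -0.04 -0.68] M [-0.013  0.019  0.027] gap 0.0425 j [-0.29  0.18  0.18  1.57 -0.   -0.1 ]
```

View pics/t17.png

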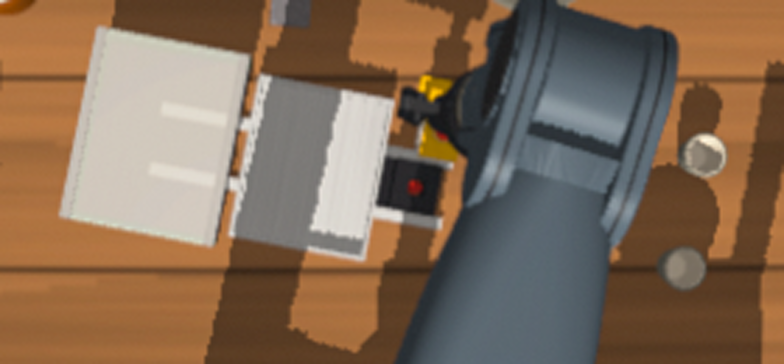

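```bash
python3 - <<'E'
from h import *
go([0.4602,-0.243,0.14],np.pi-0.188)
go([0.4602,-0.243,0.033],np.pi-0.188)
E
```

```text
shift [0.1568, -0.3244, 0.1467] turn [0.0, -0.005, 0.001] phi 2.954 dist 0.194
shift [0.1563, -0.3244, 0.3607] turn [0.0, -0.005, 0.001] phi 2.954 dist 0.255
```

Call:
move_arm([
  [[0.04,-0.08,0],[0,0,0],-1],
  [[0.08,-0.16,0.02],[0,0,0],-1],
  [[0.12,-0.24,0.08],[0,-0.003,0],-1],
  [[0.145,-0.3,0.13],[0,-0.005,0],-1],
  [[0.156,-0.324,0.17],[0,-0.005,0],-1],
  [[0.156,-0.324,0.22],[0,-0.005,0],-1],
  [[0.156,-0.324,0.28],[0,-0.005,0],-1],
  [[0.156,-0.324,0.325],[0,-0.005,0],-1],
  [[0.156,-0.324,0.35],[0,-0.005,0],-1],
  [[0.156,-0.324,0.36],[0,-0.005,0],-1],
  [[0.156,-0.324,0.36],[0,-0.005,0],-1],
])

```text
time_s: 17.65
position: [0.46, -0.2425, 0.0328]
ee_rot: [-0.001, 0.094, 0.996, 0.0]
wrist_force: [0.3, 0.3, 0.2]
finger_gap: 0.0855
```

```bash
python3 - <<'E'
from h import *
st(); p=bot.snapshot('wrist'); save(p,'w18.png'); st()
E
```

```text
t 17.65 pos [ 0.46   -0.2425  0.0328] phi 2.9541 tilt [-0.001   0.0009] F [0.3  0.29 0.22] M [ 0.017 -0.012 -0.01 ] gap 0.0855 j [-0.61  0.1  -0.27  1.2   0.   -0.43]
t 17.7 pos [ 0.4608 -0.243   0.0339] phi 2.9541 tilt [ 0.0006 -0.0003] F [1.13 0.2  0.59] M [-0.001 -0.067 -0.058] gap 0.0854 j [-0.61  0.1  -0.27  1.2   0.   -0.43]
```

View pics/w18.png

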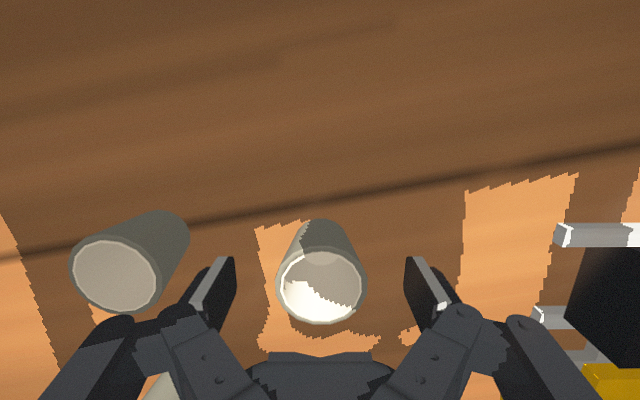

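The cup is centred between the pads at (320,285), so I'll close and lift.

Call:
move_arm([
  [[0,0,0],[0,0,0],1],
  [[0,0,0],[0,0,0],1],
  [[0,0,0],[0,0,0],1],
  [[0,0,0],[0,0,0],1],
  [[0,0,0],[0,0,0],1],
  [[0,0,0],[0,0,0],1],
  [[0,0,-0.04],[0,0,0],1],
  [[0,0,-0.12],[0,0,0],1],
  [[0,0,-0.2],[0,0,0],1],
  [[0,0,-0.28],[0,0,0],1],
  [[0,0,-0.33],[0,0,0],1],
  [[0,0,-0.33],[0,0,0],1],
], squeeze=30)

```text
time_s: 18.9
position: [0.4627, -0.2445, 0.2036]
ee_rot: [0.004, 0.094, 0.996, -0.002]
wrist_force: [0.5, 0.5, -0.3]
finger_gap: 0.0424
```

```bash
python3 - <<'E'
from h import *
st(); p=bot.snapshot('wrist'); save(p,'w19.png'); q=bot.snapshot('scene'); save(q,'s19.png',(100,80,330,330),2.4);st()
go([0.4848,0.0129,0.20],np.pi-.188)
E
```

```text
t 18.9 pos [ 0.4627 -0.2445  0.2036] phi 2.9542 tilt [ 0.0076 -0.0056] F [ 0.51  0.47 -0.32] M [-0.024  0.02   0.008] gap 0.0424 j [-0.61  0.03 -0.    1.53 -0.   -0.43]
t 19.0 pos [ 0.4607 -0.2431  0.1986] phi 2.9541 tilt [ 0.0008 -0.0006] F [ 0.14  0.92 -1.12] M [ 0.028 -0.011  0.01 ] gap 0.0423 j [-0.61  0.03 -0.01  1.53 -0.   -0.43]
shift [0.0481, 0.512, -0.003] turn [-0.001, 0.002, 0.001] phi 2.9541 dist 0.257
```

View pics/w19.png

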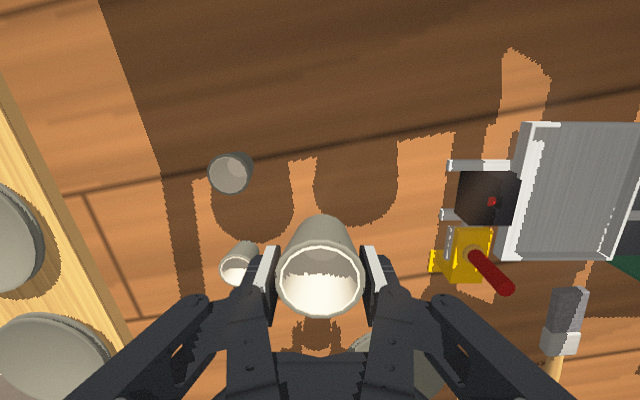

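View pics/s19.png

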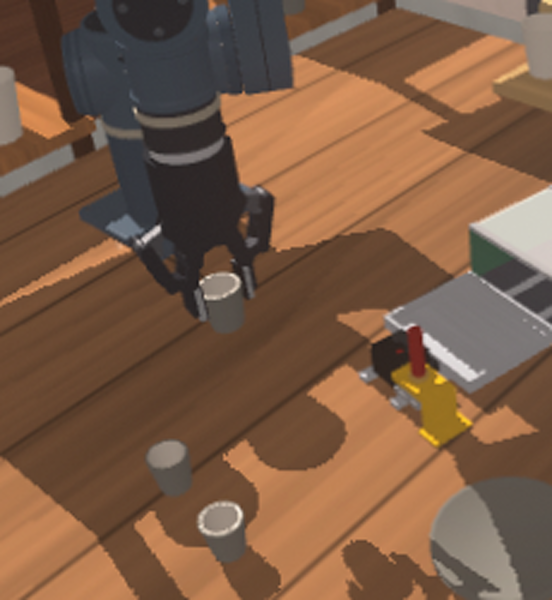

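Call:
move_arm([
  [[0.005,0.06,0],[0,0,0],1],
  [[0.014,0.15,0],[0,0,0],1],
  [[0.024,0.25,0],[0,0,0],1],
  [[0.033,0.34,0],[0,0,0],1],
  [[0.041,0.42,0],[0,0,0],1],
  [[0.046,0.48,0],[0,0,0],1],
  [[0.048,0.505,0],[0,0.002,0],1],
  [[0.048,0.512,0.04],[0,0.002,0],1],
  [[0.048,0.512,0.1],[0,0.002,0],1],
  [[0.048,0.512,0.16],[0,0.002,0],1],
  [[0.048,0.512,0.2],[0,0.002,0],1],
  [[0.048,0.512,0.2],[0,0.002,0],1],
])

```text
time_s: 20.2
position: [0.4805, 0.0126, 0.0927]
ee_rot: [-0.006, 0.094, 0.996, -0.0]
wrist_force: [-0.3, 0.1, -0.9]
finger_gap: 0.0424
```

```bash
python3 - <<'E'
from h import *
bot.snapshot('wrist'); st(); p=bot.snapshot('wrist'); save(p,'w20.png'); q=bot.snapshot('scene'); save(q,'s20.png',(200,80,400,280),3);st()
go([0.4848,0.0129,0.0485],np.pi-.188)
E
```

```text
t 20.25 pos [0.4822 0.0125 0.0952] phi 2.9533 tilt [-0.0074 -0.0001] F [ 0.75 -1.05 -0.5 ] M [-0.002 -0.008 -0.009] gap 0.042 j [-0.11 -0.03 -0.28  1.33 -0.    0.08]
t 20.35 pos [0.485  0.0124 0.0986] phi 2.9535 tilt [-0.0005 -0.0007] F [ 0.08  0.11 -0.36] M [-0.023  0.006 -0.033] gap 0.042 j [-0.11 -0.04 -0.28  1.33 -0.    0.08]
shift [0.0005, 0.0011, 0.1002] turn [-0.001, -0.001, -0.0] phi 2.9535 dist 0.05
```

View pics/w20.png

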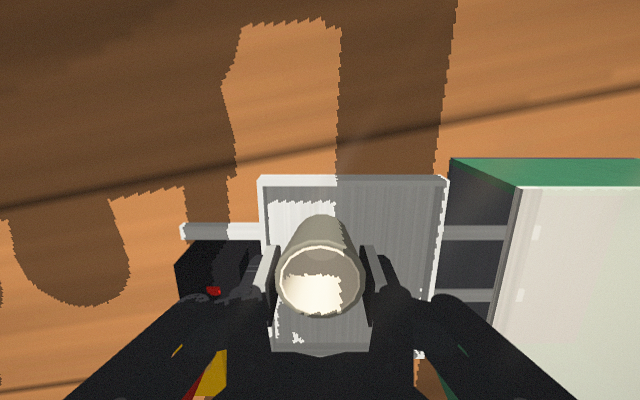

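View pics/s20.png

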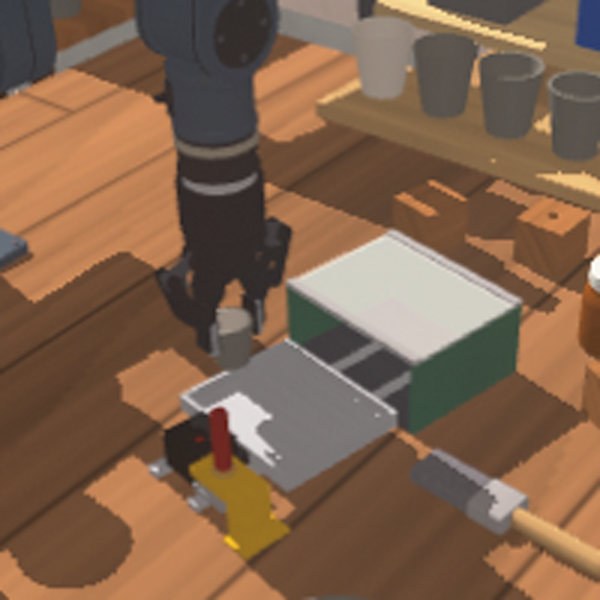

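Call:
move_arm([
  [[0,0.001,0.03],[0,0,0],1],
  [[0,0.001,0.06],[0,0,0],1],
  [[0,0.001,0.08],[0,0,0],1],
  [[0,0.001,0.09],[0,0,0],1],
  [[0,0.001,0.096],[0,0,0],1],
  [[0,0.001,0.1],[0,0,0],1],
  [[0,0.001,0.101],[0,0,0],1],
  [[0,0.001,0.101],[0,0,0],1],
])

```text
time_s: 21.15
position: [0.486, 0.0127, 0.0494]
ee_rot: [0.001, 0.094, 0.996, -0.0]
wrist_force: [-0.5, 0.5, 4.5]
finger_gap: 0.0421
```

```bash
python3 - <<'E'
from h import *
st(); q=bot.snapshot('scene'); save(q,'s21.png',(200,130,360,270),4);st()
E
```

```text
t 21.15 pos [0.486  0.0127 0.0494] phi 2.9535 tilt [ 0.0017 -0.001 ] F [-0.49  0.53  4.47] M [-0.013  0.201  0.028] gap 0.0421 j [-0.11 -0.   -0.35  1.23 -0.    0.08]
t 21.2 pos [0.4859 0.0127 0.0494] phi 2.9535 tilt [ 0.0016 -0.001 ] F [-0.59 -0.85  4.52] M [-0.083  0.169 -0.006] gap 0.0421 j [-0.11 -0.   -0.35  1.23 -0.    0.08]
```

View pics/s21.png

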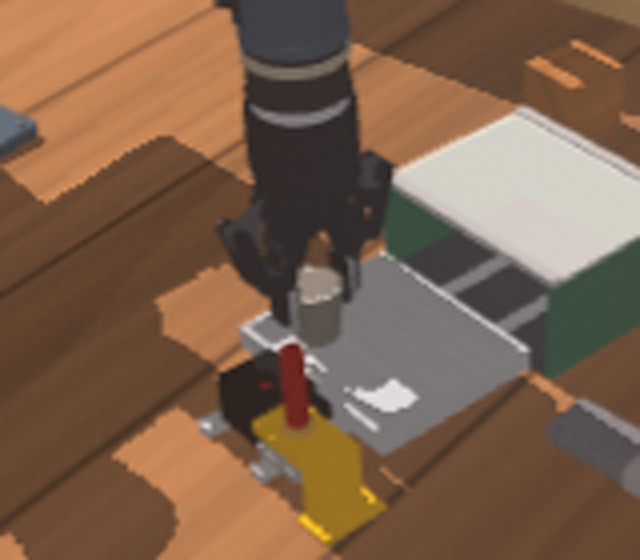

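Call:
move_arm([
  [[0,0,0],[0,0,0],-0.3],
  [[0,0,0],[0,0,0],-0.35],
  [[0,0,0],[0,0,0],-0.35],
  [[0,0,0],[0,0,0],-0.35],
  [[0,0,-0.03],[0,0,0],-0.35],
  [[0,0,-0.1],[0,0,0],-0.35],
  [[0,0,-0.18],[0,0,0],-0.4],
  [[0,0,-0.26],[0,0,0],-0.4],
  [[0,0,-0.3],[0,0,0],-0.4],
  [[0,0,-0.3],[0,0,0],-0.4],
])

```text
time_s: 22.2
position: [0.4881, 0.0126, 0.2036]
ee_rot: [0.005, 0.094, 0.996, -0.0]
wrist_force: [0.5, 0.0, 0.2]
finger_gap: 0.0599
```

```bash
python3 - <<'E'
from cups import *
bot.snapshot('wrist'); st(); p=bot.snapshot('wrist'); save(p,'w22.png'); q=bot.snapshot('scene'); save(q,'s22.png',(100,130,360,330),3)
print('scene');cups(q,y1=.1); t=bot.snapshot('top'); print('top'); cups(t,y1=-.14)
E
```

```text
t 22.25 pos [0.4869 0.0127 0.201 ] phi 2.9535 tilt [ 0.0054 -0.0014] F [ 0.46 -0.23 -0.76] M [ 0.003 -0.015 -0.002] gap 0.06 j [-0.11 -0.06 -0.1   1.53 -0.    0.08]
scene
cup [ 0.5399 -0.0461] r 101.8 n 789 ztop 0.057 zlo 0.028
cup [0.637 0.091] r 7.7 n 55 ztop 0.059 zlo 0.029
cup [0.6161 0.0426] r 32.4 n 30 ztop 0.03 zlo 0.028
cup [ 0.4382 -0.3335] r 23.0 n 238 ztop 0.048 zlo 0.028
cup [ 0.5481 -0.3546] r 22.2 n 247 ztop 0.048 zlo 0.028
top
cup [ 0.5465 -0.3577] r 21.9 n 123 ztop 0.049 zlo 0.028
cup [ 0.4377 -0.3367] r 21.6 n 115 ztop 0.049 zlo 0.028
```

View pics/s22.png

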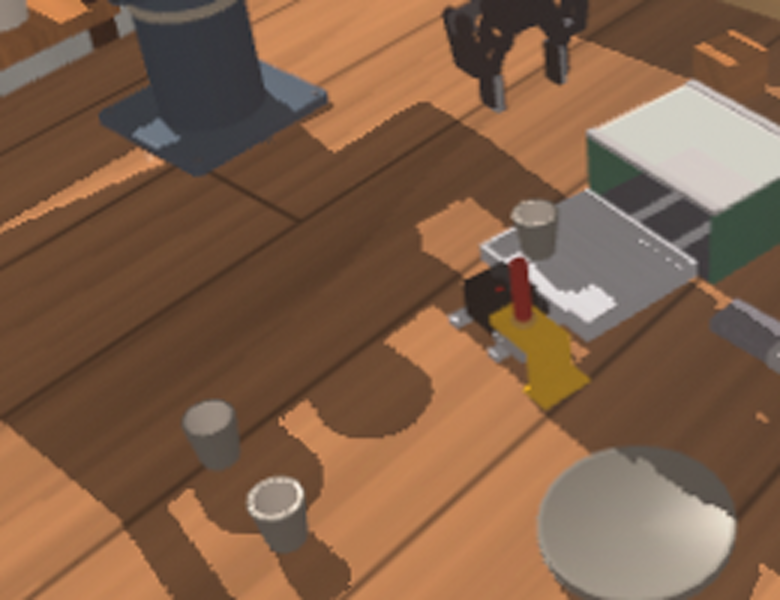

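View pics/w22.png

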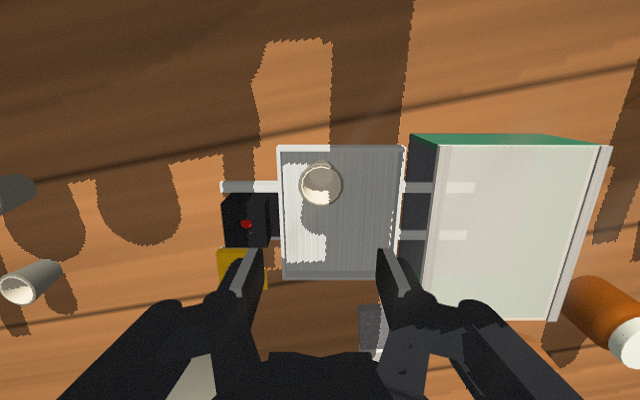

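Cup 1 stands in the tray at wrist pixel (321,183). Next is the cup at (0.438,-0.335).

```bash
python3 - <<'E'
from h import *
st(); go([0.438,-0.335,0.12],np.pi-0.188)
E
```

```text
t 22.4 pos [0.4846 0.013  0.1973] phi 2.9535 tilt [-0.0019 -0.0006] F [-0.6  -0.66 -0.2 ] M [ 0.025 -0.009 -0.006] gap 0.0598 j [-0.11 -0.06 -0.1   1.53 -0.    0.08]
shift [-0.0388, -0.701, 0.1551] turn [-0.002, -0.004, -0.0] phi 2.9535 dist 0.359
```

Call:
move_arm([
  [[-0.005,-0.1,0],[0,0,0],-1],
  [[-0.01,-0.2,0],[0,0,0],-1],
  [[-0.016,-0.3,0],[0,0,0],-1],
  [[-0.022,-0.4,0],[0,0,0],-1],
  [[-0.028,-0.5,0.02],[0,0,0],-1],
  [[-0.033,-0.59,0.06],[0,-0.002,0],-1],
  [[-0.037,-0.66,0.11],[0,-0.004,0],-1],
  [[-0.039,-0.695,0.14],[0,-0.004,0],-1],
  [[-0.039,-0.701,0.155],[0,-0.004,0],-1],
  [[-0.039,-0.701,0.155],[0,-0.004,0],-1],
  [[-0.039,-0.701,0.155],[0,-0.004,0],-1],
])

```text
time_s: 23.5
position: [0.4386, -0.3335, 0.1204]
ee_rot: [0.0, 0.093, 0.996, -0.0]
wrist_force: [0.1, 0.4, -0.8]
finger_gap: 0.0852
```

```bash
python3 - <<'E'
from cups import *
bot.snapshot('wrist'); p=bot.snapshot('wrist'); save(p,'w23.png'); cups(p); st(); go([0.438,-0.335,0.033],np.pi-0.188)
E
```

```text
cup [ 0.4373 -0.335 ] r 21.9 n 1621 ztop 0.047 zlo 0.028
cup [ 0.5463 -0.3567] r 22.3 n 1649 ztop 0.047 zlo 0.028
t 23.6 pos [ 0.4393 -0.3341  0.1216] phi 2.9557 tilt [ 0.0018 -0.0022] F [0.47 0.52 0.56] M [0.036 0.007 0.026] gap 0.0856 j [-0.77  0.12 -0.07  1.38 -0.   -0.59]
shift [0.0025, -0.002, 0.1772] turn [-0.004, 0.004, 0.004] phi 2.9557 dist 0.089
```

View pics/w23.png

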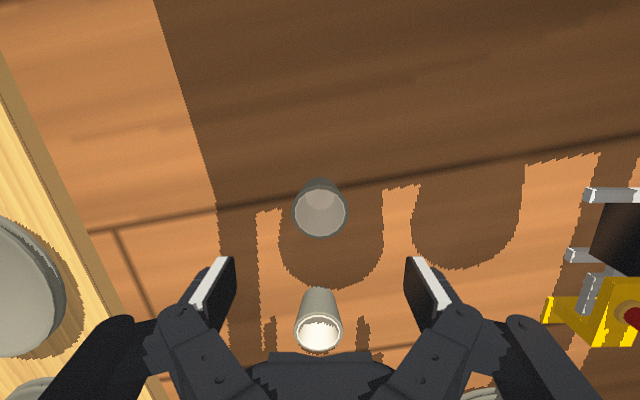

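Call:
move_arm([
  [[0.002,-0.002,0.06],[-0.004,0.004,0.004],-1],
  [[0.002,-0.002,0.11],[-0.004,0.004,0.004],-1],
  [[0.002,-0.002,0.15],[-0.004,0.004,0.004],-1],
  [[0.002,-0.002,0.17],[-0.004,0.004,0.004],-1],
  [[0.002,-0.002,0.177],[-0.004,0.004,0.004],-1],
  [[0.002,-0.002,0.177],[-0.004,0.004,0.004],-1],
  [[0.002,-0.002,0.177],[-0.004,0.004,0.004],1],
  [[0.002,-0.002,0.177],[-0.004,0.004,0.004],1],
  [[0.002,-0.002,0.177],[-0.004,0.004,0.004],1],
  [[0.002,-0.002,0.177],[-0.004,0.004,0.004],1],
  [[0.002,-0.002,0.177],[-0.004,0.004,0.004],1],
  [[0.002,-0.002,0.177],[-0.004,0.004,0.004],1],
])

```text
time_s: 24.8
position: [0.439, -0.3355, 0.0344]
ee_rot: [0.001, 0.094, 0.996, -0.0]
wrist_force: [0.3, 1.5, 5.5]
finger_gap: 0.0419
```

Call:
move_arm([
  [[0,0,-0.04],[0,0,0],1],
  [[0,0,-0.12],[0,0,0],1],
  [[0,0,-0.2],[0,0,0],1],
  [[0,0,-0.28],[0,0,0],1],
  [[0,0,-0.33],[0,0,0],1],
  [[0,0,-0.34],[0,0,0],1],
  [[0,0,-0.34],[0,0,0],1],
])

```text
time_s: 25.5
position: [0.4389, -0.3358, 0.2046]
ee_rot: [0.001, 0.094, 0.996, -0.001]
wrist_force: [0.2, -0.6, -0.1]
finger_gap: 0.0417
```

```bash
python3 - <<'E'
from h import *
bot.snapshot('wrist'); st(); p=bot.snapshot('wrist'); save(p,'w24.png',None,.8); st(); go([0.5367,0.0335,0.20],np.pi-0.188)
E
```

```text
t 25.55 pos [ 0.4383 -0.3351  0.2029] phi 2.9537 tilt [0.0006 0.0003] F [ 0.61  0.59 -0.76] M [-0.008  0.016 -0.028] gap 0.0419 j [-0.77  0.11  0.08  1.54  0.   -0.59]
t 25.6 pos [ 0.4379 -0.3347  0.2019] phi 2.9537 tilt [-0.0008  0.0016] F [ 0.62  0.72 -0.85] M [ 0.007  0.039 -0.019] gap 0.0417 j [-0.77  0.11  0.08  1.54  0.   -0.59]
shift [-0.0567, 0.7604, 0.0049] turn [0.003, -0.002, 0.0] phi 2.9537 dist 0.381
```

View pics/w24.png

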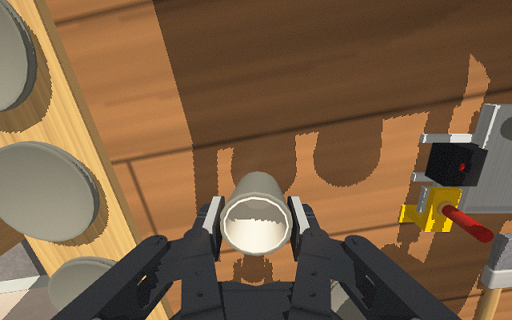

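Call:
move_arm([
  [[-0.004,0.05,0],[0,0,0],1],
  [[-0.01,0.13,0],[0,0,0],1],
  [[-0.017,0.22,0],[0,0,0],1],
  [[-0.024,0.31,0],[0,0,0],1],
  [[-0.031,0.4,0],[0,0,0],1],
  [[-0.038,0.49,0],[0,0,0],1],
  [[-0.044,0.58,0],[0,0,0],1],
  [[-0.05,0.66,0],[0,0,0],1],
  [[-0.055,0.72,0],[0,0,0],1],
  [[-0.057,0.75,0],[0,0,0],1],
  [[-0.057,0.76,0.02],[0,0,0],1],
  [[-0.057,0.76,0.04],[0,0,0],1],
])

```text
time_s: 26.8
position: [0.5363, 0.0331, 0.1806]
ee_rot: [-0.001, 0.094, 0.996, 0.0]
wrist_force: [-0.1, -0.3, -0.7]
finger_gap: 0.0418
```

```bash
python3 - <<'E'
from h import *
bot.snapshot('wrist'); st(); p=bot.snapshot('wrist'); save(p,'w25.png',None,.8); st(); go([0.5367,0.0335,0.0485],np.pi-0.188)
E
```

```text
t 26.85 pos [0.535  0.0325 0.1784] phi 2.953 tilt [-0.0065  0.0012] F [-0.53  0.79 -2.66] M [-0.036  0.03   0.047] gap 0.0418 j [-0.06  0.08 -0.    1.5   0.    0.12]
t 26.9 pos [0.5349 0.0322 0.1791] phi 2.9523 tilt [-0.0067  0.0013] F [-0.13 -0.33 -0.52] M [ 0.007  0.019 -0.024] gap 0.0414 j [-0.07  0.08 -0.    1.5   0.    0.12]
shift [-0.0049, 0.0033, 0.2611] turn [-0.0, -0.014, -0.003] phi 2.9523 dist 0.131
```

View pics/w25.png

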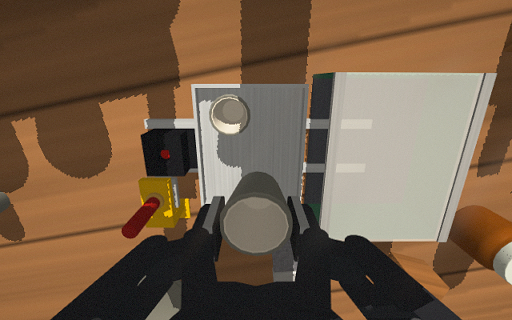

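Call:
move_arm([
  [[-0.004,0.003,0.05],[0,-0.012,-0.003],1],
  [[-0.004,0.003,0.11],[0,-0.012,-0.003],1],
  [[-0.004,0.003,0.17],[0,-0.012,-0.003],1],
  [[-0.004,0.003,0.21],[0,-0.012,-0.003],1],
  [[-0.004,0.003,0.235],[0,-0.012,-0.003],1],
  [[-0.004,0.003,0.25],[0,-0.012,-0.003],1],
  [[-0.004,0.003,0.256],[0,-0.012,-0.003],1],
  [[-0.004,0.003,0.26],[0,-0.012,-0.003],1],
  [[-0.004,0.003,0.26],[0,-0.012,-0.003],1],
])

```text
time_s: 27.8
position: [0.5371, 0.0333, 0.05]
ee_rot: [0.001, 0.094, 0.996, 0.0]
wrist_force: [-0.0, 0.1, -1.4]
finger_gap: 0.0418
```

```bash
python3 - <<'E'
from h import *
bot.snapshot('wrist');st(); q=bot.snapshot('scene'); save(q,'s26.png',(200,130,360,270),4);st()
E
```

```text
t 27.85 pos [0.5371 0.0334 0.0501] phi 2.9538 tilt [ 0.0012 -0.    ] F [-0.69  0.83 -0.3 ] M [-0.049  0.014  0.033] gap 0.0421 j [-0.06  0.13 -0.21  1.24  0.    0.13]
t 27.9 pos [0.5371 0.0334 0.0502] phi 2.9539 tilt [0.0013 0.    ] F [-0.3   0.06  0.7 ] M [-0.06  -0.024 -0.009] gap 0.0421 j [-0.06  0.13 -0.21  1.24  0.    0.13]
```

View pics/s26.png

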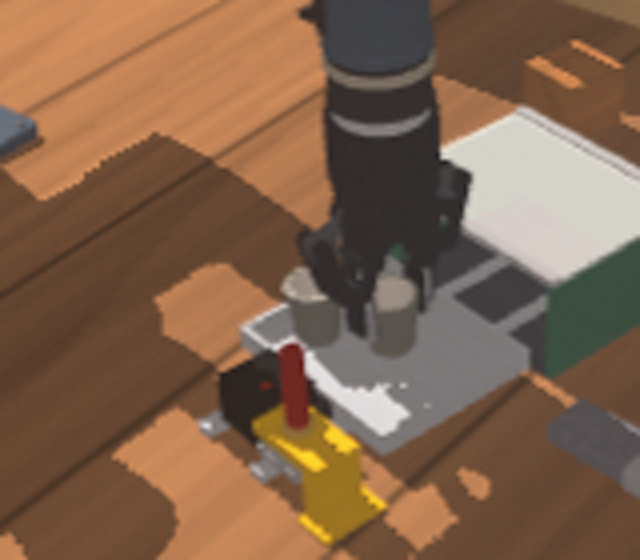

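Call:
move_arm([
  [[0,0,0.002],[0,0,0],1],
  [[0,0,0.003],[0,0,0],1],
  [[0,0,0.003],[0,0,0],-0.3],
  [[0,0,0.003],[0,0,0],-0.35],
  [[0,0,0.003],[0,0,0],-0.35],
  [[0,0,0.002],[0,0,0],-0.35],
  [[0,0,-0.03],[0,0,0],-0.35],
  [[0,0,-0.1],[0,0,0],-0.35],
  [[0,0,-0.18],[0,0,0],-0.4],
  [[0,0,-0.26],[0,0,0],-0.4],
  [[0,0,-0.3],[0,0,0],-0.4],
  [[0,0,-0.3],[0,0,0],-0.4],
])

```text
time_s: 29.1
position: [0.5395, 0.0333, 0.205]
ee_rot: [0.005, 0.094, 0.996, 0.0]
wrist_force: [-0.0, 0.3, -0.1]
finger_gap: 0.0598
```

```bash
python3 - <<'E'
from cups import *
bot.snapshot('wrist'); st(); p=bot.snapshot('wrist'); save(p,'w27.png',None,.8); q=bot.snapshot('scene'); save(q,'s27.png',(100,130,360,330),3)
print('scene');cups(q); t=bot.snapshot('top'); print('top'); cups(t)
st(); go([0.547,-0.356,0.13],np.pi-.188)
E
```

```text
t 29.15 pos [0.5383 0.0334 0.2023] phi 2.9539 tilt [ 0.0058 -0.0003] F [-0.29  0.39  0.4 ] M [-0.007  0.04  -0.008] gap 0.0598 j [-0.06  0.07  0.04  1.53  0.    0.13]
scene
cup [ 0.5471 -0.3553] r 22.0 n 251 ztop 0.048 zlo 0.028
top
cup [ 0.5467 -0.358 ] r 21.7 n 121 ztop 0.05 zlo 0.029
t 29.3 pos [0.5359 0.0335 0.1981] phi 2.9539 tilt [-0.0021  0.0002] F [ 1.12 -1.47 -0.44] M [-0.034  0.048 -0.015] gap 0.0598 j [-0.06  0.08  0.03  1.53  0.    0.13]
shift [-0.1674, -0.7611, 0.1361] turn [-0.0, -0.004, 0.001] phi 2.9539 dist 0.396
```

View pics/s27.png

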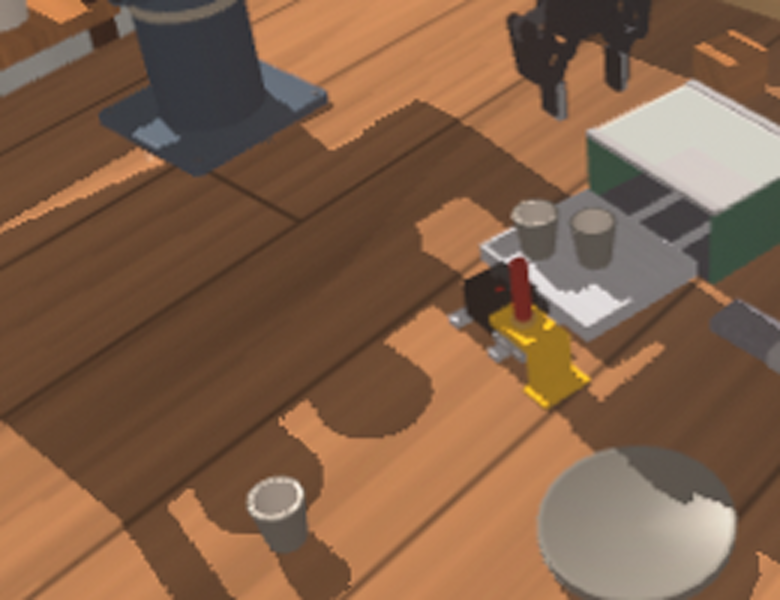

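View pics/w27.png

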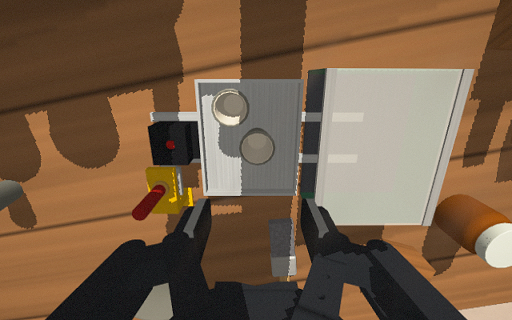

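Call:
move_arm([
  [[-0.015,-0.08,0],[0,0,0],-1],
  [[-0.035,-0.17,0],[0,0,0],-1],
  [[-0.058,-0.27,0],[0,0,0],-1],
  [[-0.08,-0.37,0],[0,0,0],-1],
  [[-0.1,-0.47,0],[0,0,0],-1],
  [[-0.12,-0.56,0.02],[0,0,0],-1],
  [[-0.14,-0.64,0.06],[0,0,0],-1],
  [[-0.155,-0.71,0.1],[0,0,0],-1],
  [[-0.165,-0.75,0.125],[0,-0.004,0],-1],
  [[-0.167,-0.761,0.136],[0,-0.004,0],-1],
  [[-0.167,-0.761,0.136],[0,-0.004,0],-1],
  [[-0.167,-0.761,0.136],[0,-0.004,0],-1],
])

```text
time_s: 30.5
position: [0.5468, -0.3545, 0.1298]
ee_rot: [-0.001, 0.093, 0.996, 0.001]
wrist_force: [-0.4, -0.6, 0.8]
finger_gap: 0.0856
```

```bash
python3 - <<'E'
from cups import *
bot.snapshot('wrist'); p=bot.snapshot('wrist'); save(p,'w28.png',None,.8); c=cups(p); st(); go([0.547,-0.3565,0.033],np.pi-.188)
E
```

```text
cup [ 0.547  -0.3567] r 21.9 n 1476 ztop 0.047 zlo 0.028
t 30.6 pos [ 0.5475 -0.3547  0.1312] phi 2.9556 tilt [ 0.0011 -0.0007] F [-0.36 -0.68  1.19] M [ 0.023  0.019 -0.017] gap 0.0852 j [-0.68  0.38  0.26  1.45  0.   -0.49]
shift [0.0006, -0.0037, 0.1965] turn [-0.001, 0.002, 0.004] phi 2.9556 dist 0.098
```

View pics/w28.png

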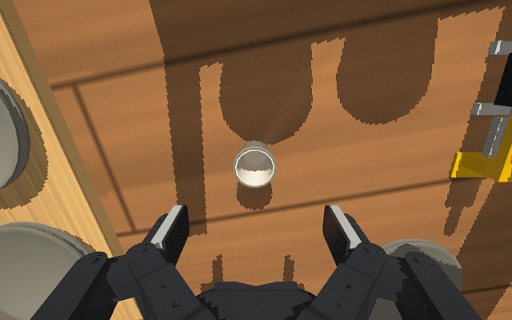

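Call:
move_arm([
  [[0,-0.003,0.06],[0,0,0.004],-1],
  [[0,-0.004,0.12],[0,0,0.004],-1],
  [[0,-0.004,0.165],[0,0,0.004],-1],
  [[0,-0.004,0.188],[0,0,0.004],-1],
  [[0,-0.004,0.196],[0,0,0.004],-1],
  [[0,-0.004,0.196],[0,0,0.004],-1],
  [[0,-0.004,0.196],[0,0,0.004],1],
  [[0,-0.004,0.196],[0,0,0.004],1],
  [[0,-0.004,0.196],[0,0,0.004],1],
  [[0,-0.004,0.196],[0,0,0.004],1],
  [[0,-0.004,0.196],[0,0,0.004],1],
  [[0,-0.004,0.196],[0,0,0.004],1],
])

```text
time_s: 31.8
position: [0.5481, -0.3573, 0.0349]
ee_rot: [0.002, 0.094, 0.996, -0.001]
wrist_force: [-0.1, 0.1, 5.7]
finger_gap: 0.0417
```

Call:
move_arm([
  [[0,0,-0.04],[0,0,0],1],
  [[0,0,-0.12],[0,0,0],1],
  [[0,0,-0.2],[0,0,0],1],
  [[0,0,-0.28],[0,0,0],1],
  [[0,0,-0.35],[0,0,0],1],
  [[0,0,-0.38],[0,0,0],1],
  [[0,0,-0.38],[0,0,0],1],
])

```text
time_s: 32.5
position: [0.5487, -0.358, 0.2284]
ee_rot: [0.004, 0.094, 0.996, -0.003]
wrist_force: [0.3, -0.3, -0.2]
finger_gap: 0.0415
```

```bash
python3 - <<'E'
from h import *
bot.snapshot('wrist'); st(); p=bot.snapshot('wrist'); save(p,'w29.png',None,.8); st(); go([0.5772,-0.0047,0.21],np.pi-0.188)
E
```

```text
t 32.55 pos [ 0.548  -0.3574  0.2257] phi 2.9536 tilt [ 0.0049 -0.0037] F [-0.24  0.09 -2.21] M [-0.019  0.027  0.028] gap 0.0411 j [-0.68  0.39  0.46  1.63  0.   -0.49]
t 32.6 pos [ 0.5474 -0.3568  0.2238] phi 2.9536 tilt [ 0.0023 -0.0016] F [ 0.06 -0.12 -1.71] M [-0.014  0.026 -0.017] gap 0.0414 j [-0.68  0.39  0.45  1.63  0.   -0.49]
shift [0.0731, 0.7031, 0.0266] turn [-0.002, 0.005, -0.0] phi 2.9536 dist 0.354
```

View pics/w29.png

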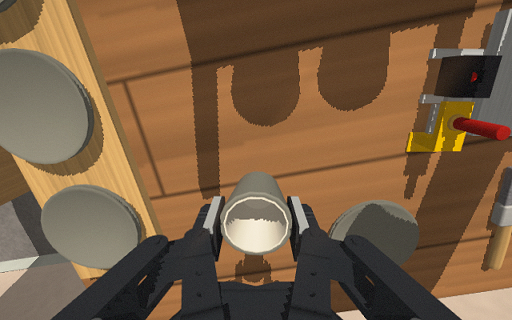

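Call:
move_arm([
  [[0.005,0.05,0],[0,0,0],1],
  [[0.013,0.13,0],[0,0,0],1],
  [[0.022,0.22,0],[0,0,0],1],
  [[0.032,0.31,0],[0,0,0],1],
  [[0.041,0.4,0],[0,0,0],1],
  [[0.05,0.49,0],[0,0,0],1],
  [[0.06,0.57,0],[0,0,0],1],
  [[0.067,0.64,0],[0,0,0],1],
  [[0.071,0.685,0.01],[0,0.005,0],1],
  [[0.073,0.703,0.02],[0,0.005,0],1],
  [[0.073,0.703,0.04],[0,0.005,0],1],
  [[0.073,0.703,0.05],[0,0.005,0],1],
])

```text
time_s: 33.8
position: [0.5761, -0.0056, 0.1955]
ee_rot: [-0.002, 0.094, 0.996, -0.001]
wrist_force: [0.5, 0.1, 0.7]
finger_gap: 0.0412
```

```bash
python3 - <<'E'
from h import *
bot.snapshot('wrist'); st(); p=bot.snapshot('wrist'); save(p,'w30.png',None,.8); st(); go([0.5772,-0.0047,0.0485],np.pi-0.188)
E
```

```text
t 33.85 pos [ 0.5759 -0.0059  0.195 ] phi 2.9522 tilt [-0.0051 -0.0012] F [-0.73  0.42 -1.39] M [ 0.011 -0.029  0.014] gap 0.0416 j [-0.13  0.18  0.14  1.54 -0.    0.06]
t 33.9 pos [ 0.5761 -0.0061  0.196 ] phi 2.9517 tilt [-0.0041 -0.0011] F [-0.21 -0.62 -0.82] M [-0.004  0.044 -0.057] gap 0.0415 j [-0.13  0.18  0.14  1.54 -0.    0.06]
shift [-0.0028, 0.0036, 0.2949] turn [-0.004, -0.008, -0.004] phi 2.9517 dist 0.147
```

View pics/w30.png

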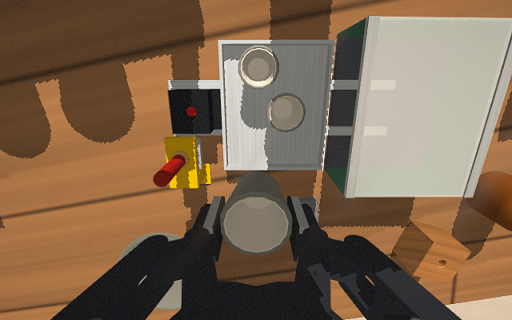

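Call:
move_arm([
  [[-0.005,0.0135,0.05],[-0.004,-0.008,-0.004],1],
  [[-0.005,0.0135,0.11],[-0.004,-0.008,-0.004],1],
  [[-0.005,0.0135,0.17],[-0.004,-0.008,-0.004],1],
  [[-0.005,0.0135,0.22],[-0.004,-0.008,-0.004],1],
  [[-0.005,0.0135,0.255],[-0.004,-0.008,-0.004],1],
  [[-0.005,0.0135,0.275],[-0.004,-0.008,-0.004],1],
  [[-0.005,0.0135,0.286],[-0.004,-0.008,-0.004],1],
  [[-0.005,0.0135,0.292],[-0.004,-0.008,-0.004],1],
  [[-0.005,0.0135,0.295],[-0.004,-0.008,-0.004],1],
  [[-0.005,0.0135,0.296],[-0.004,-0.008,-0.004],1],
])

```text
time_s: 34.9
position: [0.58, -0.0003, 0.049]
ee_rot: [0.001, 0.094, 0.996, -0.0]
wrist_force: [-0.4, -0.1, 0.6]
finger_gap: 0.0412
```

```bash
python3 - <<'E'
from h import *
bot.snapshot('wrist');st(); q=bot.snapshot('scene'); save(q,'s31.png',(200,130,360,270),4);st()
E
```

```text
t 34.95 pos [ 5.801e-01 -3.000e-04  4.900e-02] phi 2.9537 tilt [ 0.0022 -0.0004] F [-0.15 -0.64  0.2 ] M [-0.091  0.009 -0.057] gap 0.0412 j [-0.12  0.23 -0.09  1.25 -0.    0.07]
t 35.0 pos [ 5.8e-01 -2.0e-04  4.9e-02] phi 2.9538 tilt [ 0.0021 -0.0004] F [ 0.63 -0.29  0.98] M [-0.116  0.046  0.003] gap 0.0419 j [-0.12  0.23 -0.09  1.25 -0.    0.07]
```

View pics/s31.png

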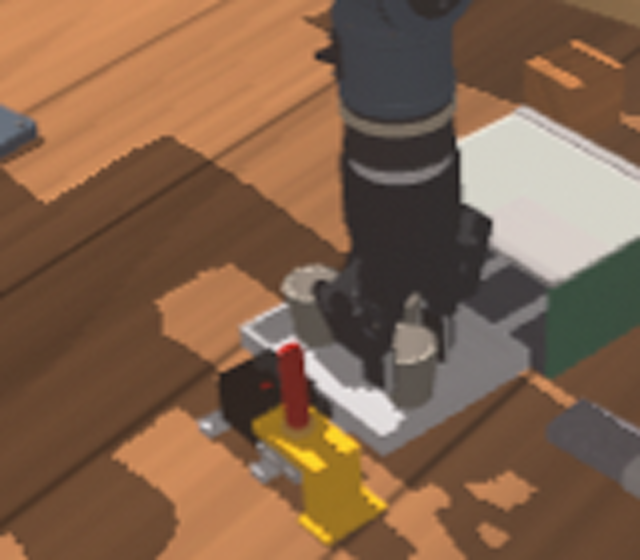

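Call:
move_arm([
  [[0,0,0.001],[0,0,0],1],
  [[0,0,0.001],[0,0,0],-0.3],
  [[0,0,0.001],[0,0,0],-0.3],
  [[0,0,0.001],[0,0,0],-0.3],
  [[0,0,0.001],[0,0,0],-0.3],
  [[0,0,-0.03],[0,0,0],-0.3],
  [[0,0,-0.1],[0,0,0],-0.3],
  [[0,0,-0.18],[0,0,0],-0.3],
  [[0,0,-0.26],[0,0,0],-0.3],
  [[0,0,-0.31],[0,0,0],-0.3],
  [[0,0,-0.32],[0,0,0],-0.3],
  [[0,0,-0.32],[0,0,0],-0.3],
])

```text
time_s: 36.2
position: [0.5806, -0.0003, 0.2111]
ee_rot: [0.003, 0.094, 0.996, -0.0]
wrist_force: [0.5, -0.6, -1.1]
finger_gap: 0.0551
```

```bash
python3 - <<'E'
from cups import *
bot.snapshot('wrist'); st(); p=bot.snapshot('wrist'); save(p,'w32.png'); q=bot.snapshot('scene'); save(q,'s32.png',None,1.2)
t=bot.snapshot('top'); save(t,'t32.png')
W=cloud(p); x,y,z=W[...,0],W[...,1],W[...,2]
m=(np.hypot(x-.5672,y+.0985)<.03)&(z>.11)&(z<.12)
print('pin top',m.sum(),W[m].mean(0) if m.any() else '')
go([0.5685,-0.0985,0.19],np.pi-.188); st()
E
```

```text
t 36.25 pos [ 5.797e-01 -1.000e-04  2.091e-01] phi 2.9538 tilt [ 0.0024 -0.0004] F [-0.58 -0.83 -0.88] M [-0.002  0.074 -0.017] gap 0.0557 j [-0.12  0.18  0.17  1.56 -0.    0.07]
pin top 308 [ 0.56770534 -0.09855319  0.11466862]
shift [-0.0172, -0.1972, 0.0333] turn [-0.001, -0.004, 0.0] phi 2.9538 dist 0.1
t 36.4 pos [ 0.5785 -0.      0.2067] phi 2.9538 tilt [-0.0021  0.    ] F [ 0.02  0.56 -0.55] M [-0.064  0.01   0.016] gap 0.0553 j [-0.12  0.18  0.17  1.56 -0.    0.07]
```

View pics/w32.png

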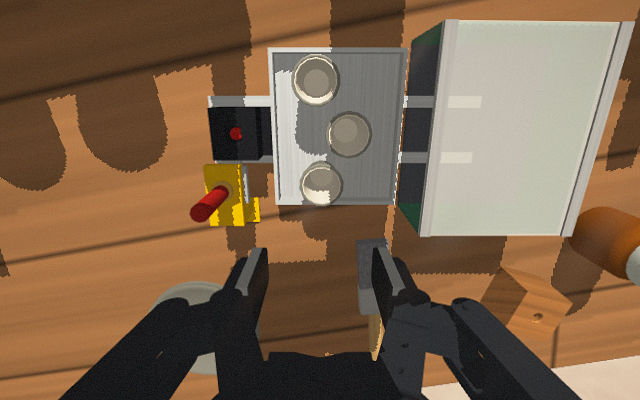

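View pics/s32.png

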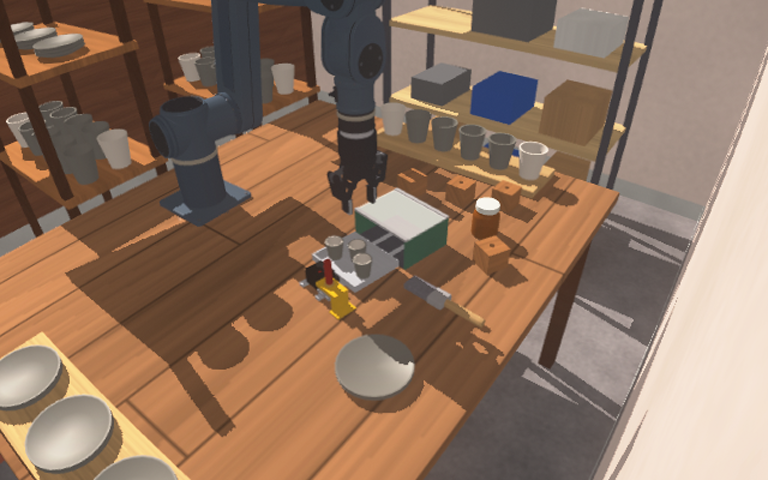

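View pics/t32.png

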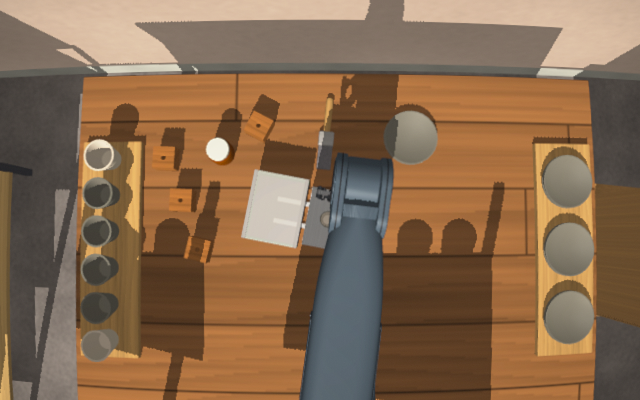

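All three cups stand upright in the tray at wrist pixels (315,78), (348,134) and (320,185), and the pin is in the bracket at (215,200). Next I'll fetch the pin.

```bash
python3 - <<'E'
from h import *
go([0.568,-0.0985,0.0935],np.pi-.188)
E
```

```text
shift [-0.0166, -0.1973, 0.2263] turn [-0.001, -0.004, 0.0] phi 2.9538 dist 0.15
```

Call:
move_arm([
  [[-0.008,-0.08,0],[0,-0.004,0],-0.6],
  [[-0.015,-0.15,0],[0,-0.004,0],-0.6],
  [[-0.0165,-0.19,0.02],[0,-0.004,0],-0.6],
  [[-0.0165,-0.197,0.06],[0,-0.004,0],-0.6],
  [[-0.0165,-0.197,0.11],[0,-0.004,0],-0.6],
  [[-0.0165,-0.197,0.16],[0,-0.004,0],-0.6],
  [[-0.0165,-0.197,0.2],[0,-0.004,0],-0.6],
  [[-0.0165,-0.197,0.22],[0,-0.004,0],-0.6],
  [[-0.0165,-0.197,0.226],[0,-0.004,0],-0.6],
  [[-0.0165,-0.197,0.226],[0,-0.004,0],-0.6],
])

```text
time_s: 37.4
position: [0.5676, -0.0982, 0.0931]
ee_rot: [-0.001, 0.094, 0.996, -0.0]
wrist_force: [-0.3, 0.1, 0.1]
finger_gap: 0.0687
```

```bash
python3 - <<'E'
from h import *
bot.snapshot('wrist'); st(); p=bot.snapshot('wrist'); save(p,'w33.png',None,.8); go([0.568,-0.0985,0.0935],np.pi-.188)
E
```

```text
t 37.45 pos [ 0.5683 -0.0984  0.0942] phi 2.9539 tilt [ 0.0006 -0.0005] F [ 0.58 -0.08 -0.44] M [-0.002 -0.003  0.027] gap 0.0684 j [-0.29  0.2  -0.03  1.33 -0.   -0.1 ]
shift [0.0015, -0.0003, 0.0027] turn [-0.001, 0.004, 0.0] phi 2.9538 dist 0.002
```

View pics/w33.png

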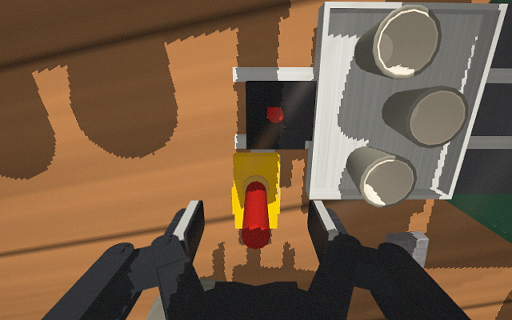

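Call:
move_arm([
  [[0.001,0,0.002],[0,0.003,0],1],
  [[0.001,0,0.002],[0,0.003,0],1],
  [[0.001,0,0.002],[0,0.003,0],1],
  [[0.001,0,0.002],[0,0.003,0],1],
  [[0.001,0,0.002],[0,0.003,0],1],
  [[0.001,0,0.002],[0,0.003,0],1],
  [[0.001,0,0.002],[0,0.003,0],1],
], squeeze=60)

```text
time_s: 38.2
position: [0.5687, -0.0985, 0.0945]
ee_rot: [0.001, 0.094, 0.996, -0.0]
wrist_force: [0.2, 0.2, 3.9]
finger_gap: 0.0146
```

Call:
move_arm([
  [[0,0,-0.02],[0,0,0],1],
  [[0,0,-0.05],[0,0,0],1],
  [[0,0,-0.08],[0,0,0],1],
  [[0,0,-0.12],[0,0,0],1],
  [[0,0,-0.16],[0,0,0],1],
  [[0,0,-0.18],[0,0,0],1],
  [[0,0,-0.18],[0,0,0],1],
])

```text
time_s: 38.9
position: [0.5701, -0.0989, 0.1877]
ee_rot: [0.003, 0.094, 0.996, -0.001]
wrist_force: [0.5, 0.0, -1.1]
finger_gap: 0.0143
```

```bash
python3 - <<'E'
from h import *
bot.snapshot('wrist'); st(); p=bot.snapshot('wrist'); save(p,'w34.png',(220,100,420,300),3.5);s,R0=cur(); st()
W=cloud(p)
T=np.einsum('ij,uvj->uvi',R0.T,W-s['position'])
m=(np.abs(T[...,0])<.03)&(np.abs(T[...,1])<.02)&(T[...,2]>.055)&(T[...,2]<.1)
X=T[m]; print('shaft',X.min(0),X.max(0),np.median(X,0),len(X))
c=p['color']
m=(c[...,0]>100)&(c[...,1]<50)&(np.abs(T[...,0])<.03)&(np.abs(T[...,1])<.03)
X=T[m];tp=X[X[:,2]<-.018]; print(np.median(tp,0), tp.min(0),tp.max(0))
x,y,z=W[...,0],W[...,1],W[...,2]; c=c.astype(int)
m=(np.hypot(x-.516,y+.075)<.05)&(z>.044)&(z<.052)&(c.max(-1)<80)
print('block',cv2.minAreaRect(W[m][:,:2].astype(np.float32)*1000),m.sum())
m=(np.hypot(x-.516,y+.075)<.02)&(c[...,0]>100)&(c[...,1]<60)&(z<.06)
v,u=np.nonzero(m); print(m.sum(),u.mean(),v.mean(),atz(p,[[u.mean(),v.mean()]],.04))
go([0.5165,-0.0755,0.18],np.pi-.188)
E
```

```text
t 38.95 pos [ 0.5693 -0.0987  0.1858] phi 2.9539 tilt [ 0.0039 -0.0017] F [ 0.15  0.26 -1.52] M [ 0.009  0.024 -0.003] gap 0.0143 j [-0.29  0.18  0.12  1.51 -0.   -0.1 ]
t 39.0 pos [ 0.5686 -0.0985  0.1845] phi 2.9538 tilt [ 0.0016 -0.001 ] F [-0.42  0.36 -1.64] M [0.044 0.016 0.004] gap 0.0146 j [-0.29  0.18  0.12  1.51 -0.   -0.1 ]
shaft [-0.00156644 -0.00511323  0.05897753] [0.00314997 0.00287006 0.08051193] [ 0.0024935  -0.00114814  0.0697758 ] 112
[ 0.00018436 -0.00085078 -0.02187832] [-0.00766753 -0.00792785 -0.0235788 ] [ 0.00751968  0.00574256 -0.01888931]
block ((516.901123046875, -74.01457214355469), (44.65622329711914, 50.12884521484375), 78.84429168701172) 2625
151 335.9072847682119 126.48344370860927 [[ 0.5160873  -0.07469709  0.04      ]]
shift [0.111, 0.0257, 0.0088] turn [-0.001, 0.004, 0.0] phi 2.9538 dist 0.057
```

View pics/w34.png

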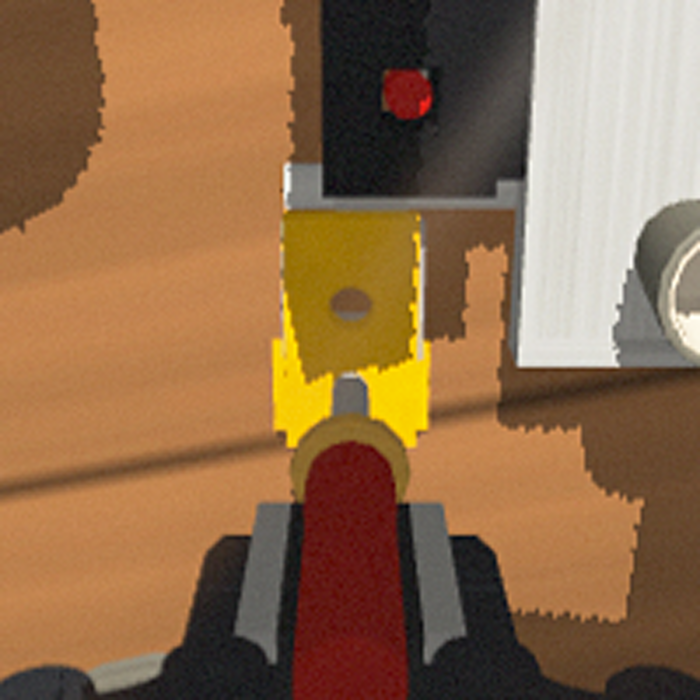

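Call:
move_arm([
  [[0.04,0.01,0],[0,0.004,0],1],
  [[0.08,0.02,0],[0,0.004,0],1],
  [[0.105,0.027,0],[0,0.004,0],1],
  [[0.1125,0.029,0.02],[0,0.004,0],1],
  [[0.1125,0.029,0.05],[0,0.004,0],1],
  [[0.1125,0.029,0.068],[0,0.004,0],1],
  [[0.1125,0.029,0.07],[0,0.004,0],1],
  [[0.1125,0.029,0.07],[0,0.004,0],1],
])

```text
time_s: 39.8
position: [0.5158, -0.0739, 0.1481]
ee_rot: [-0.001, 0.094, 0.996, -0.0]
wrist_force: [-1.4, -0.0, -1.7]
finger_gap: 0.0143
```

```bash
python3 - <<'E'
from h import *
bot.snapshot('wrist'); st(); p=bot.snapshot('wrist'); save(p,'w35.png',(260,140,380,240),6);s,R0=cur(); st()
go([0.5158,-0.0737,0.126],np.pi-.188)
E
```

```text
t 39.85 pos [ 0.5163 -0.0739  0.149 ] phi 2.9536 tilt [-0.001  -0.0005] F [-0.03 -0.41 -1.22] M [-0.052 -0.032  0.017] gap 0.0145 j [-0.27  0.04 -0.1   1.43 -0.   -0.08]
t 39.9 pos [ 0.5166 -0.074   0.1495] phi 2.9536 tilt [ 0.0001 -0.0007] F [-0.17 -0.37 -1.03] M [-0.018 -0.006 -0.074] gap 0.0144 j [-0.27  0.04 -0.1   1.43 -0.   -0.08]
shift [0.0016, 0.0004, 0.0471] turn [-0.001, 0.0, 0.0] phi 2.9536 dist 0.024
```

View pics/w35.png

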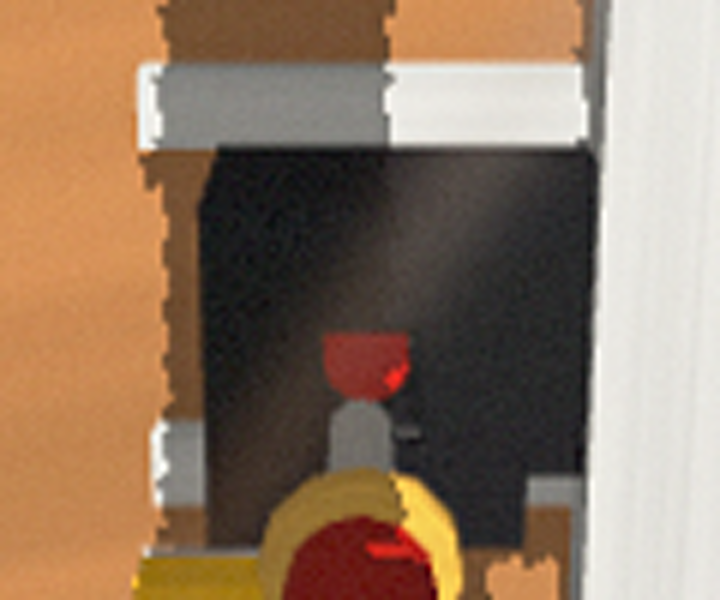

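Call:
move_arm([
  [[0.001,0.0015,0.02],[0,0,0],1],
  [[0.001,0.0015,0.035],[0,0,0],1],
  [[0.001,0.0015,0.045],[0,0,0],1],
  [[0.001,0.0015,0.047],[0,0,0],1],
  [[0.001,0.0015,0.047],[0,0,0],1],
])

```text
time_s: 40.4
position: [0.5161, -0.0731, 0.1261]
ee_rot: [-0.0, 0.094, 0.996, -0.0]
wrist_force: [-0.5, 0.6, 0.2]
finger_gap: 0.0143
```

```bash
python3 - <<'E'
from h import *
bot.snapshot('wrist'); st(); p=bot.snapshot('wrist'); save(p,'w36.png',(260,140,380,240),6); st()
E
```

```text
t 40.45 pos [ 0.5161 -0.0731  0.1263] phi 2.9537 tilt [-0.0001 -0.0007] F [-0.47 -0.36  1.25] M [ 0.047  0.281 -0.011] gap 0.0145 j [-0.27  0.05 -0.14  1.39 -0.   -0.08]
t 40.5 pos [ 0.5161 -0.0731  0.1264] phi 2.9537 tilt [-0.     -0.0007] F [-1.32  0.57  0.71] M [0.098 0.278 0.002] gap 0.0146 j [-0.27  0.04 -0.14  1.39 -0.   -0.08]
```

View pics/w36.png

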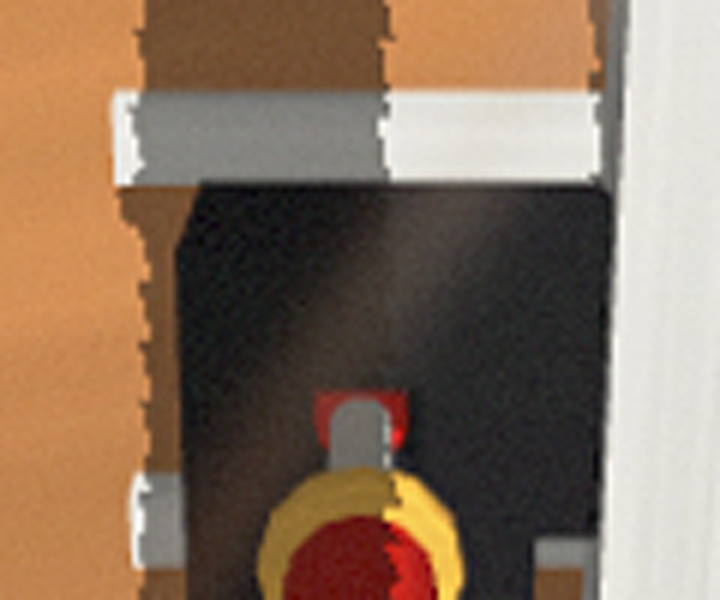

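Call:
move_arm([
  [[0,0,0.006],[0,0,0],1],
  [[0,0,0.012],[0,0,0],1],
  [[0,0,0.018],[0,0,0],1],
  [[0,0,0.023],[0,0,0],1],
  [[0,0,0.024],[0,0,0],1],
  [[0,0,0.024],[0,0,0],1],
])

```text
time_s: 41.1
position: [0.5172, -0.0734, 0.1186]
ee_rot: [0.002, 0.094, 0.996, -0.001]
wrist_force: [-4.9, 2.3, 16.4]
finger_gap: 0.0145
```

```bash
python3 - <<'E'
from h import *
bot.snapshot('wrist'); st(); p=bot.snapshot('wrist'); save(p,'w37.png',(260,140,380,240),6); st()
go([0.544+.188*.003,0.072+.982*.003,0.115],np.pi-.188)
E
```

```text
t 41.15 pos [ 0.5172 -0.0734  0.1186] phi 2.9539 tilt [ 0.0041 -0.0019] F [-4.55  0.88 16.36] M [ 0.393  1.427 -0.041] gap 0.0146 j [-0.27  0.05 -0.15  1.37 -0.   -0.08]
t 41.2 pos [ 0.5172 -0.0734  0.1186] phi 2.9538 tilt [ 0.0042 -0.0019] F [-4.12  2.42 15.81] M [ 0.437  1.417 -0.039] gap 0.0146 j [-0.27  0.05 -0.15  1.37 -0.   -0.08]
shift [0.0017, 0.3017, 0.0068] turn [-0.002, 0.009, 0.0] phi 2.9538 dist 0.151
```

View pics/w37.png

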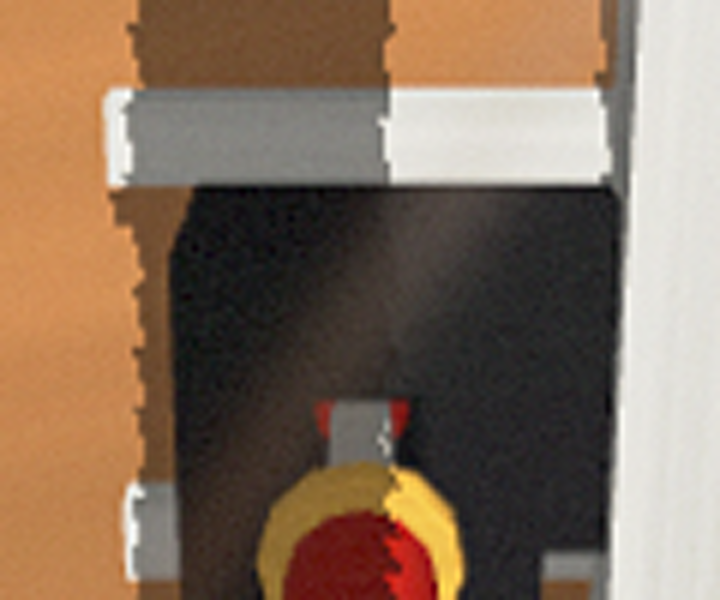

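Call:
move_arm([
  [[0.002,0.005,0.006],[0,0.008,0],1],
  [[0.002,0.012,0.006],[0,0.008,0],1],
  [[0.002,0.02,0.006],[0,0.008,0],1],
  [[0.002,0.03,0.006],[0,0.008,0],1],
  [[0.002,0.042,0.006],[0,0.008,0],1],
  [[0.002,0.056,0.006],[0,0.008,0],1],
  [[0.002,0.071,0.006],[0,0.008,0],1],
  [[0.002,0.086,0.006],[0,0.008,0],1],
  [[0.002,0.101,0.006],[0,0.008,0],1],
  [[0.002,0.114,0.006],[0,0.008,0],1],
  [[0.002,0.125,0.006],[0,0.008,0],1],
  [[0.002,0.132,0.006],[0,0.008,0],1],
])

```text
time_s: 42.4
position: [0.5294, -0.0088, 0.1188]
ee_rot: [0.002, 0.094, 0.996, -0.001]
wrist_force: [-4.7, -1.4, 13.0]
finger_gap: 0.0145
```

```bash
python3 - <<'E'
from h import *
st(); p=bot.snapshot('scene'); save(p,'s38.png',(230,130,400,260),4.5); st()
go([0.544+.188*.006,0.072+.982*.006,0.116],np.pi-.188)
E
```

```text
t 42.4 pos [ 0.5294 -0.0088  0.1188] phi 2.9539 tilt [ 0.0033 -0.0033] F [-4.68 -1.44 13.03] M [-0.241  1.308 -0.008] gap 0.0145 j [-0.14  0.07 -0.13  1.37 -0.    0.05]
t 42.45 pos [ 0.5294 -0.0082  0.1188] phi 2.9543 tilt [ 0.0034 -0.0023] F [-4.89 -0.   13.33] M [-0.104  1.238 -0.038] gap 0.0145 j [-0.14  0.07 -0.13  1.37 -0.    0.05]
shift [0.0012, 0.175, 0.0052] turn [-0.003, 0.008, 0.001] phi 2.9543 dist 0.088
```

View pics/s38.png

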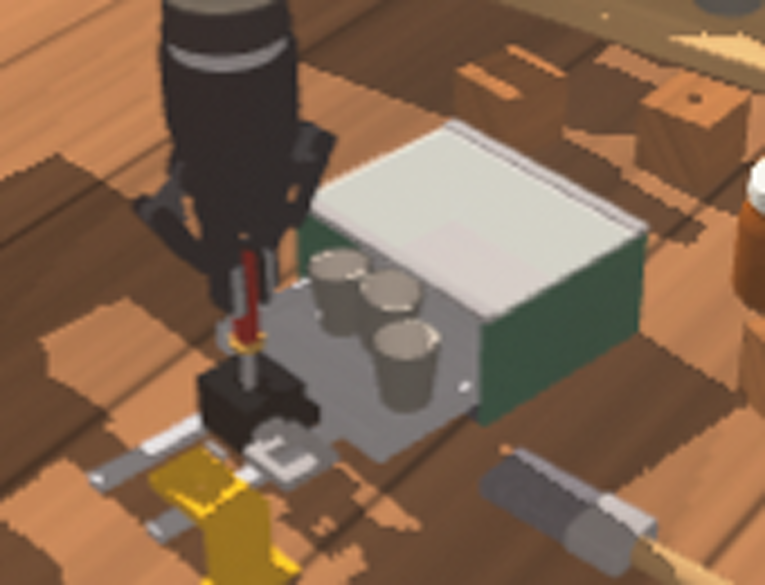

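Call:
move_arm([
  [[0.002,0.008,0.006],[0,0.008,0],1],
  [[0.002,0.018,0.006],[0,0.008,0],1],
  [[0.002,0.03,0.006],[0,0.008,0],1],
  [[0.002,0.044,0.006],[0,0.008,0],1],
  [[0.002,0.06,0.006],[0,0.008,0],1],
  [[0.002,0.076,0.006],[0,0.008,0],1],
  [[0.002,0.092,0.006],[0,0.008,0],1],
  [[0.002,0.107,0.006],[0,0.008,0],1],
  [[0.002,0.121,0.006],[0,0.008,0],1],
  [[0.002,0.133,0.006],[0,0.008,0],1],
  [[0.002,0.143,0.006],[0,0.008,0],1],
  [[0.002,0.15,0.006],[0,0.008,0],1],
])

```text
time_s: 43.65
position: [0.5434, 0.0656, 0.1188]
ee_rot: [0.002, 0.093, 0.996, -0.001]
wrist_force: [-4.5, -0.4, 12.3]
finger_gap: 0.0146
```

```bash
python3 - <<'E'
from h import *
st(); p=bot.snapshot('scene'); save(p,'s39.png',(230,130,400,260),4.5); st()
go([0.544+.188*.006,0.072+.982*.006,0.116],np.pi-.188)
E
```

```text
t 43.65 pos [0.5434 0.0656 0.1188] phi 2.9545 tilt [ 0.0029 -0.0027] F [-4.52 -0.42 12.26] M [-0.274  1.217 -0.038] gap 0.0146 j [-0.    0.11 -0.08  1.37 -0.    0.19]
t 43.7 pos [0.5434 0.0662 0.1188] phi 2.9549 tilt [ 0.0031 -0.0018] F [-3.27 -0.96 12.56] M [-0.046  1.145 -0.017] gap 0.0143 j [-0.    0.11 -0.08  1.37 -0.    0.19]
shift [0.0011, 0.0237, 0.0056] turn [-0.002, 0.007, 0.003] phi 2.9549 dist 0.012
```

View pics/s39.png

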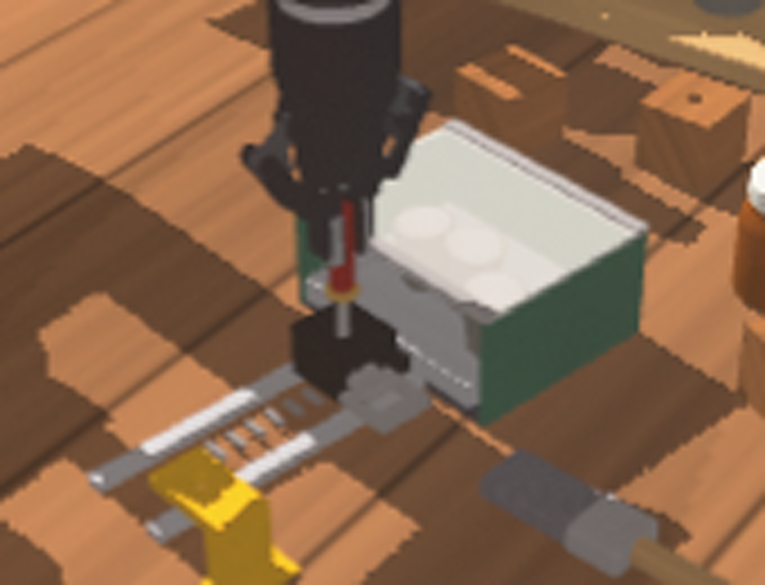

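Call:
move_arm([
  [[0.001,0.006,0.006],[0,0.007,0],1],
  [[0.001,0.012,0.006],[0,0.007,0],1],
  [[0.001,0.017,0.006],[0,0.007,0],1],
  [[0.001,0.021,0.006],[0,0.007,0],1],
  [[0.001,0.024,0.006],[0,0.007,0],1],
  [[0.001,0.026,0.006],[0,0.007,0],1],
  [[0.001,0.026,0.006],[0,0.007,0],1],
])

```text
time_s: 44.4
position: [0.5455, 0.0758, 0.1188]
ee_rot: [0.001, 0.094, 0.996, -0.005]
wrist_force: [-5.2, -6.6, 12.6]
finger_gap: 0.0145
```

```bash
python3 - <<'E'
from h import *
bot.snapshot('wrist');st(); p=bot.snapshot('wrist'); save(p,'w40.png',(220,100,420,260),4); st()
E
```

```text
t 44.45 pos [0.5455 0.0758 0.1188] phi 2.9535 tilt [ 0.0012 -0.0092] F [-5.29 -5.77 13.65] M [-1.881  1.533  0.004] gap 0.0148 j [ 0.02  0.12 -0.07  1.37 -0.01  0.21]
t 44.5 pos [0.5455 0.0758 0.1188] phi 2.9535 tilt [ 0.0012 -0.0091] F [-5.21 -5.82 13.54] M [-1.838  1.533 -0.047] gap 0.0144 j [ 0.02  0.12 -0.07  1.37 -0.01  0.21]
```

View pics/w40.png

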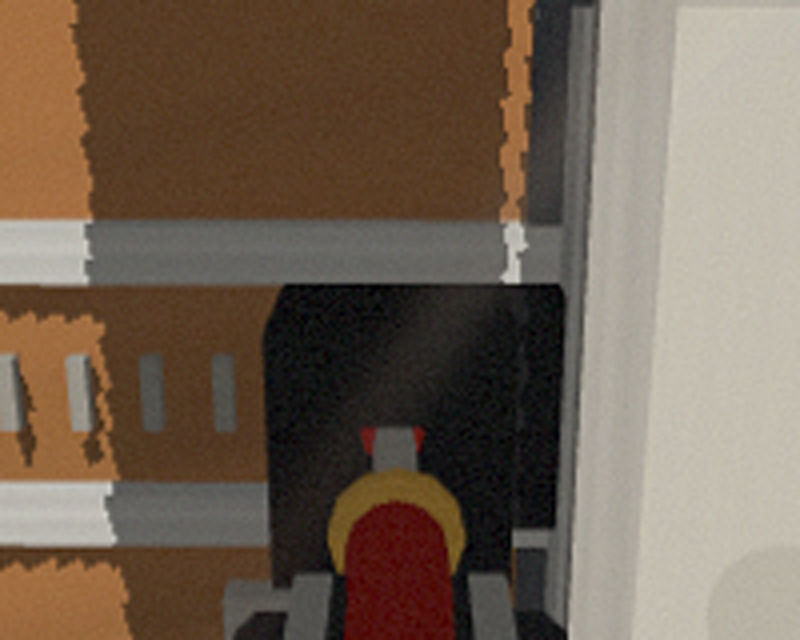

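Call:
move_arm([
  [[0,-0.003,0],[-0.015,0.003,0],1],
  [[0,-0.003,-0.01],[-0.018,0.003,0],1],
  [[0,-0.003,-0.03],[-0.018,0.003,0],1],
  [[0,-0.003,-0.07],[-0.018,0.003,0],1],
  [[0,-0.003,-0.12],[-0.018,0.003,0],1],
  [[0,-0.003,-0.16],[-0.018,0.003,0],1],
  [[0,-0.003,-0.18],[-0.018,0.003,0],1],
  [[0,-0.003,-0.18],[-0.018,0.003,0],1],
])

```text
time_s: 45.3
position: [0.5462, 0.0753, 0.2104]
ee_rot: [0.002, 0.094, 0.996, 0.0]
wrist_force: [0.1, 0.8, -0.4]
finger_gap: 0.0141
```

```bash
python3 - <<'E'
from h import *
bot.snapshot('wrist');st(); p=bot.snapshot('wrist'); save(p,'w41.png',(220,100,460,280),3.3); st()
W=cloud(p); c=p['color'].astype(int); x,y,z=W[...,0],W[...,1],W[...,2]
m=(np.hypot(x-.545,y-.07)<.05)&(z>.044)&(z<.052)&(c.max(-1)<80)
print('block',cv2.minAreaRect(W[m][:,:2].astype(np.float32)*1000),m.sum())
m=(np.hypot(x-.545,y-.07)<.015)&(c[...,0]>100)&(c[...,1]<50)&(z<.06)
v,u=np.nonzero(m); print(m.sum(),u.mean(),v.mean(),atz(p,[[u.mean(),v.mean()]],.04),W[m].mean(0),np.percentile(z[m],[10,50,90]))
q=bot.snapshot('scene'); save(q,'s41.png',(230,130,400,260),4.5)
go([0.544,0.071,0.24],np.pi-.188)
E
```

```text
t 45.35 pos [0.5455 0.0753 0.2089] phi 2.9536 tilt [ 0.0022 -0.    ] F [ 0.02 -0.21 -1.86] M [ 0.041  0.014 -0.037] gap 0.0145 j [ 0.02  0.11  0.09  1.55 -0.    0.2 ]
t 45.4 pos [0.5449 0.0752 0.2078] phi 2.9535 tilt [ 0.0002 -0.0001] F [-0.11  0.28 -2.8 ] M [-0.049  0.063 -0.071] gap 0.0142 j [ 0.02  0.11  0.09  1.55 -0.    0.2 ]
block ((544.4526977539062, 71.69730377197266), (44.94768524169922, 50.2559814453125), 78.98261260986328) 1969
73 316.93150684931504 179.63013698630138 [[0.54398027 0.07175191 0.04      ]] [0.54393841 0.07176143 0.0401765 ] [0.03912833 0.04010633 0.04102385]
shift [-0.0005, -0.0085, -0.0656] turn [-0.0, -0.002, -0.0] phi 2.9535 dist 0.033
```

View pics/w41.png

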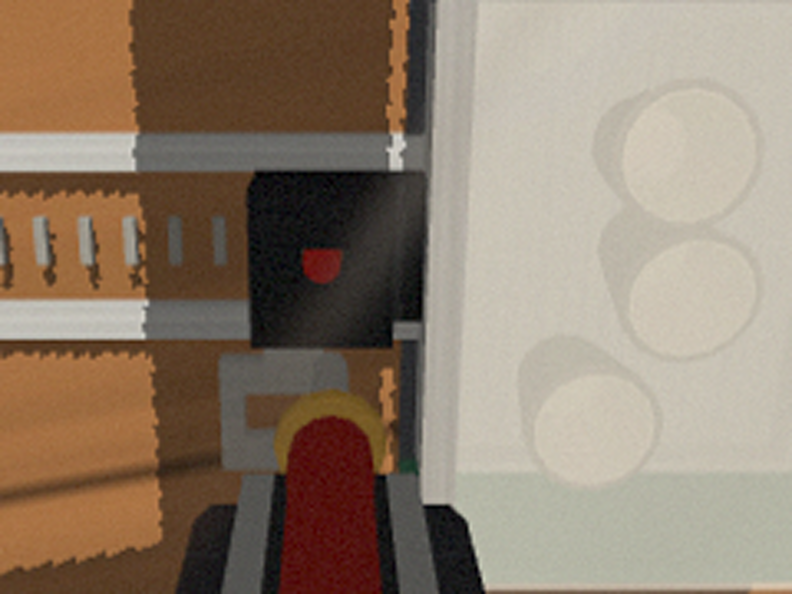

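View pics/s41.png

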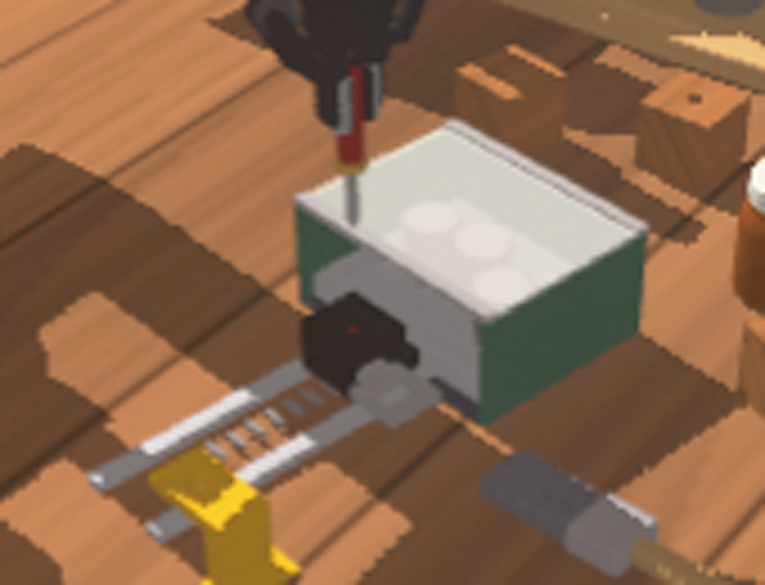

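The tray is home, with the block where it was at the start (within 1 mm) and the button top back at z≈0.040. Three upright rims show through the roof. Now I'll return the pin to its stand.

```bash
python3 - <<'E'
from h import *
st(); go([0.455,0.381,0.215],np.pi-.188)
E
```

```text
t 45.45 pos [0.5445 0.0752 0.2072] phi 2.9535 tilt [-0.0011 -0.    ] F [ 0.91  0.04 -0.5 ] M [ 0.021 -0.013 -0.009] gap 0.0146 j [ 0.02  0.11  0.09  1.55 -0.    0.2 ]
shift [0.2902, 0.5673, -0.0155] turn [-0.0, -0.002, -0.0] phi 2.9535 dist 0.319
```

Call:
move_arm([
  [[0.02,0.04,-0.01],[0,0,0],1],
  [[0.06,0.11,-0.015],[0,0,0],1],
  [[0.1,0.2,-0.015],[0,0,0],1],
  [[0.15,0.29,-0.015],[0,0,0],1],
  [[0.19,0.37,-0.015],[0,0,0],1],
  [[0.23,0.45,-0.015],[0,0,0],1],
  [[0.265,0.52,-0.015],[0,-0.002,0],1],
  [[0.285,0.555,-0.015],[0,-0.002,0],1],
  [[0.29,0.567,-0.015],[0,-0.002,0],1],
  [[0.29,0.567,-0.015],[0,-0.002,0],1],
  [[0.29,0.567,-0.015],[0,-0.002,0],1],
])

```text
time_s: 46.55
position: [0.4553, 0.3796, 0.214]
ee_rot: [-0.0, 0.094, 0.996, -0.001]
wrist_force: [-0.2, -0.4, -1.4]
finger_gap: 0.0142
```

```bash
python3 - <<'E'
from h import *
bot.snapshot('wrist');bot.snapshot('wrist');st(); p=bot.snapshot('wrist'); s,R0=cur(); save(p,'w42.png',(270,120,390,220),6); st()
W=cloud(p); x,y,z=W[...,0],W[...,1],W[...,2]
m=(np.hypot(x-.454,y-.38)<.05)&(z>.052)&(z<.06)
r=cv2.minAreaRect(W[m][:,:2].astype(np.float32)*1000); print(r)
T=np.einsum('ij,uvj->uvi',R0.T,W-s['position'])
m=(np.abs(T[...,0])<.03)&(np.abs(T[...,1])<.02)&(T[...,2]>.055)&(T[...,2]<.1)
X=T[m]; print('shaft',X.min(0),X.max(0),np.median(X,0),len(X))
c=p['color']
m=(c[...,0]>100)&(c[...,1]<50)&(np.abs(T[...,0])<.03)&(np.abs(T[...,1])<.03)
X=T[m];tp=X[X[:,2]<-.018]; print(np.median(tp,0), tp.min(0),tp.max(0))
print(((proj(p,[.455,.381,.055])-[270,120])*6))
np.save('pics/w42.npy',p,allow_pickle=True)
t=bot.snapshot('top'); save(t,'t42.png',(220,150,340,260),6)
E
```

```text
t 46.65 pos [0.4556 0.3794 0.2145] phi 2.9515 tilt [-0.0004 -0.0011] F [ 0.05 -0.92 -0.57] M [-0.002  0.019  0.041] gap 0.0143 j [ 0.58  0.22  0.23  1.58 -0.    0.77]
t 46.7 pos [0.4558 0.3795 0.2148] phi 2.9515 tilt [-0.     -0.0007] F [ 0.25  0.05 -0.92] M [-0.034 -0.018  0.013] gap 0.0144 j [ 0.58  0.22  0.23  1.58 -0.    0.77]
((454.85577392578125, 381.0899963378906), (59.710025787353516, 60.67905807495117), 76.97575378417969)
shaft [ 0.00034222 -0.00464108  0.06069985] [0.00418861 0.00278647 0.08240714] [ 0.00334015 -0.00083928  0.07135176] 111
[ 0.00140874 -0.00087616 -0.02025419] [-0.00722064 -0.00791589 -0.0219529 ] [ 0.00827729  0.00620815 -0.01804131]
[[313.15114409 373.90540196]]
```

View pics/w42.png

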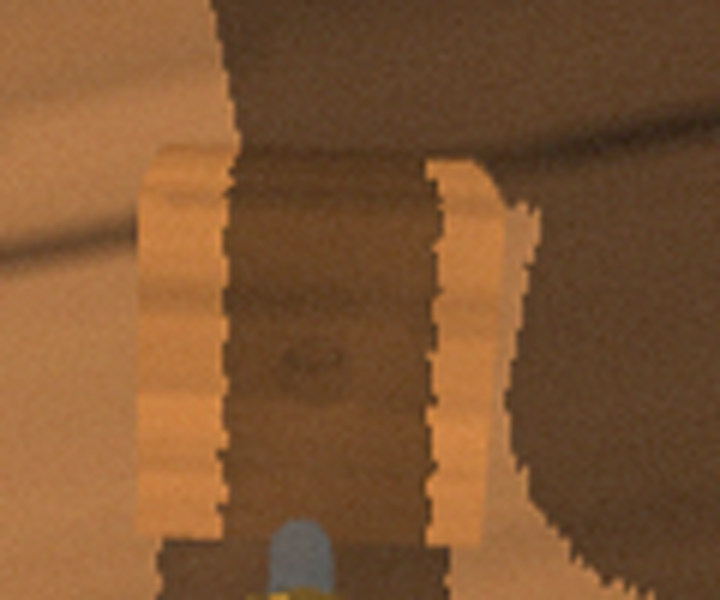

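View pics/t42.png

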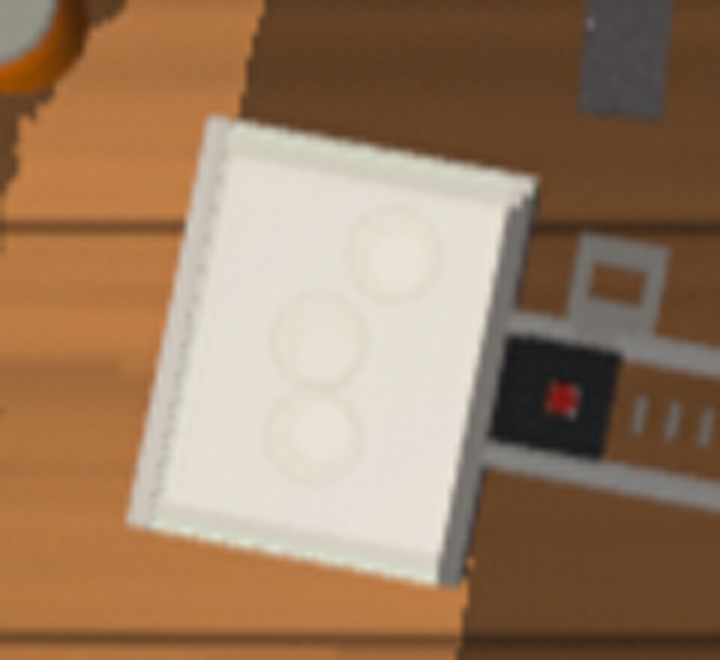

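```bash
python3 - <<'E'
from h import *
st(); go([0.4559,0.3816,0.147],np.pi-.188)
E
```

```text
t 46.75 pos [0.4557 0.3797 0.2149] phi 2.9516 tilt [ 0.0001 -0.0004] F [-0.09 -0.8  -0.58] M [ 0.042 -0.011 -0.022] gap 0.0144 j [ 0.58  0.22  0.23  1.58 -0.    0.77]
shift [0.0004, 0.0039, 0.1357] turn [-0.001, 0.0, -0.004] phi 2.9516 dist 0.068
```

Call:
move_arm([
  [[0,0.004,0.04],[0,0,-0.004],1],
  [[0,0.004,0.08],[0,0,-0.004],1],
  [[0,0.004,0.11],[0,0,-0.004],1],
  [[0,0.004,0.128],[0,0,-0.004],1],
  [[0,0.004,0.135],[0,0,-0.004],1],
  [[0,0.004,0.135],[0,0,-0.004],1],
  [[0,0.004,0.135],[0,0,-0.004],1],
])

```text
time_s: 47.45
position: [0.4566, 0.3819, 0.1484]
ee_rot: [0.001, 0.094, 0.996, 0.0]
wrist_force: [-0.3, -0.1, -1.6]
finger_gap: 0.014
```

```bash
python3 - <<'E'
from h import *
bot.snapshot('wrist');st(); p=bot.snapshot('wrist'); s,R0=cur(); save(p,'w43.png',(280,150,370,225),8); st()
P=lambda X:((proj(p,X)-[280,150])*8).round(0)
print('hole c',P([.455,.381,.055]),'near rim',P([.455-.0059,.381+.0011,.055]),'tip',P(s['position']+R0@[.0007,-.0006,.0852]),'axis@mouth',P(s['position']+R0@[.0007,-.0006,s['position'][2]-.055]))
q=bot.snapshot('scene'); save(q,'s43.png',(310,110,380,180),9)
E
```

```text
t 47.5 pos [0.4567 0.382  0.1486] phi 2.9536 tilt [0.0018 0.0007] F [0.91 1.08 0.1 ] M [-0.049 -0.038 -0.023] gap 0.0143 j [ 0.58  0.23  0.11  1.45 -0.    0.77]
t 47.55 pos [0.4567 0.382  0.1486] phi 2.9537 tilt [0.0019 0.0007] F [ 0.38  0.46 -0.61] M [0.053 0.001 0.015] gap 0.0142 j [ 0.58  0.23  0.11  1.45 -0.    0.77]
hole c [[313. 432.]] near rim [[313. 375.]] tip [[321. 470.]] axis@mouth [[321. 441.]]
```

View pics/w43.png

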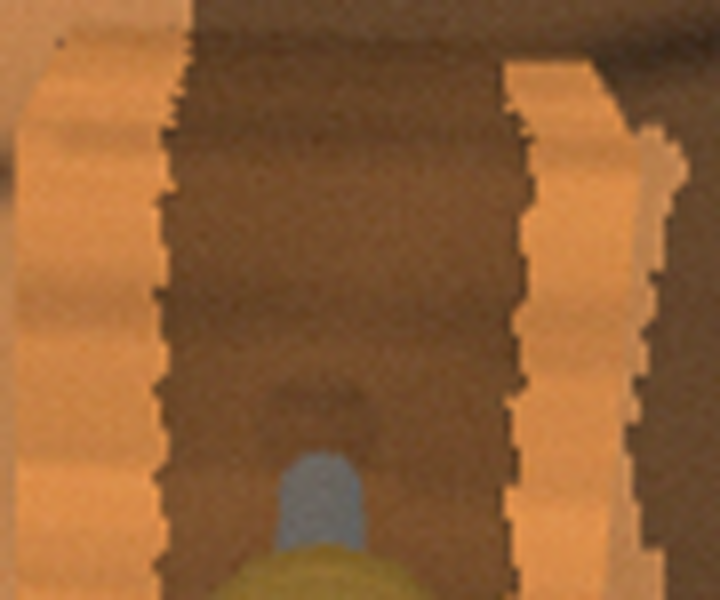

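View pics/s43.png

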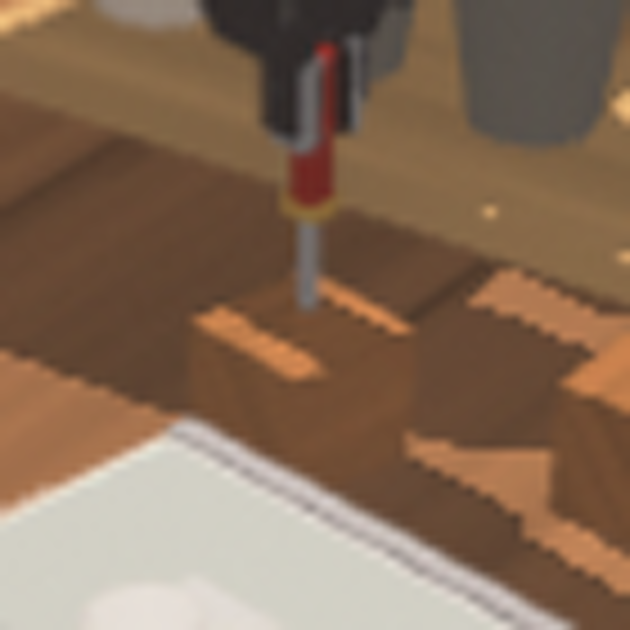

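Call:
move_arm([
  [[0.002,-0.0005,0.006],[0,0.003,0],1],
  [[0.002,-0.0005,0.014],[0,0.003,0],1],
  [[0.002,-0.0005,0.024],[0,0.003,0],1],
  [[0.002,-0.0005,0.032],[0,0.003,0],1],
  [[0.002,-0.0005,0.034],[0,0.003,0],1],
  [[0.002,-0.0005,0.034],[0,0.003,0],1],
])

```text
time_s: 48.2
position: [0.4553, 0.3817, 0.1308]
ee_rot: [-0.0, 0.094, 0.996, 0.0]
wrist_force: [-0.3, 0.3, -1.5]
finger_gap: 0.0145
```

```bash
python3 - <<'E'
from h import *
bot.snapshot('wrist');st(); p=bot.snapshot('wrist'); save(p,'w44.png',(280,150,370,225),8); st()
E
```

```text
t 48.25 pos [0.4555 0.3819 0.1313] phi 2.9537 tilt [-0.0001  0.0007] F [ 0.23  0.06 -0.85] M [-0.007  0.021  0.008] gap 0.0146 j [0.58 0.23 0.08 1.41 0.   0.77]
t 48.3 pos [0.4557 0.3819 0.1315] phi 2.9536 tilt [0.0003 0.001 ] F [ 0.07 -0.35  0.05] M [-0.034  0.006  0.025] gap 0.0145 j [0.58 0.23 0.08 1.41 0.   0.77]
```

View pics/w44.png

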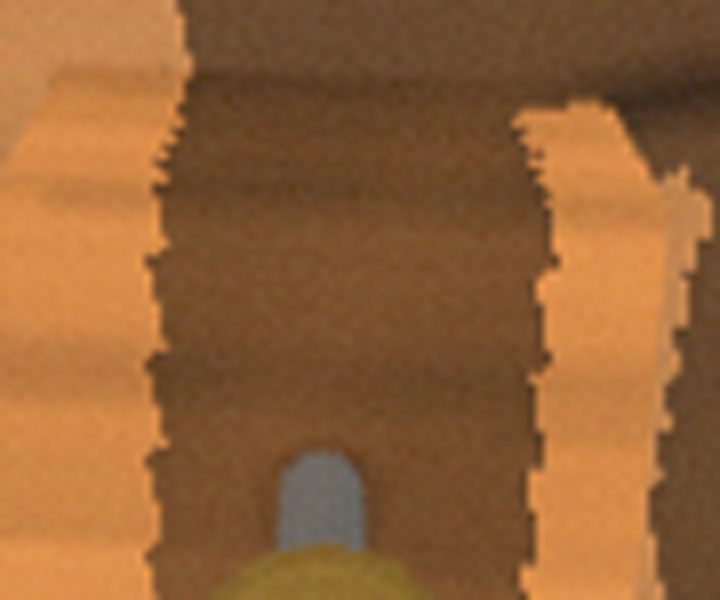

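Call:
move_arm([
  [[0,0,0.01],[0,0,0],1],
  [[0,0,0.02],[0,0,0],1],
  [[0,0,0.03],[0,0,0],1],
  [[0,0,0.04],[0,0,0],1],
  [[0,0,0.05],[0,0,0],1],
  [[0,0,0.058],[0,0,0],1],
  [[0,0,0.061],[0,0,0],1],
  [[0,0,0.061],[0,0,0],1],
])

```text
time_s: 49.1
position: [0.4554, 0.3819, 0.1006]
ee_rot: [-0.0, 0.094, 0.996, 0.0]
wrist_force: [-0.4, -0.1, -1.5]
finger_gap: 0.0143
```

```bash
python3 - <<'E'
from h import *
bot.snapshot('wrist');st(); q=bot.snapshot('scene'); save(q,'s45.png',(310,110,380,180),9)
E
```

```text
t 49.15 pos [0.4557 0.382  0.101 ] phi 2.9536 tilt [0.0002 0.0009] F [-0.41  0.43 -0.26] M [ 0.042  0.011 -0.024] gap 0.0148 j [0.58 0.24 0.03 1.36 0.   0.77]
```

View pics/s45.png

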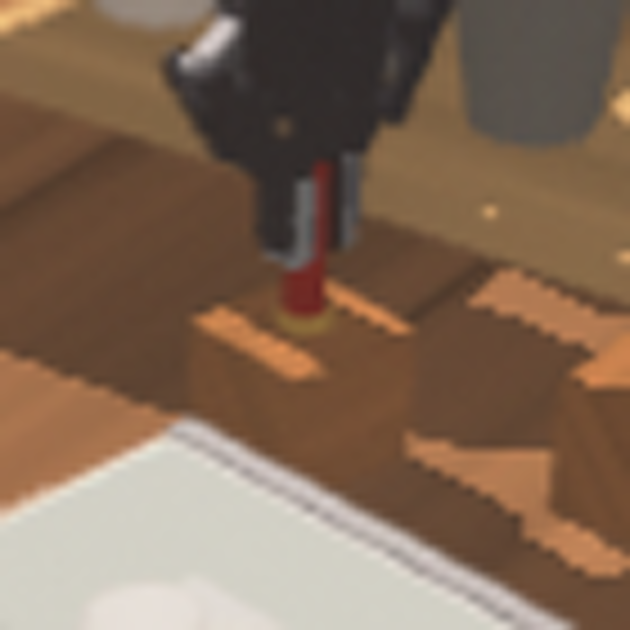

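Nearly seated. I'll release and lift away.

Call:
move_arm([
  [[0,0,0.002],[0,0,0],1],
  [[0,0,0.002],[0,0,0],0.2],
  [[0,0,0.002],[0,0,0],-0.2],
  [[0,0,0.002],[0,0,0],-0.4],
  [[0,0,0.002],[0,0,0],-0.6],
  [[0,0,0.002],[0,0,0],-0.6],
  [[0,0,-0.03],[0,0,0],-0.6],
  [[0,0,-0.1],[0,0,0],-0.6],
  [[0,0,-0.18],[0,0,0],-0.6],
  [[0,0,-0.25],[0,0,0],-0.6],
  [[0,0,-0.28],[0,0,0],-0.6],
  [[0,0,-0.28],[0,0,0],-0.6],
])

```text
time_s: 50.4
position: [0.4572, 0.3829, 0.2453]
ee_rot: [0.003, 0.094, 0.996, 0.003]
wrist_force: [0.6, 0.0, 0.6]
finger_gap: 0.0684
```

```bash
python3 - <<'E'
from h import *
bot.snapshot('wrist');st(); p=bot.snapshot('wrist'); save(p,'w46.png'); q=bot.snapshot('scene'); save(q,'s46.png',(230,110,450,280),3.6); st()
t=bot.snapshot('top'); save(t,'t46.png',(220,150,340,260),6)
t0=np.load('pics/top0.npy',allow_pickle=True).item()
W=cloud(p); x,y,z=W[...,0],W[...,1],W[...,2]
m=(np.hypot(x-.455,y-.381)<.03)&(z>.1)&(z<.13); print('pin top',m.sum(),W[m].mean(0),np.percentile(z[m],[50,95]))
# tray home comparison by template shift of latch region vs start
a=cv2.cvtColor(t0['color'],cv2.COLOR_RGB2GRAY)[195:235,295:330]; b=cv2.cvtColor(t['color'],cv2.COLOR_RGB2GRAY)
up=lambda i:cv2.resize(i,None,fx=8,fy=8,interpolation=cv2.INTER_CUBIC)
for nm,(r0,r1,c0,c1) in dict(block=(203,227,304,326),ear=(187,205,313,332)).items():
    A=up(cv2.cvtColor(t0['color'],cv2.COLOR_RGB2GRAY))[r0*8:r1*8,c0*8:c1*8]; B=up(b)[(r0-3)*8:(r1+3)*8,(c0-3)*8:(c1+3)*8]
    res=cv2.matchTemplate(B,A,cv2.TM_CCOEFF_NORMED); _,v,_,l=cv2.minMaxLoc(res); print(nm,v,(l[0]/8-3,l[1]/8-3),'px shift')
E
```

```text
t 50.45 pos [0.4564 0.3824 0.2427] phi 2.9537 tilt [0.0034 0.003 ] F [-0.18  0.21 -0.66] M [-0.037  0.011  0.023] gap 0.0683 j [0.58 0.23 0.3  1.63 0.   0.77]
t 50.55 pos [0.4553 0.3816 0.2396] phi 2.9536 tilt [-0.0014 -0.0002] F [-0.15  0.19 -0.32] M [ 0.017 -0.033  0.044] gap 0.0681 j [0.58 0.23 0.29 1.63 0.   0.77]
pin top 309 [0.4540136  0.38159387 0.11720895] [0.11973015 0.12110494]
block 0.8969278335571289 (0.375, 0.375) px shift
ear 0.8457379937171936 (0.125, -0.125) px shift
```

View pics/s46.png

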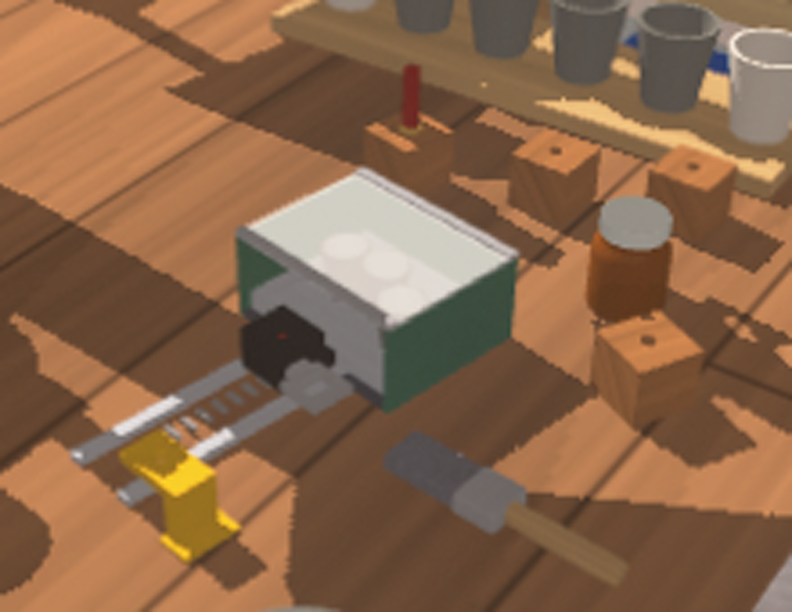

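View pics/w46.png

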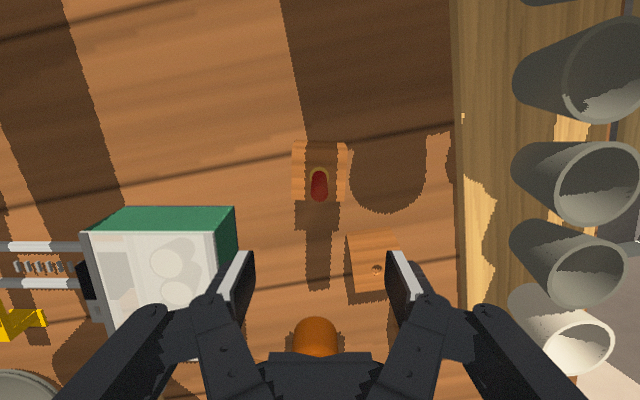

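View pics/t46.png

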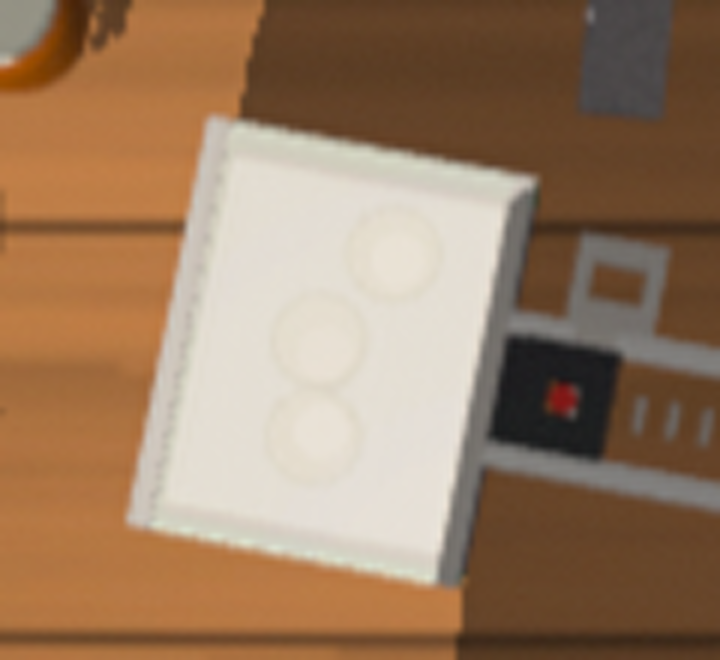

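```bash
python3 - <<'E'
from h import *
t=bot.snapshot('top'); q=bot.snapshot('scene')
o=[]
for p,(a,b,c,d) in ((t,(240,165,312,250)),(q,(290,150,380,225))):
    im=cv2.cvtColor(p['color'],cv2.COLOR_RGB2GRAY)[b:d,a:c]; im=cv2.resize(im,(400,400),interpolation=cv2.INTER_CUBIC)
    o.append(cv2.createCLAHE(8,(3,3)).apply(im))
cv2.imwrite('pics/c47.png',np.hstack(o))
W=cloud(t)
E
```

```text
(no output)
```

View pics/c47.png

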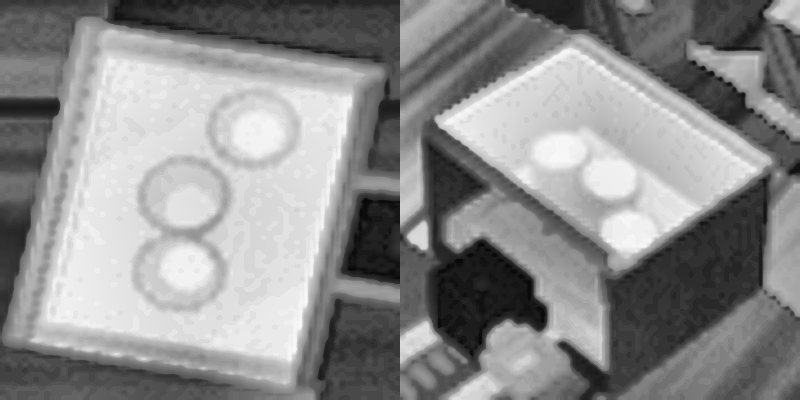

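All three rims are round and the same size, so the cups are upright. The robot touches nothing and 160 s remain unused. Handing in.

```bash
python3 - <<'E'
from h import *
st(); print(bot.finish_job())
E
```

```text
t 50.7 pos [0.4549 0.3814 0.2389] phi 2.9536 tilt [-0.0027 -0.001 ] F [ 0.24 -0.64  0.39] M [ 0.025  0.041 -0.023] gap 0.0682 j [0.58 0.23 0.29 1.63 0.   0.77]
the job is handed in; nothing more can be done
None
```

The job is done in the order asked and handed in at about 51 s of the 210 s allowed. No verdict is reported. I took the pin from the stand nearest the base, slid the tray out with the button held down and locked it with the pin. I then stood the three small grey cups that were present in the tray, slid the tray home with the button held down again, and put the pin back in the same stand.

**Last checks:**
- **Pin:** upright and seated in its stand, with the handle top at z ≈ 0.120 m as at the start.
- **Button and tray:** the button is back up, its top at z ≈ 0.040 m as at the start. The tray is home. The pictures disagree slightly, putting it 0.3 to 1 mm from its starting place, but all within the 2 mm latch play.
- **Cups:** three round rims of equal size show through the roof, so the cups are upright and inside the tray. One has moved 2–3 cm from where I set it and now stands right beside its neighbour. I don't know whether it was knocked or slid as the tray moved.
- **Other things:** the jar and brush look unmoved in the last close-up. The plates were not re-measured at the end, but the arm never went near them.
- **Forces:** the wrist readings I took stayed under about 20 N.

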